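# Clamp the serum bottles on the shaker

## Task

Load every serum bottle standing on the table into the clamp on the shaker: open the clamp bars with the turnbuckle first if the bottles would not pass, then slide each bottle upright along the platform, in from the open end and wholly under the overhanging lips of the bars. Then turn the turnbuckle until it draws both bars in firmly onto all the bottles, and only then press the start button. Leave the other things on the table where they are.

Things in the scene. Friction and masses are not known exactly. Their poses are not given: they have to be found in the camera images.
- shaker: orbital shaker, fixed to the table: white housing, low console on its -x side, bare steel platform from y = -85 to 135 mm and x = -85 to 85 mm, top 58 mm above the table. Origin on the table, z up. Clamp bars stand along y from -75 to +80 mm; the lane between them, on x = 0, is open at +y. Platform free from y = 95 to 135 mm: room to set a bottle down. Turnbuckle beyond the -y end
- lane_mouth (a point): point on the platform's top at the lane's open end, midway between the bars; in the shaker's frame at (0, 80, 58) mm. From here sheet-metal lead-ins splay outward to y = 93 mm
- lane_end (a point): point on the platform's top at the face of the 30 mm high end stop, midway between the bars; in the shaker's frame at (0, -73, 58) mm. A bottle against the stop has its axis 18 mm from here; four bottles in a row fit
- bar_near: clamp bar on the shaker's -x side, slides along x only, driven by the turnbuckle. Origin on the platform's top in the plane of its rubber face, half-way along the bar; axes as the shaker's. Its top lip overhangs the lane by 8 mm from the face, underside 49 and top 52 mm above the platform: a bottle cannot enter from above, its neck and cap stand up between the lips
- bar_far: the like clamp bar on the +x side, mirrored; origin in the plane of its rubber face. Distance between the two origins = gap between the faces: 51 mm fully open, 34 mm at the end of the thread; 36 mm bottles slide in easily at 42 mm or more
- turnbuckle (a joint): turn of the turnbuckle's body, rad, 0 (open) to 13.3 (end of thread); gap between the faces = 51 mm - 1.27 mm per rad: bars touch the bottles at 11.8, then the rubber is squeezed, it gets stiff and is firm from 12.2. Growing values tighten: the topmost tommy bar moves to the shaker's -y. Stays where it is left (forced too far it creeps back a little); friction 0.14 N m. At 0 the four tommy bars point up, down, +y, -y
- turnbuckle_axis (a point): middle of the turnbuckle, on its axis (along the shaker's x); in the shaker's frame at (0, -150, 70) mm. Dark steel body 76 x 22 mm, boss 25 mm; four 7 mm tommy bars at right angles stand out in the yz plane, each with a black 14 mm ball centred 40 mm from the axis: push them round one after another. 50 mm free either side of them up to the clamp bars' arms
- start_button (a joint): round grey push button, 20 mm, on top of the console: 0 up, 5 mm fully down (about 4 N), springs back
- start_button_top (a point): centre of the button's top face, facing up
- bottle_1_center (a point): sealed serum bottle, amber glass with a paper label, upright: barrel 36 mm diameter up to 40 mm, shoulder to 50 mm, neck 13 mm diameter, aluminium crimp cap 20 mm diameter from 64 to 76 mm (its top); about 80 g. All bottles are alike. This point is on its axis, 38 mm above its base; z up along the bottle
- bottle_2_center (a point): sealed serum bottle, amber glass with a paper label, upright: barrel 36 mm diameter up to 40 mm, shoulder to 50 mm, neck 13 mm diameter, aluminium crimp cap 20 mm diameter from 64 to 76 mm (its top); about 80 g. All bottles are alike. This point is on its axis, 38 mm above its base; z up along the bottle
- bottle_3_center (a point): sealed serum bottle, amber glass with a paper label, upright: barrel 36 mm diameter up to 40 mm, shoulder to 50 mm, neck 13 mm diameter, aluminium crimp cap 20 mm diameter from 64 to 76 mm (its top); about 80 g. All bottles are alike. This point is on its axis, 38 mm above its base; z up along the bottle
- bottle_4_center (a point): sealed serum bottle, amber glass with a paper label, upright: barrel 36 mm diameter up to 40 mm, shoulder to 50 mm, neck 13 mm diameter, aluminium crimp cap 20 mm diameter from 64 to 76 mm (its top); about 80 g. All bottles are alike. This point is on its axis, 38 mm above its base; z up along the bottle
- marker: blue and white marker pen, 127 mm long, lying; bystander
- timer: white bench timer, 60 x 62 x 28 mm; bystander
- trough: white reagent trough, 46 x 92 x 24 mm; bystander
- plate: dark red strip plate, 85 x 128 x 15 mm; bystander
- tape: roll of label tape lying flat, 96 mm diameter, 25 mm high; bystander
Mind the look-alikes: they are no part of the job. Leave any green or red look-alike of the part that bears bottle_2_center alone.

How it is judged:
By the outcome, as a careful person would: the job done as asked, in the order asked, and still so for the second after the job is handed in, with the robot touching nothing.
Of bottle_1, bottle_2, bottle_3, bottle_4 only 2 to 4 are there at a start; the rules pass over those that are not, and their reading is None.
At some moment in a run one of bottle_1, bottle_2, bottle_3, bottle_4 may be knocked a few centimetres aside while the robot is not near it.
It also fails if it takes over 208 s, if anything falls off the work surface, if the arm or the gripper's body presses on something with over 40 N, if the wrist force passes 120 N, or if a joint passes its speed limit or range.

## Robot

A 7-joint arm with a two-finger parallel gripper is mounted at the origin on the work surface; the furniture and walls round the work are solid. World frame = base frame: x ahead of the robot, y to its left, z up, the work surface at z = 0. Lengths are in mm, angles in degrees, forces in N, time in s.
With the tool pointing down it reaches from about 400 to 850 mm from the base axis. Payload 4.5 kg.
Tool frame: the origin (TCP) lies between the finger pads; the fingertips stand 17 mm ahead of it and the grasp point (between the pads) lies 2 mm behind it; z points along the fingers, y is the direction in which the jaws open and shut (so a half turn about z gives the same grasp; the last joint's range is limited). The gripper opens to 88 mm and grips with 3 to 60 N. Pads are 18 mm wide; open, the fingers measure 123 mm over their backs; the gripper's body (75 mm by 187 mm) begins 45 mm behind the grasp point.
Start: joints at [-74.611, 39.483, -11.15, 89.685, 9.013, 51.709, -12.324], TCP at [145.383, 607.878, 255.743] pointing down, gripper open.
Joint ranges: [-172.22, 172.22], [-26.19, 119.32], [-84.43, 86.54], [7.71, 146.69], [-57.33, 237.33], [2.42, 119.75], [-152.13, 152.13]. Speed limits (degrees/s): [147.25, 147.25, 180, 180, 180, 180, 180].

## Interface

Orientations are given as [roll, pitch, yaw] about the fixed x, y, z axes, in that order (R = Rz(yaw) Ry(pitch) Rx(roll)).
In Python, from plant import telemetry, eyes, job gives the robot as it stands. The module is installed in compiled form; this text tells all that it offers.
- The arm moves only by the tool servo_tool, never from a script. Its argument "motion" is a list of rows, each a list of 7 numbers: the shift along the tool's x, y, z in cm, then the turn, a rotation vector about the tool's x, y, z in rad, then the opening in per cent of the stroke, from 0 (shut) to 100 (fully open). A call has 1 to 5 rows; each row shifts and turns the pose as measured when the row begins, along the tool's axes as they then stand; what a row does not reach is not made up. A row lasts 1/10 s, in which the tool goes at most 50 mm and 8.59 degrees, less where a joint would pass 70% of its speed; a pose out of reach is approached as far as the arm can. A call with a gripper value outside its range is refused whole. The fingers move at their own pace and stop on an object; "squeeze" is the grip in N (left out, the last holds). Time passes only in rows, so rows that do not move let the fingers close. It gives the time, the measured TCP pose, the force and the opening at its end, in the units of the state.
- telemetry.get_obs(): the state, without advancing time (a new reading comes with each control period).
- eyes.snapshot(name): name is "scene" or "top"; returns the picture (480x640x3 uint8, red, green, blue); there is no depth.
- eyes.get_calibration(name): a dict with "K" (3x3 intrinsics, pixels), "cam_to_world" (4x4, takes a point from camera to world coordinates). Camera axes: x right, y up, looking along -z (the intrinsics and any distortion apply to the point x, -y, -z); pixel columns grow to the right and rows downward; lengths in mm; the calibration is good to about 2 mm. A picture is of the moment at which its call begins. get_calibration takes no time and is no camera call.
- job.close_job(): hands the job in, once; it reports no verdict.
The state is a dict: "t": time; "qpos": joint angles; "joint_velocities": joint speeds; "effort": joint torques, N m; "tcp_pos": TCP position; "tool_rot": TCP orientation; "force": force on the tool from outside, world axes, zero at the start; "wrist_torque": the same for the moment, N m; "finger_gap": finger opening in mm.
Only numpy, scipy, OpenCV 4.12 (cv2) and the standard library are available. Lean on these libraries where they do the work, as an engineer would, in place of code of your own. Each camera call takes 0.05 s, during which the arm holds its last target.

## Working session

There is one attempt and no reset: what is moved stays moved. The work goes in short steps, Python scripts to look and compute and a tool call to move; the robot and the scene stay as the last step left them, time stands still between calls to the robot, and variables do not carry over. Pictures are saved under pics/ and viewed, and the job is handed in when it is done.

Besides the shell and the picture viewer there is one more tool, called as name([rows], argument=value, ...), one row to a line, values as JSON. servo_tool: Moves the arm, as the interface text tells. Its arguments: {"type":"object","properties":{"motion":{"type":"array","items":{"type":"array","items":{"type":"number"}}},"squeeze":{"type":"number"}},"required":["motion"]}

```bash
mkdir -p pics
python3 - <<'E'
from plant import telemetry, eyes, job
import cv2
print(telemetry.get_obs())
for n in ["scene","top"]:
    im=eyes.snapshot(n); cv2.imwrite(f"pics/{n}0.png",im[:,:,::-1]); print(n,eyes.get_calibration(n))
E
```

```text
{'t': 0.0, 'qpos': array([-74.61147951,  39.53219373, -11.14377371,  89.74581047,
         9.01437049,  51.70850442, -12.3254408 ]), 'joint_velocities': array([ 0.05570394, -0.01207073,  0.0250411 , -0.00997463,  0.02556001,
       -0.03430669, -0.01371219]), 'effort': array([-3.73579733e-04, -5.27557933e+01, -1.26679637e+00, -1.53417885e+01,
       -5.27144910e-02,  6.71373244e-03,  1.73235780e-04]), 'tcp_pos': array([145.31555085, 607.25120321, 254.91595041]), 'tool_rot': array([-1.79895915e+02,  9.63409805e-03,  1.66552181e+02]), 'force': array([-0.6132399 ,  0.39511397,  0.8311461 ]), 'wrist_torque': array([ 0.0241212 , -0.010748  , -0.02408858]), 'finger_gap': 88.0811181222193}
scene {'K': array([[553.4307633 ,   0.        , 310.24368753],
       [  0.        , 553.4307633 , 242.68420425],
       [  0.        ,   0.        ,   1.        ]]), 'cam_to_world': array([[ 8.82875676e-01,  2.71238986e-01, -3.83353561e-01,
         5.04619042e+01],
       [-4.69590645e-01,  5.03150553e-01, -7.25482010e-01,
        -7.98527548e+02],
       [-3.89444863e-03,  8.20529666e-01,  5.71590675e-01,
         7.78872158e+02],
       [ 0.00000000e+00,  0.00000000e+00,  0.00000000e+00,
         1.00000000e+00]])}
top {'K': array([[499.2865093 ,   0.        , 326.13637813],
       [  0.        , 499.2865093 , 236.63140104],
       [  0.        ,   0.        ,   1.        ]]), 'cam_to_world': array([[ 1.28894005e-02,  9.83828111e-01, -1.78650809e-01,
         2.97571805e+02],
       [-9.99868904e-01,  1.09303559e-02, -1.19457581e-02,
         7.02814208e+01],
       [-9.79985571e-03,  1.78781363e-01,  9.83840021e-01,
         1.23187982e+03],
       [ 0.00000000e+00,  0.00000000e+00,  0.00000000e+00,
         1.00000000e+00]])}
```

View pics/scene0.png

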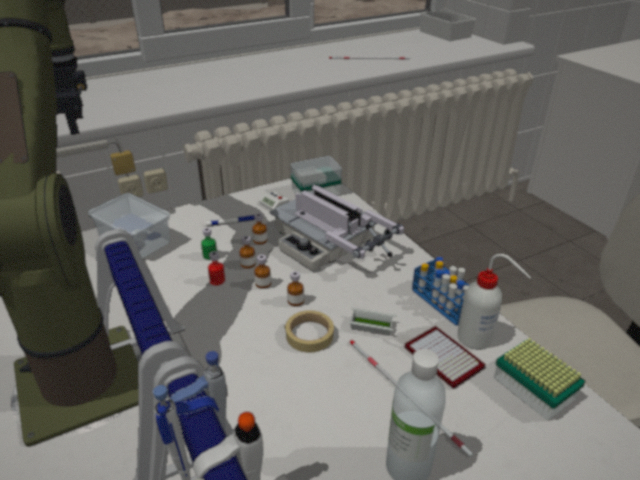

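View pics/top0.png

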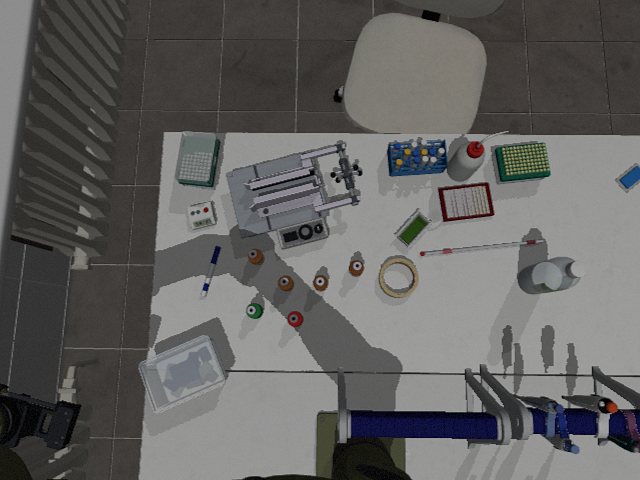

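The four amber bottles are in the top view at about (256,256), (286,283), (320,283) and (357,267). The green (254,311) and red (295,319) ones are the look-alikes. The shaker is at (290,190) with its turnbuckle at (346,172). I'll zoom in next.

```bash
cat > h.py <<'E'
import numpy as np, cv2
from plant import telemetry, eyes, job
def cal(n):
    c=eyes.get_calibration(n); return np.array(c['K']),np.array(c['cam_to_world'])
def ray(n,u,v):
    K,T=cal(n); d=np.array([(u-K[0,2])/K[0,0],-(v-K[1,2])/K[1,1],-1.]); return T[:3,3],T[:3,:3]@d
def onz(n,u,v,z):
    o,d=ray(n,u,v); return o+d*(z-o[2])/d[2]
def proj(n,P):
    K,T=cal(n); p=T[:3,:3].T@(np.asarray(P,float)-T[:3,3]); return np.array([K[0,2]+K[0,0]*p[0]/-p[2],K[1,2]-K[1,1]*p[1]/-p[2]])
def crop(n,tag,x0,y0,w,h,s,im=None):
    im=eyes.snapshot(n) if im is None else im
    c=cv2.resize(im[y0:y0+h,x0:x0+w],None,fx=s,fy=s,interpolation=cv2.INTER_CUBIC)
    cv2.imwrite(f"pics/{tag}.png",c[:,:,::-1]); return im
E
python3 - <<'E'
from h import *
im=cv2.imread('pics/top0.png')[:,:,::-1]; crop('top','t1',220,130,150,112,5,im)
im=cv2.imread('pics/scene0.png')[:,:,::-1]; crop('scene','s1',240,150,180,130,4,im)
E
```

```text
(no output)
```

View pics/t1.png

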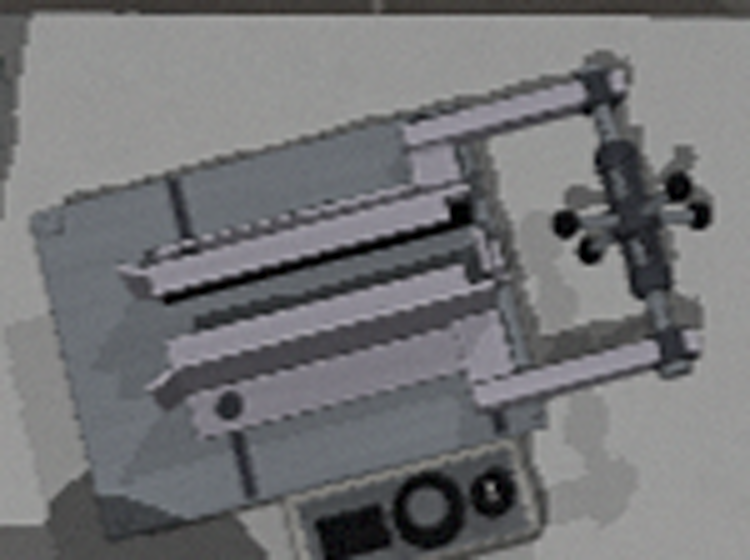

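View pics/s1.png

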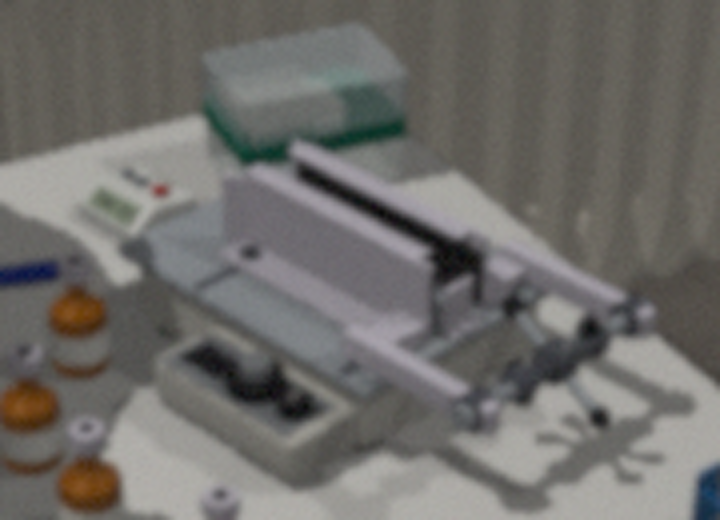

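Run:
```python
from h import *
f=lambda x,y:(220+x/5-.4,130+y/5-.4)
for nm,p,z in [('TL',(35,215),58),('BL',(105,535),58),('BR',(545,425),58),('TRedge',(405,125),58),('farlip a',(165,297),110),('farlip b',(450,225),110),('nearlip a',(172,345),110),('nearlip b',(470,268),110),('tb near end',(655,300),70),('tb far end',(605,110),70),('tbmid',(634,218),80),('button',(492,492),40),('dial',(430,510),40)]:
    print(nm,onz('top',*f(*p),z).round(1))
```

```text
TL [667.6 330.6  58. ]
BL [508.5 289.3  58. ]
BR [564.7  79.3  58. ]
TRedge [715.5 150.1  58. ]
farlip a [612.1 256.5 110. ]
farlip b [648.2 124.5 110. ]
nearlip a [589.1 252.4 110. ]
nearlip b [627.5 114.7 110. ]
tb near end [624.2  27.   70. ]
tb far end [719.8  51.8  70. ]
tbmid [662.   37.6  80. ]
button [535.1 104.8  40. ]
dial [525.9 134.9  40. ]
```

```bash
cat >> h.py <<'E'
YAW=np.radians(15.0); O=np.array([623.6,180.8,0.])
RS=np.array([[np.cos(YAW),-np.sin(YAW),0],[np.sin(YAW),np.cos(YAW),0],[0,0,1]])
def s2w(p): return O+RS@np.asarray(p,float)
def w2s(p): return RS.T@(np.asarray(p,float)-O)
def onplane(n,u,v,p0,nn):
    o,d=ray(n,u,v); return o+d*((p0-o)@nn)/(d@nn)
E
python3 - <<'E'
from h import *
f=lambda x,y:(220+x/5-.4,130+y/5-.4)
for p in [(567,222),(590,248),(680,185),(698,213)]:
    w=onplane('top',*f(*p),s2w([0,-150,70]),RS[:,0]); s=w2s(w)-[0,-150,70]; print(p,s.round(1),np.degrees(np.arctan2(s[2],s[1])).round(1))
# draw predicted points
im=cv2.imread('pics/top0.png'); im=cv2.resize(im[130:250,220:370],None,fx=5,fy=5,interpolation=cv2.INTER_CUBIC)
def dot(P,c):
    u=proj('top',s2w(P)); cv2.circle(im,(int((u[0]-220+.4)*5),int((u[1]-130+.4)*5)),4,c,1)
for x in (-85,85):
    for y in (-85,135): dot([x,y,58],(0,0,255))
for x in (-11.5,11.5):
    for y in (-75,80): dot([x,y,110],(0,255,0))
dot([0,-150,70],(255,0,0))
cv2.imwrite('pics/ov.png',im)
# bottles: scene
for nm in ['top','scene']:
    I=cv2.imread(f'pics/{nm}0.png'); h=cv2.cvtColor(I,cv2.COLOR_BGR2HSV)
    m=cv2.inRange(h,(6,130,60),(17,255,255)); n,l,st,c=cv2.connectedComponentsWithStats(m)
    for i in range(1,n):
        if st[i,4]>25: print(nm,c[i].round(1),st[i])
E
```

```text
(567, 222) [-0.  35.1 30. ] 40.6
(590, 248) [  0.   23.2 -21.8] -43.2
(680, 185) [  0.  -19.3  44. ] 113.7
(698, 213) [  0.  -31.   -7.9] -165.8
top [255.7 257. ] [248 249  14  14  91]
top [355.3 268.8] [350 261  13  14  84]
top [286.1 283.6] [279 276  14  14  93]
top [320.3 283.7] [313 276  14  14  83]
top [611.7 407.5] [607 402  11  11  84]
scene [258.9 228. ] [253 222  13  12 115]
scene [246.5 251.3] [240 245  14  13 130]
scene [261.6 270.9] [255 265  14  12 135]
scene [294.8 288.2] [288 282  14  13 145]
scene [246.  421.1] [238 412  17  20 235]
```

View pics/ov.png

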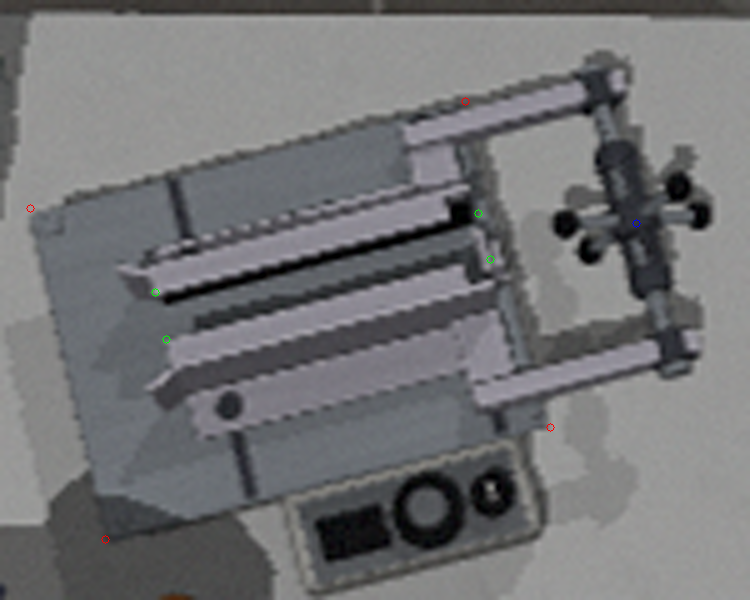

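```bash
cat >> h.py <<'E'
from scipy.spatial.transform import Rotation as Ro
def cur():
    o=telemetry.get_obs(); return o['t'],np.array(o['tcp_pos']),Ro.from_euler('xyz',o['tool_rot'],degrees=True).as_matrix(),o
def plan(goal,yaw=105.,step=45.,rstep=.14,g=0,lin=True):
    "goal: world point; prints rows"
    t,p,R,o=cur(); Rg=Ro.from_euler('xyz',[180,0,yaw],degrees=True).as_matrix()
    rv=Ro.from_matrix(R.T@Rg).as_rotvec(); d=np.asarray(goal)-p
    n=int(max(np.ceil(np.linalg.norm(d)/step),np.ceil(np.linalg.norm(rv)/rstep),1))
    rows=[]
    for i in range(n):
        Ri=R@Ro.from_rotvec(rv*i/n).as_matrix()
        rows.append(list((Ri.T@d/n/10).round(2))+list((rv/n).round(3))+[g])
    print('t',round(t,2),'tcp',p.round(1),'shk',w2s(p).round(1),'rpy',o['tool_rot'].round(2),'F',o['force'].round(1),'gap',o['finger_gap'].round(1))
    for i in range(0,n,5): print(rows[i:i+5])
E
python3 -c "
from h import *
plan(s2w([0,-202,160]))"
```

```text
Traceback (most recent call last):
  File "h.py", line 33, in plan
    print('t',round(t,2),'tcp',p.round(1),'shk',w2s(p).round(1),'rpy',o['tool_rot'].round(2),'F',o['force'].round(1),'gap',o['finger_gap'].round(1))
                                                                                                                           ^^^^^^^^^^^^^^^^^^^^^
AttributeError: 'float' object has no attribute 'round'
```

```bash
sed -i "s/o\['finger_gap'\].round(1)/round(float(o['finger_gap']),1)/" h.py; python3 -c "
from h import *
plan(s2w([0,-202,160]))"
```

```text
t 0.1 tcp [145.3 607.3 255. ] shk [-351.6  535.8  255. ] rpy [-1.7991e+02  1.0000e-02  1.6655e+02] F [ 0.5 -0.1 -1. ] gap 88.5
[[np.float64(-3.48), np.float64(-2.53), np.float64(0.5), np.float64(-0.0), np.float64(0.0), np.float64(0.057), 0], [np.float64(-3.61), np.float64(-2.33), np.float64(0.5), np.float64(-0.0), np.float64(0.0), np.float64(0.057), 0], [np.float64(-3.74), np.float64(-2.12), np.float64(0.5), np.float64(-0.0), np.float64(0.0), np.float64(0.057), 0], [np.float64(-3.85), np.float64(-1.91), np.float64(0.5), np.float64(-0.0), np.float64(0.0), np.float64(0.057), 0], [np.float64(-3.96), np.float64(-1.69), np.float64(0.5), np.float64(-0.0), np.float64(0.0), np.float64(0.057), 0]]
[[np.float64(-4.05), np.float64(-1.46), np.float64(0.5), np.float64(-0.0), np.float64(0.0), np.float64(0.057), 0], [np.float64(-4.12), np.float64(-1.23), np.float64(0.5), np.float64(-0.0), np.float64(0.0), np.float64(0.057), 0], [np.float64(-4.18), np.float64(-1.0), np.float64(0.5), np.float64(-0.0), np.float64(0.0), np.float64(0.057), 0], [np.float64(-4.23), np.float64(-0.76), np.float64(0.5), np.f
[... 484 characters left out ...]
 np.float64(0.057), 0], [np.float64(-4.28), np.float64(0.45), np.float64(0.5), np.float64(-0.0), np.float64(0.0), np.float64(0.057), 0], [np.float64(-4.24), np.float64(0.69), np.float64(0.5), np.float64(-0.0), np.float64(0.0), np.float64(0.057), 0]]
[[np.float64(-4.2), np.float64(0.93), np.float64(0.5), np.float64(-0.0), np.float64(0.0), np.float64(0.057), 0], [np.float64(-4.14), np.float64(1.17), np.float64(0.5), np.float64(-0.0), np.float64(0.0), np.float64(0.057), 0], [np.float64(-4.07), np.float64(1.4), np.float64(0.5), np.float64(-0.0), np.float64(0.0), np.float64(0.057), 0], [np.float64(-3.98), np.float64(1.63), np.float64(0.5), np.float64(-0.0), np.float64(0.0), np.float64(0.057), 0]]
```

servo_tool([
  [-3.5,-2.5,0.4,0,0,0.057,0],
  [-3.6,-2.3,0.4,0,0,0.057,0],
  [-3.75,-2.1,0.4,0,0,0.057,0],
  [-3.85,-1.9,0.4,0,0,0.057,0],
  [-3.95,-1.7,0.4,0,0,0.057,0],
])

```text
t: 0.6
tcp_pos: [281.8, 444.8, 232.0]
tool_rot: [-180.0, -0.4, 150.4]
force: [0.3, 0.5, -0.0]
finger_gap: 50.4
```

servo_tool([
  [-4.05,-1.45,0.4,0,0,0.057,0],
  [-4.1,-1.2,0.4,0,0,0.057,0],
  [-4.2,-1.0,0.4,0,0,0.057,0],
  [-4.2,-0.75,0.4,0,0,0.057,0],
  [-4.25,-0.5,0.4,0,0,0.057,0],
])

```text
t: 1.1
tcp_pos: [424.6, 273.7, 209.1]
tool_rot: [-179.7, -0.3, 133.5]
force: [0.3, 0.6, 0.8]
finger_gap: 10.0
```

servo_tool([
  [-4.3,-0.3,0.4,0,0,0.057,0],
  [-4.3,0,0.4,0,0,0.057,0],
  [-4.3,0.2,0.4,0,0,0.057,0],
  [-4.3,0.45,0.4,0,0,0.057,0],
  [-4.25,0.7,0.4,0,0,0.057,0],
])

```text
t: 1.6
tcp_pos: [565.3, 99.6, 185.8]
tool_rot: [-179.5, -0.3, 116.5]
force: [-0.5, 0.8, 0.4]
finger_gap: 0.1
```

```bash
sed -i "s/list((Ri.T@d\/n\/10).round(2))+list((rv\/n).round(3))+\[g\]/(Ri.T@d\/n\/10).round(2).tolist()+(rv\/n).round(3).tolist()+[g]/" h.py; python3 -c "
from h import *
plan(s2w([0,-202,160]))"
```

```text
t 1.6 tcp [565.3  99.6 185.8] shk [-77.3 -63.4 185.8] rpy [-179.53   -0.31  116.48] F [-0.5  0.8  0.4] gap 0.1
[[-3.78, 1.21, 0.62, -0.002, -0.001, 0.05, 0], [-3.72, 1.4, 0.62, -0.002, -0.001, 0.05, 0], [-3.64, 1.58, 0.63, -0.002, -0.001, 0.05, 0], [-3.56, 1.76, 0.64, -0.002, -0.001, 0.05, 0]]
```

servo_tool([
  [-3.8,1.2,0.6,-0.002,-0.001,0.05,0],
  [-3.7,1.4,0.6,-0.002,-0.001,0.05,0],
  [-3.65,1.6,0.6,-0.002,-0.001,0.05,0],
  [-3.55,1.75,0.6,-0.002,-0.001,0.05,0],
  [0,0,0,0,0,0,0],
])

```text
t: 2.1
tcp_pos: [680.5, -29.1, 157.3]
tool_rot: [-179.8, 0.3, 103.9]
force: [-0.0, 0.8, 0.2]
finger_gap: 0.4
```

```bash
python3 -c "
from h import *
plan(s2w([0,-202,105]))
im=crop('top','t2',270,120,130,100,6)
im=crop('scene','s2',320,180,130,100,6)"
```

```text
t 2.1 tcp [680.5 -29.1 157.3] shk [   0.6 -217.5  157.3] rpy [-179.81    0.27  103.92] F [-0.   0.8  0.2] gap 0.4
[[0.79, -0.04, 2.61, -0.002, 0.002, -0.009, 0], [0.78, -0.03, 2.61, -0.002, 0.002, -0.009, 0]]
```

View pics/s2.png

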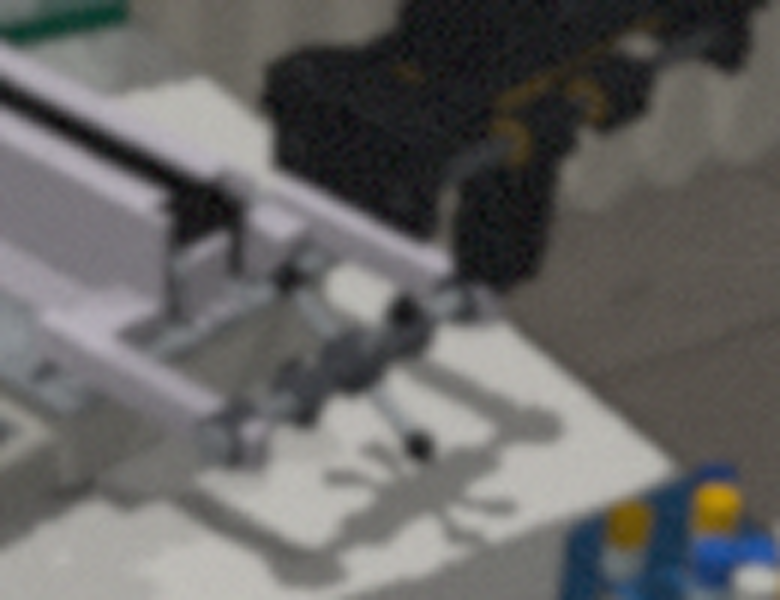

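View pics/t2.png

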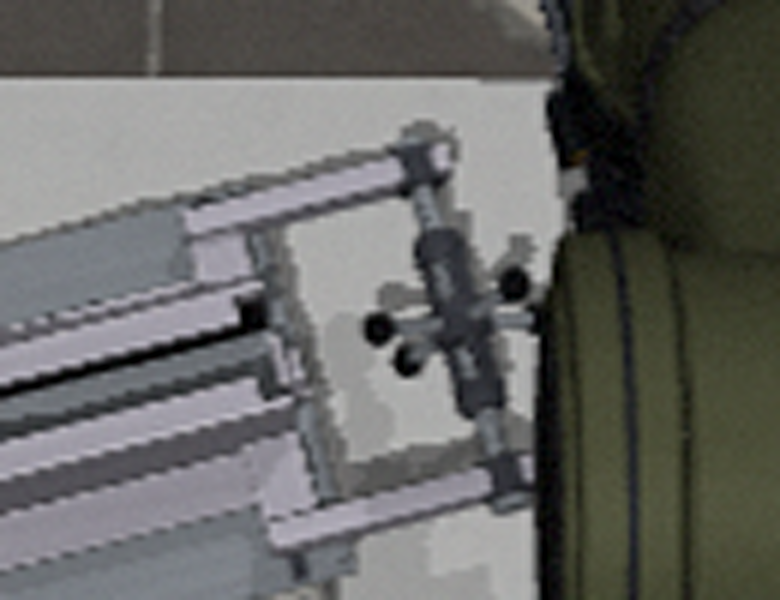

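The fingers are closed behind the turnbuckle on its -y side. The upper -y ball is at (515,285) in the top crop. I'll descend and push it toward +y.

servo_tool([
  [0.5,0,2.6,0,0,-0.009,0],
  [0.5,0,2.4,0,0,-0.009,0],
  [0,0,0,0,0,0,0],
])

```text
t: 2.5
tcp_pos: [673.5, -7.4, 107.4]
tool_rot: [-179.7, -0.3, 105.7]
force: [0.2, 0.5, -0.7]
finger_gap: 0.6
```

servo_tool([
  [1.2,0,0,0,0,0,0],
  [1.2,0,0,0,0,0,0],
  [1.2,0,0,0,0,0,0],
  [1.2,0,0,0,0,0,0],
])

```text
t: 2.9
tcp_pos: [664.8, 30.3, 115.3]
tool_rot: [179.7, 0.8, 105.4]
force: [1.9, -5.7, -4.9]
finger_gap: 0.6
```

```bash
python3 -c "
from h import *
plan(s2w([0,-130,105]),step=15)"
```

```text
t 2.9 tcp [664.8  30.3 115.3] shk [   0.9 -156.1  115.3] rpy [179.71   0.75 105.38] F [ 1.9 -5.7 -4.9] gap 0.6
[[1.31, -0.04, 0.5, 0.003, 0.007, 0.003, 0], [1.31, -0.04, 0.51, 0.003, 0.007, 0.003, 0]]
```

servo_tool([
  [1.2,0,0.5,0.003,0.005,0,0],
  [1.2,0,0.4,0,0.005,0,0],
  [1.0,0,0.2,0,0,0,0],
  [0.6,0,0,0,0,0,0],
])

```text
t: 3.3
tcp_pos: [658.2, 54.0, 109.9]
tool_rot: [179.5, 1.8, 105.0]
force: [5.5, -12.1, -8.9]
finger_gap: 0.3
```

```bash
python3 -c "
from h import *
plan(s2w([0,-130,105]),step=15)
im=crop('top','t3',270,120,130,100,6)
im=crop('scene','s3',320,180,130,100,6)"
```

```text
t 3.3 tcp [658.2  54.  109.9] shk [   0.7 -131.4  109.9] rpy [179.51   1.77 104.99] F [  5.5 -12.1  -8.9] gap 0.3
[[0.16, -0.07, 0.48, 0.009, 0.031, -0.0, 0]]
```

View pics/s3.png

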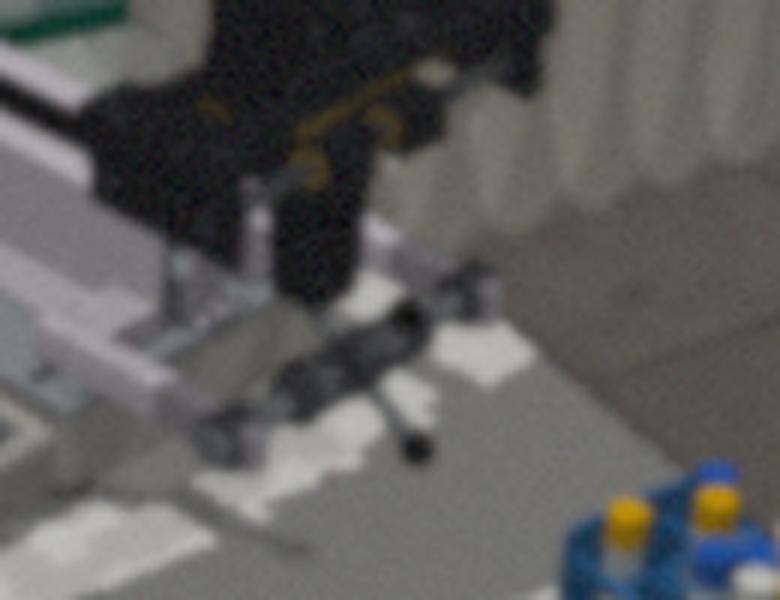

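View pics/t3.png

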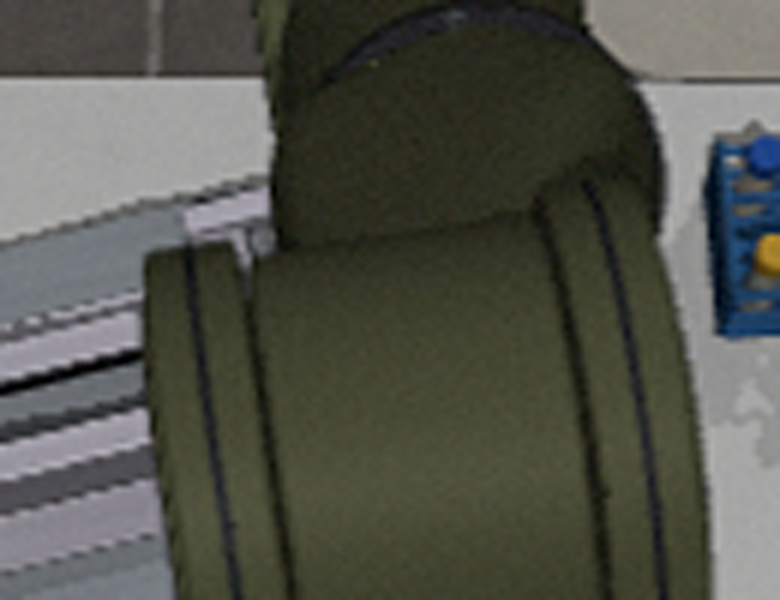

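servo_tool([
  [-0.3,0,-4.0,0.009,0.03,0,0],
  [-3.5,0,0,0,0,0,0],
  [-3.5,0,0,0,0,0,0],
  [0,0,2.0,0,0,0,0],
  [0,0,2.0,0,0,0,0],
])

```text
t: 3.9
tcp_pos: [681.3, -10.3, 120.9]
tool_rot: [179.2, 0.0, 105.3]
force: [0.1, 0.9, 0.9]
finger_gap: 0.8
```

```bash
python3 -c "
from h import *
plan(s2w([0,-130,105]),step=15)"
```

```text
t 3.9 tcp [681.3 -10.3 120.9] shk [   6.2 -199.5  120.9] rpy [1.7917e+02 2.0000e-02 1.0535e+02] F [0.1 0.9 0.9] gap 0.8
[[1.39, -0.12, 0.32, 0.003, 0.0, 0.001, 0], [1.39, -0.12, 0.32, 0.003, 0.0, 0.001, 0], [1.39, -0.12, 0.32, 0.003, 0.0, 0.001, 0], [1.39, -0.12, 0.32, 0.003, 0.0, 0.001, 0], [1.39, -0.12, 0.32, 0.003, 0.0, 0.001, 0]]
```

servo_tool([
  [0.8,-0.2,1.4,0.008,0,0,0],
  [1.4,-0.2,0.3,0.006,0,0,0],
  [1.4,-0.1,0.3,0,0.003,0,0],
  [1.4,0,0.3,0,0.003,0,0],
  [1.3,0,0.3,0,0.003,0,0],
])

```text
t: 4.4
tcp_pos: [666.6, 37.0, 102.1]
tool_rot: [179.3, 1.1, 104.9]
force: [3.8, -14.9, -1.6]
finger_gap: 0.2
```

```bash
python3 -c "
from h import *
plan(s2w([0,-128,105]),step=15)"
```

```text
t 4.4 tcp [666.6  37.  102.1] shk [   4.3 -150.   102.1] rpy [179.28   1.09 104.9 ] F [  3.8 -14.9  -1.6] gap 0.2
[[1.1, -0.22, -0.17, 0.006, 0.01, -0.001, 0], [1.1, -0.22, -0.16, 0.006, 0.01, -0.001, 0]]
```

servo_tool([
  [1.1,-0.2,-0.2,0.006,0.01,0,0],
  [1.1,-0.2,-0.1,0.006,0.01,0,0],
  [0.6,0,0,0,0,0,0],
])

```text
t: 4.7
tcp_pos: [659.2, 54.5, 108.6]
tool_rot: [179.6, 1.1, 104.7]
force: [4.7, -13.0, -8.5]
finger_gap: 0.6
```

```bash
python3 -c "
from h import *
plan(s2w([0,-128,105]),step=15)"
```

```text
t 4.7 tcp [659.2  54.5 108.6] shk [   1.6 -131.2  108.6] rpy [179.62   1.11 104.73] F [  4.7 -13.   -8.5] gap 0.6
[[0.33, -0.17, 0.36, 0.007, 0.019, -0.005, 0]]
```

Third stroke.

servo_tool([
  [-0.3,0,-4.0,0.007,0.02,0,0],
  [-3.5,0,0,0,0,0,0],
  [-3.5,0,0,0,0,0,0],
  [0,-0.2,2.0,0,0,0,0],
  [0,-0.2,2.4,0,0,0,0],
])

```text
t: 5.2
tcp_pos: [676.3, -4.7, 113.0]
tool_rot: [179.4, -0.2, 105.5]
force: [-0.4, 0.3, -0.4]
finger_gap: 0.4
```

servo_tool([
  [0.8,-0.2,1.0,0.006,0,0,0],
  [1.4,-0.1,0.2,0.006,0,0,0],
  [1.4,-0.1,0.2,0,0.003,0,0],
  [1.4,0,0.1,0,0.003,0,0],
  [1.3,0,0.1,0,0.003,0,0],
])

```text
t: 5.7
tcp_pos: [661.8, 40.5, 102.4]
tool_rot: [179.6, 1.2, 105.0]
force: [2.2, -12.3, 1.5]
finger_gap: 0.5
```

servo_tool([
  [1.1,-0.1,-0.1,0.004,0.008,0,0],
  [1.1,-0.1,0,0.004,0.008,0,0],
  [0.6,0,0,0,0,0,0],
])

```text
t: 6.0
tcp_pos: [656.8, 56.2, 106.6]
tool_rot: [179.8, 1.6, 104.8]
force: [6.2, -16.0, -10.1]
finger_gap: 0.7
```

```bash
python3 -c "
from h import *
plan(s2w([0,-128,105]),step=15)"
```

```text
t 6.0 tcp [656.8  56.2 106.6] shk [  -0.2 -129.   106.6] rpy [179.76   1.63 104.78] F [  6.2 -16.  -10.1] gap 0.7
[[0.1, 0.02, 0.16, 0.004, 0.028, -0.004, 0]]
```

servo_tool([
  [-0.3,0,-4.0,0.004,0.028,0,30],
  [0,-2.5,-4,0,0,0,50],
  [0,-4.5,0,0,0,0,50],
  [0,-4.5,0,0,0,0,50],
  [0,-4.5,0,0,0,0,50],
])

```text
t: 6.5
tcp_pos: [502.7, 24.7, 191.9]
tool_rot: [179.4, -0.1, 105.5]
force: [0.4, -0.3, -0.4]
finger_gap: 38.5
```

servo_tool([
  [0,-4.5,0,0,0,0,50],
  [0,-4.5,0,0,0,0,50],
  [0,0,0,0,0,0,50],
])

```text
t: 6.8
tcp_pos: [402.6, 4.7, 193.3]
tool_rot: [179.8, -0.4, 106.0]
force: [0.7, 0.6, -0.3]
finger_gap: 44.0
```

```bash
python3 -c "
from h import *
im=crop('top','t4',220,130,150,112,5)
im=eyes.snapshot('scene');cv2.imwrite('pics/s4.png',im[:,:,::-1])
crop('scene','s4c',230,170,190,130,4,im)
plan(s2w([0,-128,105]),step=15)"
```

```text
t 6.9 tcp [411.1   6.6 193.8] shk [-250.3 -113.3  193.8] rpy [179.15  -0.31 106.09] F [0.6 0.8 0.2] gap 43.6
[[-0.11, 1.38, 0.51, 0.001, -0.0, 0.001, 0], [-0.11, 1.38, 0.51, 0.001, -0.0, 0.001, 0], [-0.11, 1.38, 0.51, 0.001, -0.0, 0.001, 0], [-0.11, 1.38, 0.51, 0.001, -0.0, 0.001, 0], [-0.1, 1.38, 0.51, 0.001, -0.0, 0.001, 0]]
[[-0.1, 1.38, 0.51, 0.001, -0.0, 0.001, 0], [-0.1, 1.38, 0.51, 0.001, -0.0, 0.001, 0], [-0.1, 1.39, 0.51, 0.001, -0.0, 0.001, 0], [-0.1, 1.39, 0.5, 0.001, -0.0, 0.001, 0], [-0.1, 1.39, 0.5, 0.001, -0.0, 0.001, 0]]
[[-0.09, 1.39, 0.5, 0.001, -0.0, 0.001, 0], [-0.09, 1.39, 0.5, 0.001, -0.0, 0.001, 0], [-0.09, 1.39, 0.5, 0.001, -0.0, 0.001, 0], [-0.09, 1.39, 0.5, 0.001, -0.0, 0.001, 0], [-0.09, 1.39, 0.5, 0.001, -0.0, 0.001, 0]]
[[-0.09, 1.39, 0.5, 0.001, -0.0, 0.001, 0], [-0.08, 1.39, 0.5, 0.001, -0.0, 0.001, 0], [-0.08, 1.39, 0.49, 0.001, -0.0, 0.001, 0]]
```

View pics/t4.png

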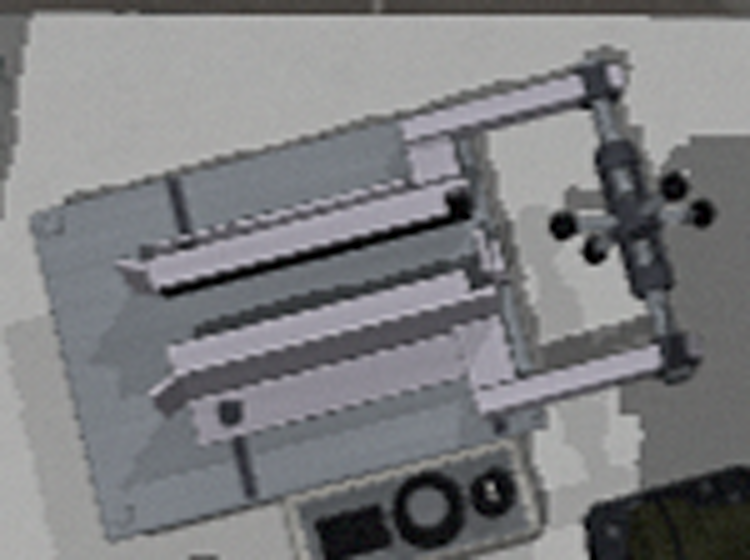

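View pics/s4c.png

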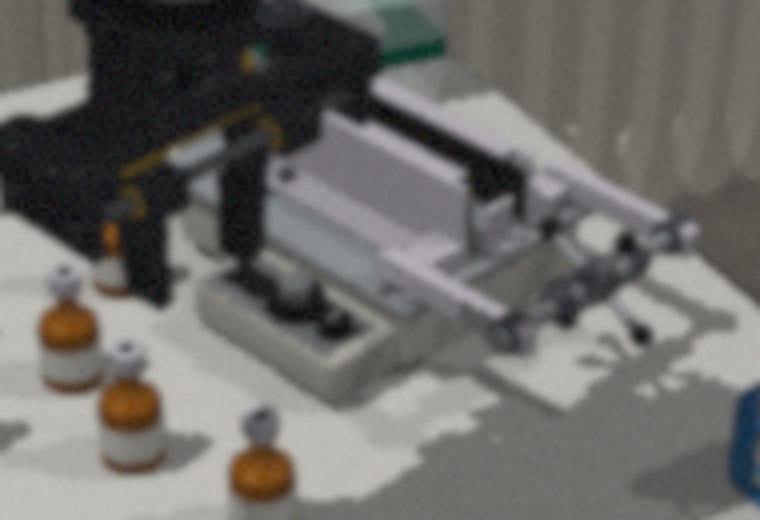

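Run:
```python
from h import *
a=cv2.imread('pics/t1.png').astype(int).sum(2)//3; b=cv2.imread('pics/t4.png').astype(int).sum(2)//3
for c in (250,330,410):
  for n,i in (('t1',a),('t4',b)):
    col=i[220:400,c-2:c+3].mean(1); print(n,c,[int(v) for v in col[::3]])
```

```text
t1 250 [101, 98, 106, 99, 84, 70, 86, 133, 152, 143, 139, 136, 138, 140, 143, 163, 139, 71, 14, 1, 15, 54, 90, 106, 100, 105, 98, 78, 61, 54, 50, 49, 48, 91, 143, 151, 143, 138, 137, 139, 137, 143, 161, 125, 72, 63, 68, 72, 73, 71, 73, 69, 58, 88, 129, 132, 124, 120, 122, 127]
t4 250 [132, 151, 111, 91, 102, 142, 171, 162, 157, 154, 155, 159, 164, 172, 160, 102, 34, 0, 17, 69, 101, 117, 114, 115, 115, 112, 112, 117, 120, 112, 83, 59, 60, 49, 54, 117, 171, 168, 163, 156, 153, 156, 159, 171, 170, 123, 81, 78, 78, 82, 85, 87, 85, 75, 74, 118, 153, 147, 143, 140]
t1 330 [119, 151, 146, 142, 139, 140, 141, 140, 149, 146, 91, 28, 0, 15, 61, 87, 99, 97, 97, 99, 106, 95, 64, 45, 46, 56, 90, 130, 148, 141, 139, 139, 140, 138, 138, 156, 144, 95, 68, 71, 71, 72, 71, 71, 72, 75, 92, 117, 130, 127, 124, 123, 124, 123, 122, 123, 125, 127, 125, 124]
t4 330 [168, 159, 156, 155, 157, 163, 158, 143, 91, 34, 0, 8, 61, 101, 113, 113, 110, 111, 111, 112, 114, 115, 113, 92, 66, 57, 54, 50, 102, 165, 174, 165, 160, 158, 160, 154, 162, 185, 148, 87, 73, 77, 81, 83, 83, 83, 77, 64, 100, 151, 153, 142, 140, 138, 138, 139, 141, 142, 142, 141]
t1 410 [143, 143, 149, 107, 47, 5, 8, 53, 85, 94, 97, 96, 97, 99, 96, 73, 50, 41, 61, 98, 129, 147, 144, 142, 141, 141, 143, 146, 152, 147, 109, 75, 71, 71, 73, 72, 70, 68, 80, 98, 118, 129, 126, 124, 123, 122, 122, 122, 122, 122, 124, 126, 127, 130, 127, 107, 92, 97, 99, 99]
t4 410 [136, 85, 40, 1, 0, 62, 117, 112, 110, 109, 109, 109, 110, 112, 112, 120, 109, 78, 57, 55, 51, 84, 144, 173, 165, 163, 161, 160, 158, 157, 182, 168, 110, 79, 82, 80, 81, 85, 86, 83, 66, 78, 124, 148, 144, 144, 142, 140, 139, 140, 140, 141, 141, 142, 144, 155, 144, 108, 97, 110]
```

Run:
```python
from h import *
f=lambda x,y:(220+x/5-.4,130+y/5-.4)
P={'t1':[(250,270.8,320),(330,251,301),(410,230,279)],'t4':[(250,265.5,324.5),(330,244.5,304),(410,223.3,283)]}
for k,v in P.items():
  for c,a,b in v:
    A=w2s(onz('top',*f(c,a),110));B=w2s(onz('top',*f(c,b),110)); print(k,A.round(1),B.round(1),(A-B)[0].round(1),((A+B)/2)[0].round(2))
```

```text
t1 [ 10.9  34.9 110. ] [-12.2  40.3 110. ] 23.1 -0.64
t1 [ 10.9  -3.5 110. ] [-12.6   2.1 110. ] 23.5 -0.82
t1 [ 11.5 -42.1 110. ] [-11.5 -36.5 110. ] 23.0 -0.02
t4 [ 13.4  34.3 110. ] [-14.3  40.8 110. ] 27.7 -0.44
t4 [ 14.   -4.2 110. ] [-14.    2.5 110. ] 27.9 0.01
t4 [ 14.7 -42.9 110. ] [-13.4 -36.  110. ] 28.1 0.62
```

```bash
cat >> h.py <<'E'
def tri(a,b):
    o1,d1=ray('top',*a);o2,d2=ray('scene',*b); A=np.stack([d1,-d2],1); s=np.linalg.lstsq(A,o2-o1,rcond=None)[0]
    p,q=o1+d1*s[0],o2+d2*s[1]; return (p+q)/2,np.linalg.norm(p-q)
def blobs(n,im,tag=None):
    h=cv2.cvtColor(im,cv2.COLOR_RGB2HSV); m=cv2.inRange(h,(6,130,60),(17,255,255)); k,l,st,c=cv2.connectedComponentsWithStats(m)
    return [(c[i].round(1),st[i]) for i in range(1,k) if st[i,4]>25]
E
python3 - <<'E'
from h import *
for n in('top','scene'):
    im=cv2.imread(f'pics/{n}0.png')[:,:,::-1].copy()
    for c,s in blobs(n,im): 
        cc=(s[0]+s[2]/2-.5,s[1]+s[3]/2-.5); print(n,c,cc,onz(n,*cc,45).round(1),onz(n,*c,45).round(1))
for a,b in [((255.7,257),(258.9,228)),((286.1,283.6),(246.5,251.3)),((320.3,283.7),(261.6,270.9)),((355.8,268.3),(294.8,288.2))]:
    p,e=tri(a,b); print(p.round(1),e.round(1),w2s(p).round(0))
for im in [cv2.imread('pics/s4.png')[:,:,::-1].copy()]: print(blobs('scene',im))
im=eyes.snapshot('top'); cv2.imwrite('pics/t5.png',im[:,:,::-1]); print(blobs('top',im))
E
```

```text
top [255.7 257. ] (np.float64(254.5), np.float64(255.5)) [465.1 256.2  45. ] [461.5 253.2  45. ]
top [355.3 268.8] (np.float64(356.0), np.float64(267.5)) [439.   12.4  45. ] [435.8  14.1  45. ]
top [286.1 283.6] (np.float64(285.5), np.float64(282.5)) [401.1 179.9  45. ] [398.5 178.4  45. ]
top [320.3 283.7] (np.float64(319.5), np.float64(282.5)) [402.1  99.   45. ] [399.3  97.1  45. ]
top [611.7 407.5] (np.float64(612.0), np.float64(407.0)) [ 128.5 -567.3   45. ] [ 127.4 -566.5   45. ]
scene [258.9 228. ] (np.float64(259.0), np.float64(227.5)) [463.8 248.4  45. ] [462.7 246.5  45. ]
scene [246.5 251.3] (np.float64(246.5), np.float64(251.0)) [399.6 172.5  45. ] [399.2 171.4  45. ]
scene [261.6 270.9] (np.float64(261.5), np.float64(270.5)) [400.3  90.   45. ] [399.9  88.6  45. ]
scene [294.8 288.2] (np.float64(294.5), np.float64(288.0)) [436.6   3.1  45. ] [436.8   2.2  45. ]
scene [246.  421.1] (np.float64(246.0), np.float64(421.5)) [ 220.  -256.7   45. ] [ 220.3 -256.    45. ]
[463.7 253.4  40.3] 3.3 [-136.  112.   40.]
[400.3 178.5  39.9] 2.7 [-216.   56.   40.]
[401.4  96.7  38.6] 3.2 [-236.  -24.   39.]
[439.7  11.9  36.5] 3.4 [-221. -116.   36.]
[(array([257.5, 229.2]), array([255, 226,   5,   8,  31], dtype=int32)), (array([246.4, 251.5]), array([241, 246,  12,  11, 111], dtype=int32)), (array([261.9, 270.9]), array([256, 265,  13,  12, 133], dtype=int32)), (array([294.8, 288.3]), array([288, 282,  14,  13, 144], dtype=int32)), (array([246. , 421.2]), array([238, 412,  17,  19, 241], dtype=int32))]
[(array([256.2, 257. ]), array([248, 249,  14,  15,  88], dtype=int32)), (array([286.8, 283.8]), array([279, 276,  14,  15,  83], dtype=int32)), (array([320.4, 283.7]), array([313, 276,  14,  14,  85], dtype=int32)), (array([611.5, 407.3]), array([606, 402,  12,  11,  89], dtype=int32))]
```

View pics/t5.png

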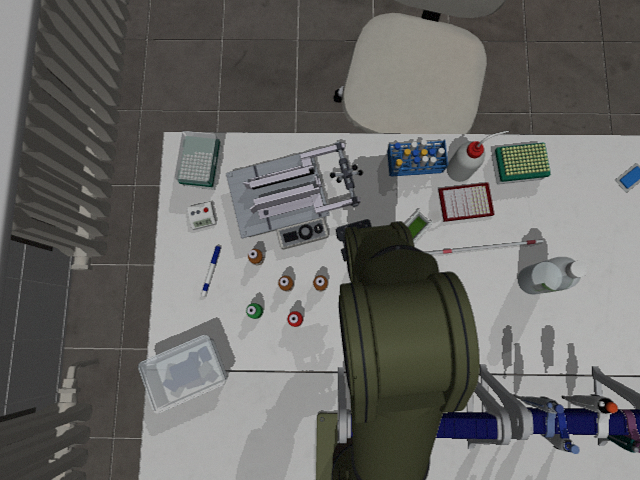

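```bash
python3 -c "
from h import *
plan([439.5,12,110],step=42,g=50)"
```

```text
t 6.95 tcp [413.1   6.6 193.7] shk [-248.4 -113.8  193.7] rpy [179.02  -0.28 106.08] F [ 0.3  0.5 -0.2] gap 43.8
[[-0.08, 0.85, 2.81, 0.006, -0.002, 0.006, 50], [-0.07, 0.86, 2.8, 0.006, -0.002, 0.006, 50], [-0.06, 0.88, 2.8, 0.006, -0.002, 0.006, 50]]
```

servo_tool([
  [-0.1,0.85,2.8,0.006,0,0.006,50],
  [-0.1,0.85,2.8,0.006,0,0.006,50],
  [-0.1,0.9,2.8,0.006,0,0.006,50],
  [0,0,0,0,0,0,50],
])

```text
t: 7.35
tcp_pos: [451.6, 18.0, 108.9]
tool_rot: [179.1, -0.3, 105.4]
force: [-1.2, 0.8, 1.0]
finger_gap: 44.1
```

```bash
python3 -c "
from h import *
plan([439.5,12,73],step=20,g=50)
im=crop('scene','s6',200,160,200,150,4)"
```

```text
t 7.35 tcp [451.6  18.  108.9] shk [-208.3 -112.7  108.9] rpy [179.1   -0.29 105.38] F [-1.2  0.8  1. ] gap 44.1
[[-0.14, -0.69, 1.78, 0.008, -0.003, 0.003, 50], [-0.14, -0.68, 1.79, 0.008, -0.003, 0.003, 50]]
```

View pics/s6.png

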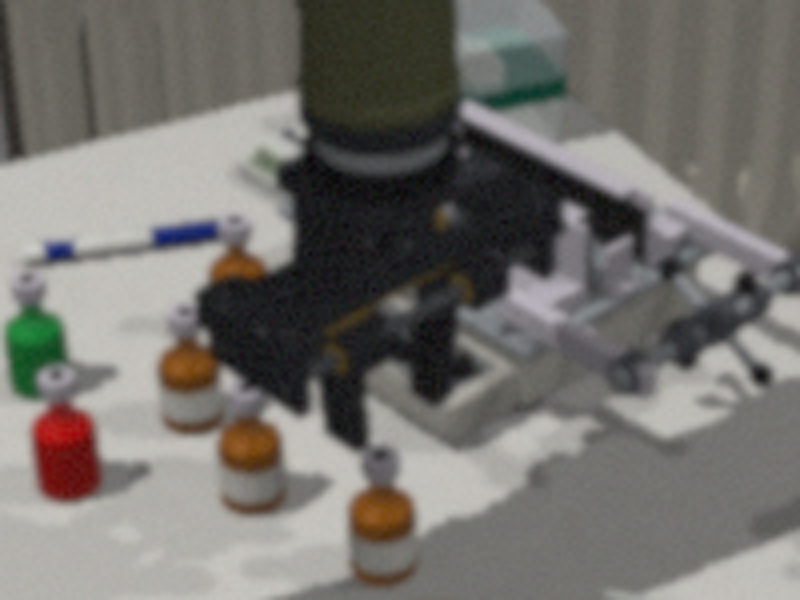

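servo_tool([
  [-0.3,-1.3,0,0.008,0,0.003,50],
  [0,0,0,0,0,0,50],
  [0,0,0,0,0,0,50],
])

```text
t: 7.7
tcp_pos: [439.1, 11.5, 112.7]
tool_rot: [179.4, -0.3, 105.2]
force: [0.7, -0.4, 0.0]
finger_gap: 44.0
```

```bash
python3 -c "
from h import *
plan([439.5,12,73],step=20,g=50)"
```

```text
t 7.7 tcp [439.1  11.5 112.7] shk [-222.  -115.8  112.7] rpy [179.38  -0.26 105.24] F [ 0.7 -0.4  0. ] gap 44.0
[[0.01, 0.0, 1.98, 0.005, -0.002, 0.002, 50], [0.01, 0.01, 1.98, 0.005, -0.002, 0.002, 50]]
```

servo_tool([
  [0,0,1.4,0.005,0,0,50],
  [0,0,1.3,0.003,0,0,50],
  [0,0,1.1,0,0,0,50],
  [0,0,0,0,0,0,50],
])

```text
t: 8.1
tcp_pos: [440.3, 11.7, 73.2]
tool_rot: [179.7, -0.2, 105.2]
force: [-0.9, -0.3, 0.4]
finger_gap: 44.3
```

```bash
python3 -c "
from h import *
plan([439.5,12,73],step=20,g=50)
im=crop('scene','s7',200,160,200,150,4)"
```

```text
t 8.1 tcp [440.3  11.7  73.2] shk [-220.8 -115.9   73.2] rpy [179.66  -0.23 105.2 ] F [-0.9 -0.3  0.4] gap 44.3
[[0.05, -0.07, 0.02, 0.006, -0.004, 0.004, 50]]
```

View pics/s7.png

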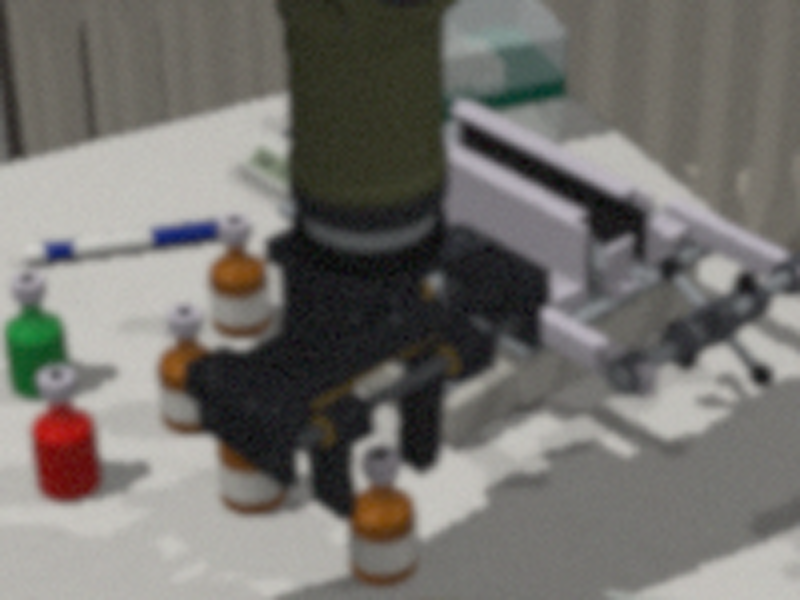

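servo_tool([
  [0,0,0,0,0,0,15],
  [0,0,0,0,0,0,10],
  [0,0,0,0,0,0,10],
  [0,0,0,0,0,0,10],
], squeeze=20)

```text
t: 8.55
tcp_pos: [440.7, 11.6, 73.9]
tool_rot: [179.6, -0.2, 105.2]
force: [-0.4, 0.4, -1.3]
finger_gap: 19.2
```

```bash
python3 -c "
from h import *
plan([439.5,12,73],step=20,g=50)
im=crop('scene','s8',200,160,200,150,4)"
```

```text
t 8.55 tcp [440.7  11.6  73.9] shk [-220.5 -116.1   73.9] rpy [179.61  -0.22 105.2 ] F [-0.4  0.4 -1.3] gap 19.2
[[0.07, -0.1, 0.09, 0.007, -0.004, 0.003, 50]]
```

View pics/s8.png

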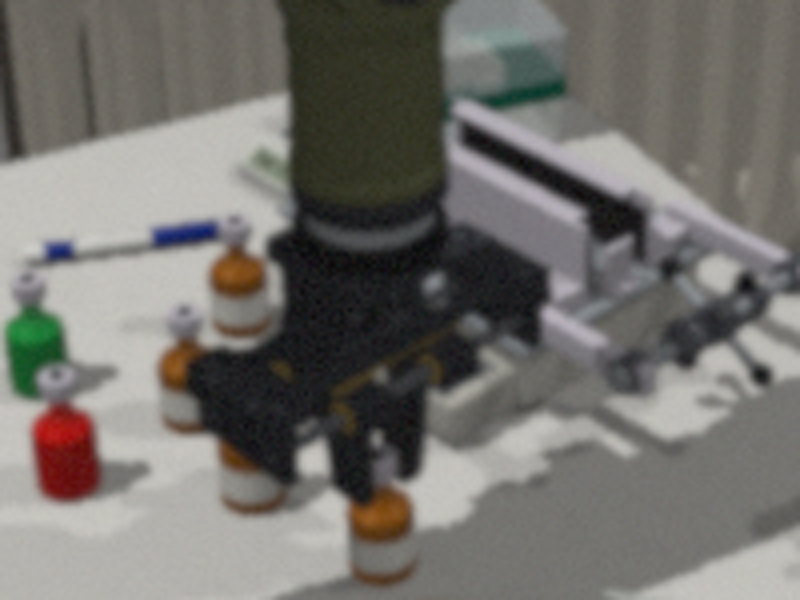

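```bash
python3 -c "
from h import *
print(proj('scene',[440.7,11.6,70]),proj('top',[440.7,11.6,70]))
print(onz('scene',200+382/4-.4,160+463/4-.4,70), onz('scene',200+383/4-.4,160+578/4-.4,2))
im=crop('top','t8',280,200,120,90,6)"
```

```text
[294.19277108 275.713592  ] [356.87434133 265.50789949]
[442.89406133  11.79387182  70.        ] [436.81390822   1.49213327   2.        ]
```

View pics/t8.png

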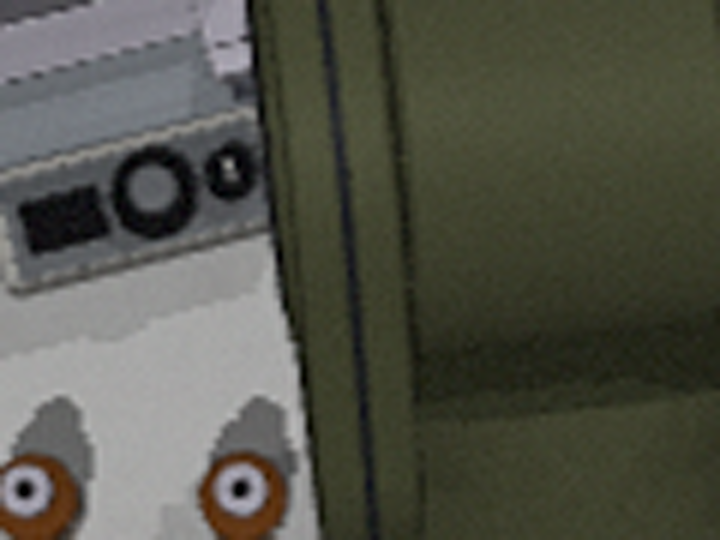

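servo_tool([
  [0,0,-2,0.005,0,0,10],
  [0,0,-3,0.003,0,0,10],
  [0,0,-4,0,0,0,10],
  [0,0,-3.5,0,0,0,10],
  [0,0,0,0,0,0,10],
])

```text
t: 9.15
tcp_pos: [439.8, 11.1, 202.5]
tool_rot: [-179.7, -0.3, 105.2]
force: [-0.2, -0.1, -0.5]
finger_gap: 18.8
```

```bash
python3 -c "
from h import *
plan(s2w([0,118,195]),step=40,g=10)"
```

```text
t 9.15 tcp [439.8  11.1 202.5] shk [-221.5 -116.3  202.5] rpy [-179.71   -0.25  105.2 ] F [-0.2 -0.1 -0.5] gap 18.8
[[2.59, 2.47, 0.08, -0.001, -0.0, 0.0, 10], [2.6, 2.47, 0.08, -0.001, -0.0, 0.0, 10], [2.6, 2.47, 0.08, -0.001, -0.0, 0.0, 10], [2.6, 2.47, 0.08, -0.001, -0.0, 0.0, 10], [2.6, 2.47, 0.08, -0.001, -0.0, 0.0, 10]]
[[2.6, 2.47, 0.08, -0.001, -0.0, 0.0, 10], [2.6, 2.46, 0.08, -0.001, -0.0, 0.0, 10], [2.6, 2.46, 0.08, -0.001, -0.0, 0.0, 10], [2.6, 2.46, 0.08, -0.001, -0.0, 0.0, 10]]
```

servo_tool([
  [2.6,2.4,0.1,0,0,0,10],
  [2.6,2.4,0.1,0,0,0,10],
  [2.6,2.4,0.1,0,0,0,10],
  [2.6,2.4,0.1,0,0,0,10],
  [2.6,2.4,0.1,0,0,0,10],
])

```text
t: 9.65
tcp_pos: [520.3, 165.3, 194.7]
tool_rot: [-179.3, -0.0, 104.5]
force: [0.6, 0.0, -1.2]
finger_gap: 19.2
```

servo_tool([
  [2.6,2.5,0.1,0,0,0,10],
  [2.6,2.5,0.1,0,0,0,10],
  [2.3,2.2,0.1,0,0,0,10],
  [1.5,1.5,0,0,0,0,10],
  [0,0,0,0,0,0,10],
])

```text
t: 10.15
tcp_pos: [580.7, 284.2, 182.4]
tool_rot: [-178.9, -0.1, 104.9]
force: [-0.0, -0.4, -0.8]
finger_gap: 19.0
```

```bash
python3 -c "
from h import *
plan(s2w([0,118,140]),step=20,g=10)"
```

```text
t 10.15 tcp [580.7 284.2 182.4] shk [-14.7 111.  182.4] rpy [-1.7885e+02 -8.0000e-02  1.0494e+02] F [-0.  -0.4 -0.8] gap 19.0
[[0.23, 0.52, 1.4, -0.007, -0.0, -0.0, 10], [0.23, 0.51, 1.41, -0.007, -0.0, -0.0, 10], [0.23, 0.5, 1.41, -0.007, -0.0, -0.0, 10]]
```

servo_tool([
  [0.3,0.55,1.3,-0.007,0,0,10],
  [0.3,0.5,1.3,-0.007,0,0,10],
  [0.2,0.5,1.1,-0.006,0,0,10],
  [0,0,0,0,0,0,10],
  [0,0,0,0,0,0,10],
])

```text
t: 10.65
tcp_pos: [590.7, 290.7, 137.8]
tool_rot: [-179.5, 0.2, 104.7]
force: [-0.1, -0.7, -1.0]
finger_gap: 18.9
```

```bash
python3 -c "
from h import *
plan(s2w([0,118,133]),step=20,g=10)
im=crop('scene','s9',220,150,180,130,4)
im=crop('top','t9',220,130,150,112,5)"
```

```text
t 10.65 tcp [590.7 290.7 137.8] shk [ -3.3 114.7 137.8] rpy [-179.55    0.21  104.74] F [-0.1 -0.7 -1. ] gap 18.9
[[0.34, 0.33, 0.48, -0.008, 0.004, -0.005, 10]]
```

View pics/s9.png

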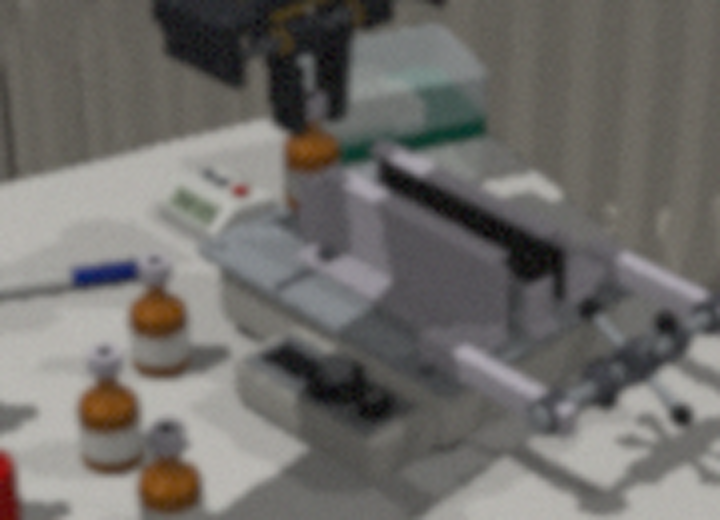

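View pics/t9.png

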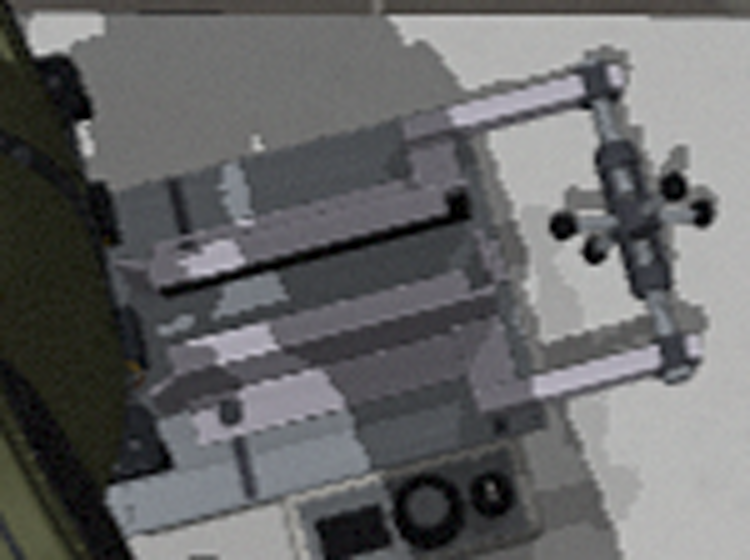

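servo_tool([
  [0,0.35,0.3,-0.006,0.004,-0.005,10],
  [0,0,0.2,0,0,0,10],
  [0,0,0,0,0,0,10],
])

```text
t: 11.05
tcp_pos: [595.4, 291.6, 134.5]
tool_rot: [179.9, -0.1, 105.0]
force: [-0.6, 0.4, -0.6]
finger_gap: 18.8
```

```bash
python3 -c "
from h import *
plan(s2w([0,-55,133]),step=30,g=10)"
```

```text
t 11.05 tcp [595.4 291.6 134.5] shk [  1.4 114.4 134.5] rpy [ 1.7989e+02 -8.0000e-02  1.0501e+02] F [-0.6  0.4 -0.6] gap 18.8
[[-2.82, -0.02, 0.02, 0.0, -0.0, 0.0, 10], [-2.82, -0.02, 0.02, 0.0, -0.0, 0.0, 10], [-2.82, -0.02, 0.02, 0.0, -0.0, 0.0, 10], [-2.82, -0.02, 0.02, 0.0, -0.0, 0.0, 10], [-2.82, -0.02, 0.02, 0.0, -0.0, 0.0, 10]]
[[-2.82, -0.02, 0.02, 0.0, -0.0, 0.0, 10]]
```

servo_tool([
  [0,-0.1,0.15,0,0,0,10],
  [0,0,0.1,0,0,0,10],
  [0,0,0,0,0,0,10],
])

```text
t: 11.35
tcp_pos: [594.5, 291.4, 132.3]
tool_rot: [179.8, -0.1, 105.0]
force: [0.4, 0.1, -0.6]
finger_gap: 18.9
```

servo_tool([
  [-1.5,0,0,0,0,0,10],
  [-1.5,0,0,0,0,0,10],
  [-1.5,0,0,0,0,0,10],
])

```text
t: 11.65
tcp_pos: [606.1, 247.6, 132.2]
tool_rot: [179.8, -0.2, 105.2]
force: [0.4, -0.6, -1.3]
finger_gap: 19.1
```

```bash
python3 -c "
from h import *
plan(s2w([0,-55,132.5]),step=30,g=10)
im=crop('scene','s10',220,150,180,130,4)"
```

```text
t 11.65 tcp [606.1 247.6 132.2] shk [  0.4  69.  132.2] rpy [ 1.7984e+02 -1.7000e-01  1.0524e+02] F [ 0.4 -0.6 -1.3] gap 19.1
[[-2.48, -0.02, -0.01, 0.001, -0.001, 0.001, 10], [-2.48, -0.02, -0.01, 0.001, -0.001, 0.001, 10], [-2.48, -0.01, -0.01, 0.001, -0.001, 0.001, 10], [-2.48, -0.01, -0.01, 0.001, -0.001, 0.001, 10], [-2.48, -0.01, -0.01, 0.001, -0.001, 0.001, 10]]
```

View pics/s10.png

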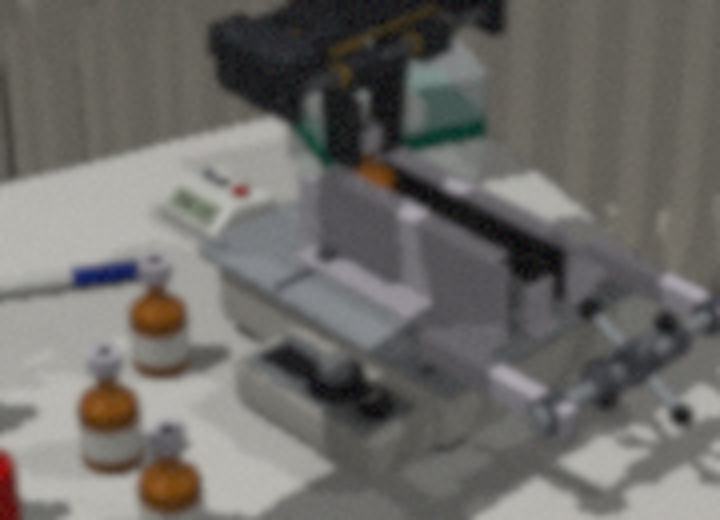

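servo_tool([
  [-2,0,0,0,0,0,10],
  [-2,0,0,0,0,0,10],
  [-2,0,0,0,0,0,10],
  [-2,0,0,0,0,0,10],
  [-2,0,0,0,0,0,10],
])

```text
t: 12.2
tcp_pos: [634.9, 139.1, 132.6]
tool_rot: [179.8, 0.1, 104.8]
force: [0.4, -0.2, -1.4]
finger_gap: 18.9
```

servo_tool([
  [-0.6,0,0,0,0,0,10],
  [-0.6,0,0,0,0,0,10],
  [-0.6,0,0.1,0,0,0,10],
  [-0.3,0,0.1,0,0,0,10],
])

```text
t: 12.6
tcp_pos: [640.9, 118.9, 133.0]
tool_rot: [179.7, -0.3, 104.6]
force: [-3.6, 3.2, 6.6]
finger_gap: 19.2
```

```bash
python3 -c "
from h import *
plan(s2w([0,-55,132]),step=30,g=10)"
```

```text
t 12.6 tcp [640.9 118.9 133. ] shk [  0.7 -64.3 133. ] rpy [179.68  -0.28 104.6 ] F [-3.6  3.2  6.6] gap 19.2
[[0.93, -0.08, 0.1, 0.006, -0.005, -0.007, 10]]
```

```bash
python3 -c "
from h import *
im=crop('scene','s11',270,150,140,105,5)
im=crop('top','t11',220,130,150,112,5)"
```

```text
(no output)
```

View pics/s11.png

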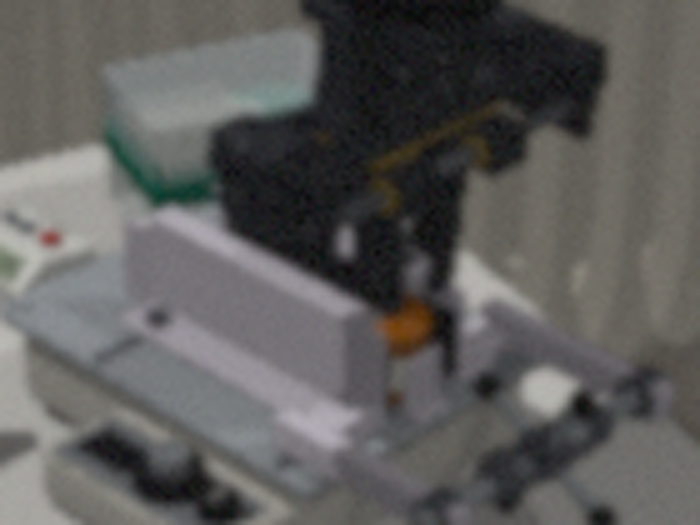

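View pics/t11.png

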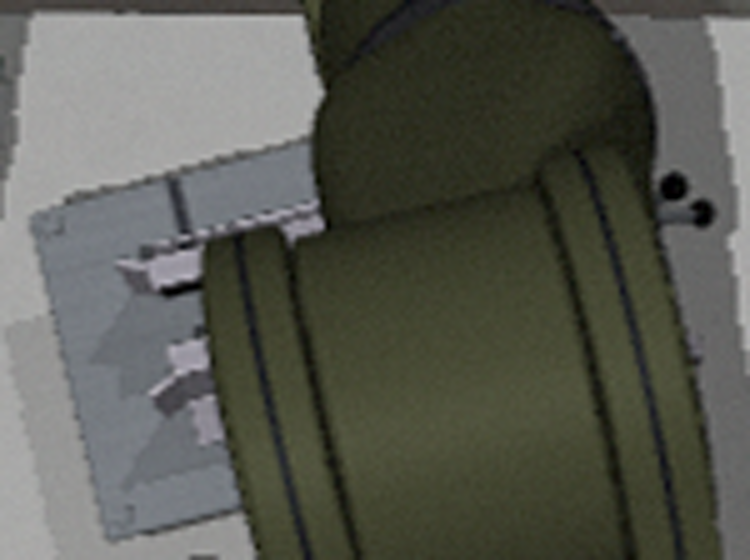

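servo_tool([
  [0.5,0,-0.1,0,0,0,10],
  [0.4,0,0,0.004,0,0,10],
  [0,0,0,0,0,0,10],
])

```text
t: 13.0
tcp_pos: [637.9, 130.7, 134.2]
tool_rot: [179.9, -0.4, 104.8]
force: [-0.6, -0.2, -0.8]
finger_gap: 19.1
```

```bash
python3 -c "
from h import *
plan(s2w([0,-55,132]),step=30,g=10)
im=crop('scene','s12',270,150,140,105,5)"
```

```text
t 13.0 tcp [637.9 130.7 134.2] shk [  0.9 -52.1 134.2] rpy [179.91  -0.35 104.82] F [-0.6 -0.2 -0.8] gap 19.1
[[-0.29, -0.09, 0.22, 0.002, -0.006, -0.003, 10]]
```

View pics/s12.png

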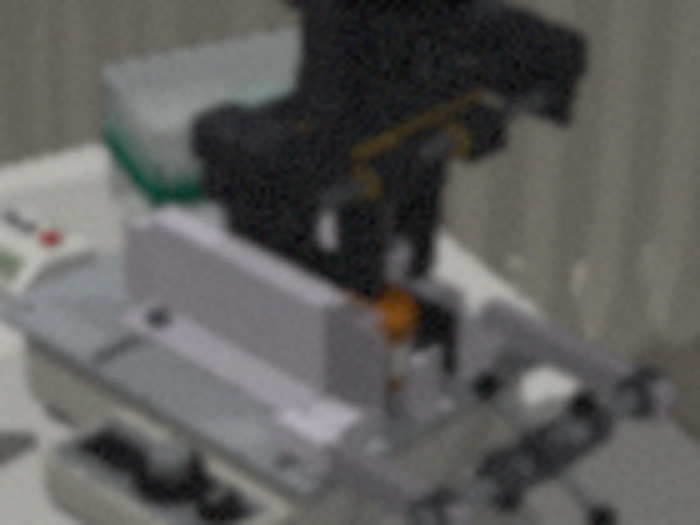

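servo_tool([
  [-0.2,0,0.2,0,0,0,10],
  [0,0,0.1,0,0,0,10],
  [0,0,0,0,0,0,30],
  [0,0,0,0,0,0,50],
  [0,0,0,0,0,0,50],
])

```text
t: 13.55
tcp_pos: [640.2, 127.5, 132.7]
tool_rot: [179.7, -0.3, 104.8]
force: [-0.1, -0.1, 0.0]
finger_gap: 40.6
```

servo_tool([
  [0,0,-3,0,0,0,50],
  [0,0,-4,0,0,0,50],
  [1,-4.3,0,0,0,0,50],
  [1,-4.3,0,0,0,0,50],
  [1,-4.3,0,0,0,0,50],
])

```text
t: 14.05
tcp_pos: [511.7, 122.1, 203.4]
tool_rot: [179.2, -0.1, 104.5]
force: [0.4, 0.6, -0.7]
finger_gap: 44.2
```

```bash
python3 -c "
from h import *
plan([401.5,97.5,115],step=40,g=50)"
```

```text
t 14.05 tcp [511.7 122.1 203.4] shk [-123.2  -27.7  203.4] rpy [ 1.7916e+02 -1.5000e-01  1.0450e+02] F [ 0.4  0.6 -0.7] gap 44.2
[[0.09, -2.85, 2.17, 0.004, -0.001, -0.002, 50], [0.1, -2.85, 2.18, 0.004, -0.001, -0.002, 50], [0.1, -2.84, 2.19, 0.004, -0.001, -0.002, 50], [0.11, -2.83, 2.2, 0.004, -0.001, -0.002, 50]]
```

servo_tool([
  [0.1,-2.8,1.8,0.004,0,-0.002,50],
  [0.1,-2.8,1.8,0.004,0,-0.002,50],
  [0.1,-2.8,1.8,0.004,0,0,50],
  [0.1,-2.2,1.8,0.004,0,0,50],
  [0,0,0,0,0,0,50],
])

```text
t: 14.55
tcp_pos: [399.6, 97.7, 130.5]
tool_rot: [-179.8, -0.1, 104.8]
force: [0.2, -0.3, 0.8]
finger_gap: 44.4
```

```bash
python3 -c "
from h import *
im=eyes.snapshot('scene'); cv2.imwrite('pics/s13.png',im[:,:,::-1])
print(blobs('scene',im))
im=eyes.snapshot('top'); cv2.imwrite('pics/t13.png',im[:,:,::-1]); print(blobs('top',im))
plan([401.5,97.5,115],step=40,g=50)"
```

```text
[(array([347. , 210.5]), array([340, 206,  12,  11,  62], dtype=int32)), (array([258.5, 228.1]), array([253, 222,  11,  12,  91], dtype=int32)), (array([246.1, 252.2]), array([241, 247,  12,  10,  93], dtype=int32)), (array([261.8, 271. ]), array([256, 265,  13,  12, 133], dtype=int32)), (array([246. , 421.2]), array([239, 412,  16,  20, 238], dtype=int32))]
[(array([303.6, 182.5]), array([297, 176,  14,  11,  65], dtype=int32)), (array([611.6, 407.5]), array([607, 402,  11,  11,  85], dtype=int32))]
t 14.65 tcp [404.4  99.1 131.8] shk [-232.9  -22.2  131.8] rpy [ 1.7974e+02 -1.7000e-01  1.0481e+02] F [1.2 0.2 0.8] gap 44.3
[[-0.08, -0.32, 1.68, 0.005, -0.003, -0.003, 50]]
```

View pics/s13.png

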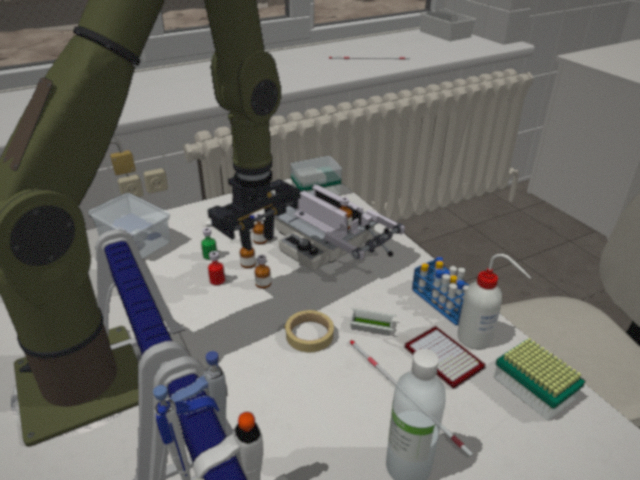

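View pics/t13.png

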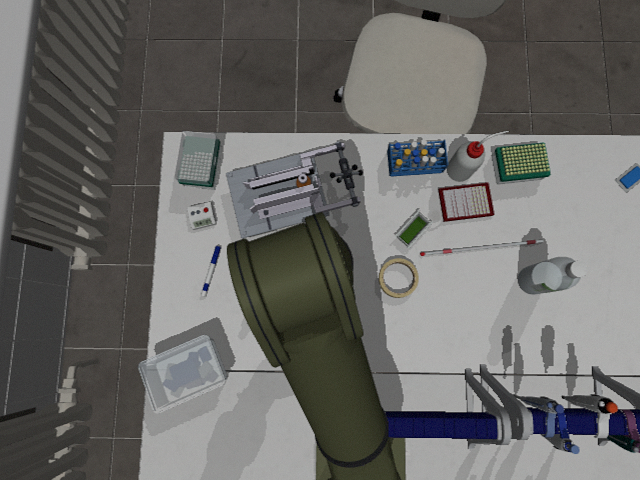

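servo_tool([
  [-0.1,-0.3,1.6,0.005,0,0,50],
  [0,0,1.6,0,0,0,50],
  [0,0,1.5,0,0,0,50],
  [0,0,1.0,0,0,0,50],
  [0,0,0,0,0,0,50],
])

```text
t: 15.15
tcp_pos: [422.1, 102.5, 81.8]
tool_rot: [179.3, -0.2, 104.7]
force: [0.1, 0.0, -0.1]
finger_gap: 44.4
```

```bash
python3 -c "
from h import *
plan([401.5,97.5,73],step=40,g=50)
crop('scene','s14',200,200,130,100,6)"
```

```text
t 15.15 tcp [422.1 102.5  81.8] shk [-214.9  -23.5   81.8] rpy [179.3   -0.22 104.7 ] F [ 0.1  0.  -0.1] gap 44.4
[[0.04, -2.13, 0.85, 0.012, -0.004, -0.005, 50]]
```

View pics/s14.png

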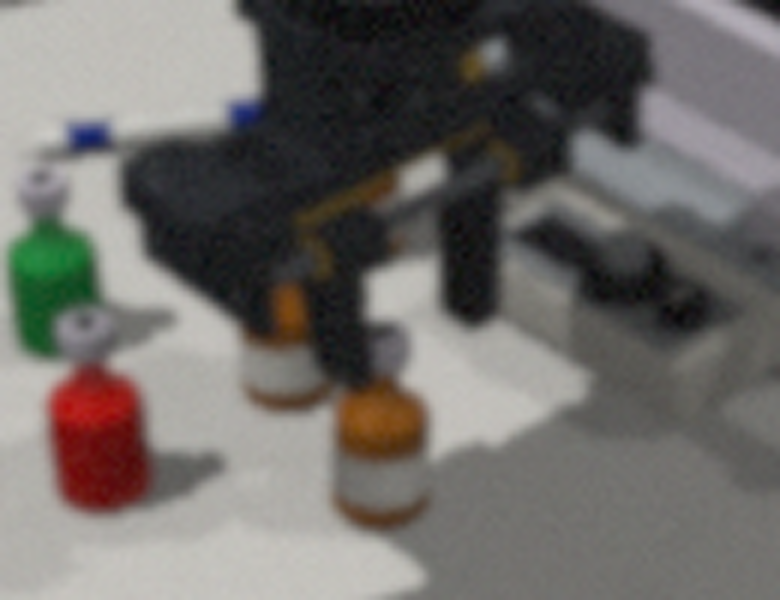

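```bash
python3 -c "
from h import *
print(cur()[3]['qpos'].round(1), cur()[3]['force'])"
```

```text
[-19.3  46.4  -0.5 130.3   3.9   2.6  -8.9] [0.42429037 0.62479001 0.39171532]
```

servo_tool([
  [0,0,-2,0,0,0,50],
  [0,0,-2.5,0.02,0,0,50],
  [0,0,0,0.025,0,0,50],
  [0,0,0,0.025,0,0,50],
  [0,0,0,0,0,0,50],
])

```text
t: 15.7
tcp_pos: [426.8, 103.4, 133.2]
tool_rot: [-177.2, -0.3, 104.6]
force: [-0.5, 0.4, -0.4]
finger_gap: 44.0
```

```bash
python3 -c "
from h import *
plan([401.5,97.5,115],step=40,g=50)
print(cur()[3]['qpos'].round(1))
im=crop('scene','s15',200,200,130,100,6); print(blobs('scene',im))"
```

```text
t 15.7 tcp [426.8 103.4 133.2] shk [-210.2  -23.8  133.2] rpy [-177.25   -0.27  104.63] F [-0.5  0.4 -0.4] gap 44.0
[[0.06, -2.5, 1.95, -0.048, -0.005, -0.006, 50]]
[-17.8  40.4  -2.4 125.    3.4  17.4  -8.3]
[(array([346.7, 210.5]), array([340, 206,  12,  11,  69], dtype=int32)), (array([246.5, 251.4]), array([241, 246,  12,  11, 111], dtype=int32)), (array([261.9, 271. ]), array([256, 265,  13,  13, 133], dtype=int32)), (array([246. , 421.2]), array([238, 412,  17,  20, 239], dtype=int32))]
```

View pics/s15.png

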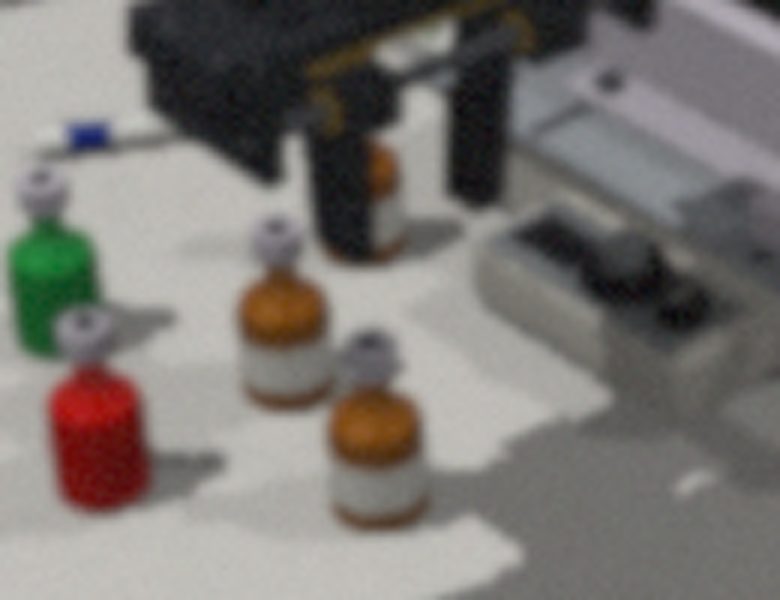

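servo_tool([
  [0,-1.3,0.5,0.02,0,-0.006,50],
  [0,-1.2,0.5,0,0,0,50],
  [0,0,0,0,0,0,50],
  [0,0,0,0,0,0,50],
])

```text
t: 16.15
tcp_pos: [398.7, 95.9, 124.5]
tool_rot: [-175.9, -0.3, 105.0]
force: [-0.0, -0.3, -0.1]
finger_gap: 44.1
```

```bash
python3 -c "
from h import *
plan([401.5,97.5,74],step=40,g=50)
print(cur()[3]['qpos'].round(1))"
```

```text
t 16.15 tcp [398.7  95.9 124.5] shk [-239.2  -23.8  124.5] rpy [-175.94   -0.28  105.04] F [-0.  -0.3 -0.1] gap 44.1
[[0.03, 0.33, 2.51, -0.035, -0.002, 0.0, 50], [0.04, 0.24, 2.52, -0.035, -0.002, 0.0, 50]]
[-18.1  40.9  -2.3 128.9   3.7  14.3  -8.4]
```

servo_tool([
  [0,0.3,1.2,0,0,0,50],
  [0,0.2,1.2,0,0,0,50],
  [0,0.1,1.0,0,0,0,50],
  [0,0,0,0,0,0,50],
])

```text
t: 16.55
tcp_pos: [403.9, 97.7, 87.2]
tool_rot: [-176.1, -0.3, 105.1]
force: [-0.8, -0.5, -0.2]
finger_gap: 43.7
```

```bash
python3 -c "
from h import *
plan([401.5,97.5,74],step=40,g=50)
print(cur()[3]['qpos'].round(1))"
```

```text
t 16.55 tcp [403.9  97.7  87.2] shk [-233.7  -23.4   87.2] rpy [-176.06   -0.3   105.05] F [-0.8 -0.5 -0.2] gap 43.7
[[0.04, -0.15, 1.33, -0.069, -0.005, 0.001, 50]]
[-18.4  45.8  -1.7 129.1   4.    9.   -8.6]
```

Good margin on J6 now. I'll finish the descent and grip.

servo_tool([
  [0,-0.1,0.7,0,0,0,50],
  [0,-0.1,0.6,0,0,0,50],
  [0,0,0,0,0,0,50],
  [0,0,0,0,0,0,10],
  [0,0,0,0,0,0,10],
])

```text
t: 17.05
tcp_pos: [401.0, 97.0, 73.0]
tool_rot: [-176.0, -0.3, 105.1]
force: [0.1, -0.1, 0.8]
finger_gap: 30.5
```

servo_tool([
  [0,0,0,0,0,0,10],
  [0,0,0,0,0,0,10],
])

```text
t: 17.25
tcp_pos: [401.4, 97.1, 73.4]
tool_rot: [-176.1, -0.3, 105.1]
force: [-0.6, -0.8, -1.0]
finger_gap: 18.7
```

```bash
python3 -c "
from h import *
plan([401.5,97.5,74],step=40,g=50)
im=crop('scene','s16',200,200,130,100,6); print(blobs('scene',im))"
```

```text
t 17.25 tcp [401.4  97.1  73.4] shk [-236.3  -23.4   73.4] rpy [-176.12   -0.3   105.05] F [-0.6 -0.8 -1. ] gap 18.7
[[0.04, 0.01, -0.06, -0.068, -0.005, 0.001, 50]]
[(array([346.9, 210.5]), array([340, 206,  12,  11,  65], dtype=int32)), (array([243.9, 253.3]), array([239, 250,   9,   7,  47], dtype=int32)), (array([261.1, 271.4]), array([255, 265,  13,  13, 130], dtype=int32)), (array([246.1, 421.3]), array([239, 412,  16,  20, 238], dtype=int32))]
```

View pics/s16.png

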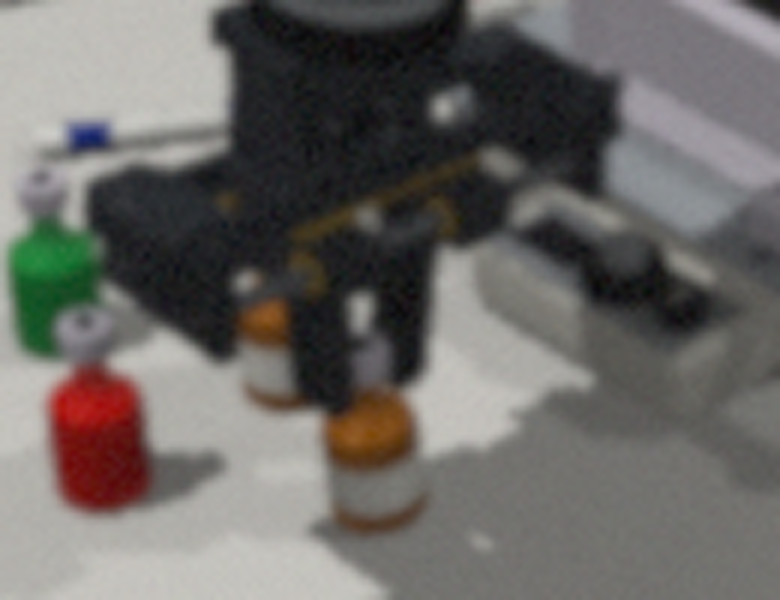

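servo_tool([
  [0,0.2,-2,0,0,0,10],
  [0,0.3,-3.5,-0.02,0,0,10],
  [0,0.5,-4,-0.025,0,0,10],
  [0,0.5,-4,-0.025,0,0,10],
  [0,0,0,0,0,0,10],
])

```text
t: 17.8
tcp_pos: [422.6, 102.1, 211.5]
tool_rot: [179.9, -0.3, 105.1]
force: [1.0, 0.1, -0.6]
finger_gap: 18.8
```

```bash
python3 -c "
from h import *
plan(s2w([0,118,195]),step=42,g=10)"
```

```text
t 17.8 tcp [422.6 102.1 211.5] shk [-214.5  -24.   211.5] rpy [179.89  -0.29 105.06] F [ 1.   0.1 -0.6] gap 18.8
[[2.02, 3.07, 0.25, 0.0, -0.001, 0.0, 10], [2.02, 3.07, 0.25, 0.0, -0.001, 0.0, 10], [2.03, 3.07, 0.25, 0.0, -0.001, 0.0, 10], [2.03, 3.07, 0.25, 0.0, -0.001, 0.0, 10], [2.03, 3.07, 0.24, 0.0, -0.001, 0.0, 10]]
[[2.03, 3.07, 0.24, 0.0, -0.001, 0.0, 10], [2.03, 3.06, 0.24, 0.0, -0.001, 0.0, 10]]
```

servo_tool([
  [2.2,3.0,0,0,0,0,10],
  [2.2,3.0,0,0,0,0,10],
  [2.2,3.0,0,0,0,0,10],
  [2.2,3.0,0,0,0,0,10],
  [2.2,3.0,0,0,0,0,10],
])

```text
t: 18.3
tcp_pos: [536.8, 243.9, 209.7]
tool_rot: [-179.5, 0.0, 104.6]
force: [0.9, -0.6, -0.2]
finger_gap: 19.3
```

servo_tool([
  [2.0,3.0,0,0,0,0,10],
  [1.3,2.4,0,0,0,0,10],
  [0,0,0,0,0,0,10],
])

```text
t: 18.6
tcp_pos: [581.7, 295.9, 204.6]
tool_rot: [-179.3, -0.1, 104.9]
force: [-0.8, 0.7, -0.9]
finger_gap: 19.4
```

```bash
python3 -c "
from h import *
plan(s2w([0,118,140]),step=20,g=10)"
```

```text
t 18.6 tcp [581.7 295.9 204.6] shk [-10.6 122.  204.6] rpy [-1.7930e+02 -8.0000e-02  1.0488e+02] F [-0.8  0.7 -0.9] gap 19.4
[[-0.1, 0.29, 1.61, -0.003, -0.0, -0.001, 10], [-0.1, 0.28, 1.61, -0.003, -0.0, -0.001, 10], [-0.1, 0.28, 1.61, -0.003, -0.0, -0.001, 10], [-0.1, 0.27, 1.61, -0.003, -0.0, -0.001, 10]]
```

servo_tool([
  [-0.1,0.3,1.6,-0.004,0,0,10],
  [-0.1,0.3,1.6,-0.004,0,0,10],
  [-0.1,0.3,1.6,-0.004,0,0,10],
  [0,0.2,1.6,0,0,0,10],
  [0,0,0,0,0,0,10],
])

```text
t: 19.1
tcp_pos: [587.8, 292.0, 132.4]
tool_rot: [-179.3, 0.2, 104.9]
force: [-1.3, -0.1, -0.2]
finger_gap: 19.1
```

```bash
python3 -c "
from h import *
plan(s2w([0,118,133]),step=20,g=10)
crop('scene','s17',230,140,130,100,6)"
```

```text
t 19.1 tcp [587.8 292.  132.4] shk [ -5.8 116.7 132.4] rpy [-1.7933e+02  1.6000e-01  1.0489e+02] F [-1.3 -0.1 -0.2] gap 19.1
[[0.14, 0.58, -0.07, -0.012, 0.003, -0.002, 10]]
```

View pics/s17.png

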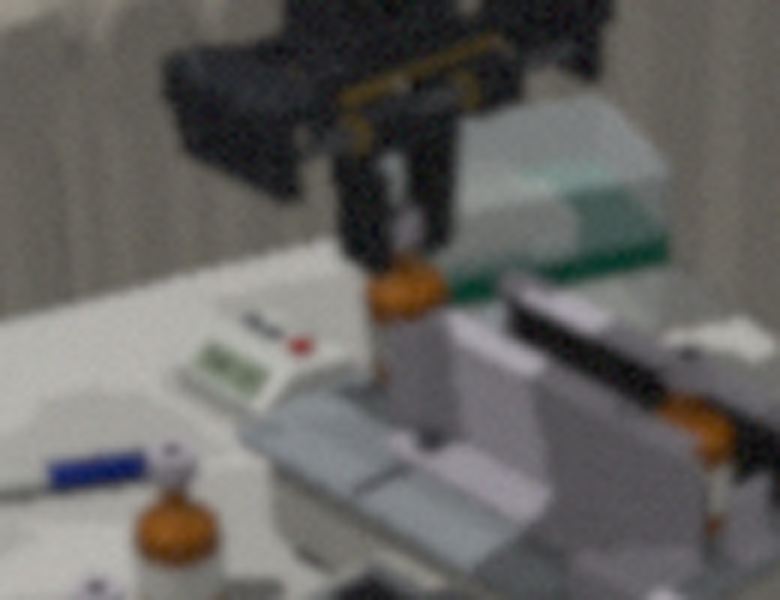

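servo_tool([
  [0,0.5,0,-0.012,0,0,10],
  [0,0.1,0,0,0,0,10],
  [0,0,0,0,0,0,10],
])

```text
t: 19.45
tcp_pos: [595.3, 294.0, 135.2]
tool_rot: [179.7, 0.1, 104.9]
force: [0.2, 0.2, -0.9]
finger_gap: 19.0
```

```bash
python3 -c "
from h import *
plan(s2w([0,-17,132]),step=22,g=10)"
```

```text
t 19.45 tcp [595.3 294.  135.2] shk [  2.  116.6 135.2] rpy [1.7970e+02 1.2000e-01 1.0486e+02] F [ 0.2  0.2 -0.9] gap 19.0
[[-1.91, -0.02, 0.05, 0.001, 0.0, -0.0, 10], [-1.91, -0.02, 0.05, 0.001, 0.0, -0.0, 10], [-1.91, -0.03, 0.05, 0.001, 0.0, -0.0, 10], [-1.91, -0.03, 0.05, 0.001, 0.0, -0.0, 10], [-1.91, -0.03, 0.05, 0.001, 0.0, -0.0, 10]]
[[-1.91, -0.03, 0.05, 0.001, 0.0, -0.0, 10], [-1.91, -0.03, 0.05, 0.001, 0.0, -0.0, 10]]
```

servo_tool([
  [0,-0.15,0.3,0,0,0,10],
  [-1.5,0,0.0,0,0,0,10],
  [-1.9,0,0,0,0,0,10],
  [-1.9,0,0,0,0,0,10],
  [-1.9,0,0,0,0,0,10],
])

```text
t: 19.95
tcp_pos: [612.4, 222.0, 133.4]
tool_rot: [179.6, -0.0, 105.1]
force: [1.4, 0.4, -0.3]
finger_gap: 19.0
```

```bash
python3 -c "
from h import *
plan(s2w([0,-17,132]),step=22,g=10)"
```

```text
t 19.95 tcp [612.4 222.  133.4] shk [-1.000e-01  4.270e+01  1.334e+02] rpy [179.64  -0.   105.12] F [ 1.4  0.4 -0.3] gap 19.0
[[-1.99, -0.0, 0.05, 0.002, -0.0, 0.001, 10], [-1.99, 0.0, 0.05, 0.002, -0.0, 0.001, 10], [-1.99, 0.0, 0.05, 0.002, -0.0, 0.001, 10]]
```

servo_tool([
  [-1.8,0,0.1,0,0,0,10],
  [-1.8,0,0,0,0,0,10],
  [-1.0,0,0,0,0,0,10],
  [-0.5,0,0,0,0,0,10],
  [0,0,0,0,0,0,10],
])

```text
t: 20.45
tcp_pos: [628.6, 157.8, 133.2]
tool_rot: [179.6, 0.3, 104.4]
force: [-0.7, 1.5, -1.8]
finger_gap: 18.9
```

```bash
python3 -c "
from h import *
plan(s2w([0,-17,132]),step=22,g=10)
crop('scene','s18',280,150,130,100,6)"
```

```text
t 20.45 tcp [628.6 157.8 133.2] shk [ -1.2 -23.5 133.2] rpy [179.64   0.3  104.41] F [-0.7  1.5 -1.8] gap 18.9
[[0.65, 0.11, 0.12, 0.006, 0.005, -0.01, 10]]
```

View pics/s18.png

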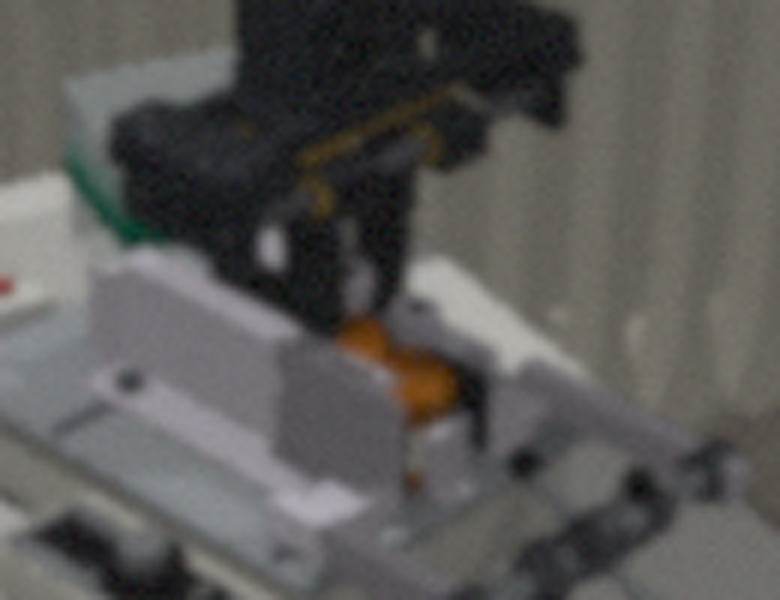

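servo_tool([
  [0.1,0,0.15,0.005,0.004,-0.01,10],
  [0,0,0.1,0,0,0,10],
  [0,0,0,0,0,0,30],
  [0,0,0,0,0,0,50],
  [0,0,0,0,0,0,50],
])

```text
t: 21.0
tcp_pos: [628.1, 163.7, 131.5]
tool_rot: [179.8, -0.1, 105.4]
force: [-0.5, -0.3, 0.0]
finger_gap: 40.2
```

servo_tool([
  [0,0,-3,0,0,0,50],
  [0,0,-4,0,0,0,50],
  [1.5,-4.3,0,0,0,0,50],
  [1.5,-4.3,0,0,0,0,50],
  [1.5,-4.3,0,0,0,0,50],
])

```text
t: 21.5
tcp_pos: [495.4, 172.8, 202.8]
tool_rot: [179.3, -0.0, 105.2]
force: [-0.2, 0.3, 0.6]
finger_gap: 44.2
```

```bash
python3 -c "
from h import *
plan([400,179,130],step=40,g=50)
im=eyes.snapshot('scene');print(blobs('scene',im))
im=eyes.snapshot('top');print(blobs('top',im));crop('top','t18',220,130,150,112,5,im)"
```

```text
t 21.5 tcp [495.4 172.8 202.8] shk [-125.9   25.4  202.8] rpy [179.3  -0.  105.2] F [-0.2  0.3  0.6] gap 44.2
[[0.77, -2.28, 1.79, 0.003, -0.0, 0.001, 50], [0.77, -2.28, 1.8, 0.003, -0.0, 0.001, 50], [0.77, -2.27, 1.81, 0.003, -0.0, 0.001, 50], [0.77, -2.27, 1.81, 0.003, -0.0, 0.001, 50]]
[(array([344.6, 209.7]), array([331, 201,  24,  19, 153], dtype=int32)), (array([258.9, 228.3]), array([253, 223,  12,  11,  96], dtype=int32)), (array([246.5, 251.5]), array([241, 246,  12,  12, 112], dtype=int32)), (array([245.9, 421.2]), array([238, 412,  17,  19, 233], dtype=int32))]
[(array([295.2, 183.7]), array([291, 177,   8,  12,  51], dtype=int32)), (array([307.3, 181.6]), array([300, 176,  15,  10,  72], dtype=int32)), (array([611.4, 407.2]), array([606, 402,  12,  11,  92], dtype=int32))]
```

View pics/t18.png

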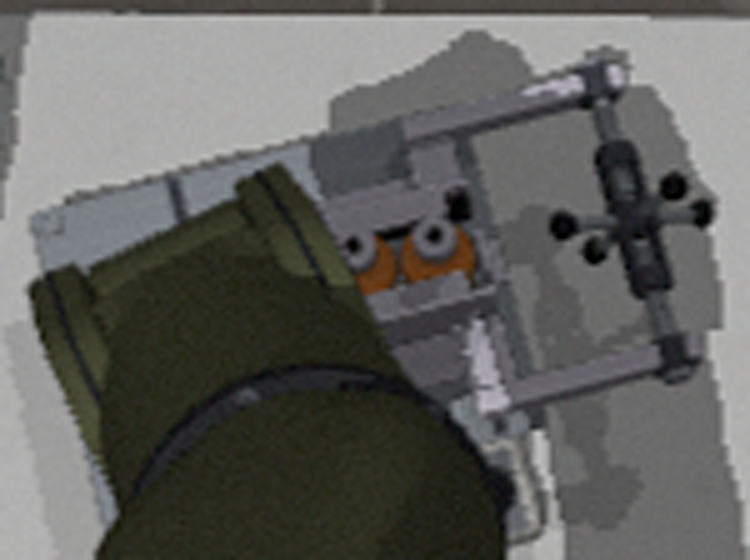

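servo_tool([
  [0.8,-2.3,1.6,0.003,0,0,50],
  [0.8,-2.3,1.6,0.003,0,0,50],
  [0.8,-2.3,1.6,0.003,0,0,50],
  [0.7,-1.8,1.8,0.003,0,0,50],
  [0,0,0,0,0,0,50],
])

```text
t: 22.1
tcp_pos: [393.4, 179.6, 135.1]
tool_rot: [-179.5, 0.0, 105.6]
force: [-0.6, 0.1, 1.5]
finger_gap: 43.8
```

```bash
python3 -c "
from h import *
plan([400,179,95],step=20,g=50);print(cur()[3]['qpos'].round(1))"
```

```text
t 22.1 tcp [393.4 179.6 135.1] shk [-222.7   58.4  135.1] rpy [-1.7945e+02  3.0000e-02  1.0564e+02] F [-0.6  0.1  1.5] gap 43.8
[[-0.08, 0.22, 1.33, -0.003, 0.0, 0.004, 50], [-0.08, 0.22, 1.34, -0.003, 0.0, 0.004, 50], [-0.08, 0.21, 1.34, -0.003, 0.0, 0.004, 50]]
[-29.8  39.6  -1.2 128.    2.8  13.  -17.8]
```

servo_tool([
  [-0.1,0.3,1.4,0.01,0,0.004,50],
  [0,0.3,1.4,0.01,0,0,50],
  [0,0.2,1.2,0.01,0,0,50],
  [0,0,0,0,0,0,50],
])

```text
t: 22.5
tcp_pos: [406.8, 182.0, 94.9]
tool_rot: [-178.1, 0.0, 105.4]
force: [0.4, 0.1, 0.5]
finger_gap: 44.1
```

```bash
python3 -c "
from h import *
plan([400,179,74],step=20,g=50);print(cur()[3]['qpos'].round(1))"
```

```text
t 22.5 tcp [406.8 182.   94.9] shk [-209.1   57.2   94.9] rpy [-1.7809e+02  1.0000e-02  1.0539e+02] F [0.4 0.1 0.5] gap 44.1
[[-0.05, -0.33, 1.05, -0.017, 0.0, 0.003, 50], [-0.05, -0.35, 1.05, -0.017, 0.0, 0.003, 50]]
[-28.8  45.1  -1.5 125.8   3.   11.  -17.4]
```

servo_tool([
  [-0.1,-0.6,0.1,0,0,0,50],
  [0,-0.1,1.0,0,0,0,50],
  [0,0,1.0,0,0,0,50],
  [0,0,0,0,0,0,50],
])

```text
t: 22.9
tcp_pos: [400.6, 178.7, 73.8]
tool_rot: [-178.3, -0.0, 105.3]
force: [-0.6, -0.5, -0.0]
finger_gap: 44.3
```

```bash
python3 -c "
from h import *
plan([400,179,73.5],step=20,g=50);print(cur()[3]['qpos'].round(1))
im=crop('scene','s20',190,190,130,100,6);print(blobs('scene',im))"
```

```text
t 22.9 tcp [400.6 178.7  73.8] shk [-215.9   55.7   73.8] rpy [-1.7827e+02 -1.0000e-02  1.0533e+02] F [-0.6 -0.5 -0. ] gap 44.3
[[0.05, -0.05, 0.03, -0.03, -0.0, 0.006, 50]]
[-29.1  47.6  -1.1 127.5   3.1   6.6 -17.6]
[(array([344.8, 209.8]), array([332, 201,  23,  19, 148], dtype=int32)), (array([262. , 228.5]), array([260, 225,   5,   8,  36], dtype=int32)), (array([246.3, 251.6]), array([240, 246,  13,  12, 117], dtype=int32)), (array([246. , 421.2]), array([238, 412,  17,  20, 238], dtype=int32))]
```

View pics/s20.png

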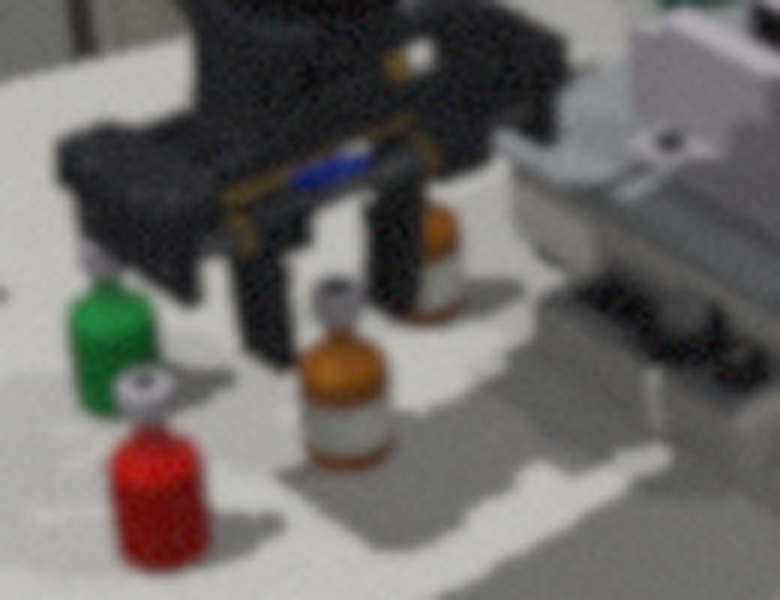

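servo_tool([
  [0,0,0,0,0,0,10],
  [0,0,0,0,0,0,10],
  [0,0,0,0,0,0,10],
  [0,0,0,0,0,0,10],
])

```text
t: 23.35
tcp_pos: [401.0, 179.0, 74.6]
tool_rot: [-178.3, -0.0, 105.3]
force: [-0.2, 0.5, -0.6]
finger_gap: 18.9
```

servo_tool([
  [0,0.2,-2,0,0,0,10],
  [0,0.3,-3.5,-0.01,0,0,10],
  [0,0.5,-4,-0.01,0,0,10],
  [0,0.5,-4,-0.01,0,0,10],
  [0,0,0,0,0,0,10],
])

```text
t: 23.85
tcp_pos: [418.1, 183.6, 213.4]
tool_rot: [-179.9, 0.0, 105.4]
force: [0.5, 0.4, -1.5]
finger_gap: 19.0
```

```bash
python3 -c "
from h import *
plan(s2w([0,118,205]),step=42,g=10)"
```

```text
t 23.85 tcp [418.1 183.6 213.4] shk [-197.8   55.9  213.4] rpy [-1.7995e+02  2.0000e-02  1.0537e+02] F [ 0.5  0.4 -1.5] gap 19.0
[[1.22, 3.96, 0.16, -0.0, 0.0, 0.001, 10], [1.22, 3.96, 0.17, -0.0, 0.0, 0.001, 10], [1.23, 3.96, 0.17, -0.0, 0.0, 0.001, 10], [1.23, 3.96, 0.17, -0.0, 0.0, 0.001, 10], [1.24, 3.96, 0.17, -0.0, 0.0, 0.001, 10]]
```

servo_tool([
  [1.2,3.8,0.1,0,0,0,10],
  [1.2,3.8,0.1,0,0,0,10],
  [1.2,3.8,0.1,0,0,0,10],
  [1.2,3.8,0.1,0,0,0,10],
  [1.2,3.4,0.1,0,0,0,10],
])

```text
t: 24.35
tcp_pos: [578.3, 287.7, 204.4]
tool_rot: [-179.2, 0.3, 105.3]
force: [1.0, -0.1, 0.1]
finger_gap: 19.0
```

servo_tool([
  [0,0,0,0,0,0,10],
  [0,0,0,0,0,0,10],
])

```text
t: 24.55
tcp_pos: [580.0, 290.0, 200.9]
tool_rot: [-179.1, 0.2, 105.3]
force: [-0.8, -0.4, -0.8]
finger_gap: 19.3
```

```bash
python3 -c "
from h import *
plan(s2w([0,118,140]),step=20,g=10)"
```

```text
t 24.55 tcp [580.  290.  200.9] shk [-13.9 116.7 200.9] rpy [-179.15    0.25  105.35] F [-0.8 -0.4 -0.8] gap 19.3
[[0.04, 0.37, 1.52, -0.004, 0.001, 0.002, 10], [0.03, 0.36, 1.52, -0.004, 0.001, 0.002, 10], [0.03, 0.36, 1.52, -0.004, 0.001, 0.002, 10], [0.03, 0.35, 1.52, -0.004, 0.001, 0.002, 10]]
```

servo_tool([
  [0,0.4,1.5,-0.004,0,0.002,10],
  [0,0.4,1.5,-0.004,0,0.002,10],
  [0,0.4,1.5,-0.004,0,0.002,10],
  [0,0.4,1.5,-0.004,0,0,10],
  [0,0,0,0,0,0,10],
])

```text
t: 25.05
tcp_pos: [589.4, 289.0, 133.4]
tool_rot: [-179.5, 0.5, 104.9]
force: [-0.8, -0.3, -0.7]
finger_gap: 19.0
```

```bash
python3 -c "
from h import *
plan(s2w([0,118,133]),step=20,g=10)"
```

```text
t 25.05 tcp [589.4 289.  133.4] shk [ -5.  113.4 133.4] rpy [-179.52    0.46  104.94] F [-0.8 -0.3 -0.7] gap 19.0
[[0.46, 0.5, 0.03, -0.008, 0.008, -0.001, 10]]
```

servo_tool([
  [0,0.5,0,-0.008,0.008,0,10],
  [0,0,0,0,0,0,10],
  [0,0,0,0,0,0,10],
])

```text
t: 25.35
tcp_pos: [594.0, 289.8, 133.6]
tool_rot: [-180.0, -0.0, 104.9]
force: [-0.3, -0.4, -0.4]
finger_gap: 19.0
```

```bash
python3 -c "
from h import *
plan(s2w([0,30,133]),step=20,g=10)"
```

```text
t 25.35 tcp [594.  289.8 133.6] shk [ -0.4 112.9 133.6] rpy [-1.7998e+02 -3.0000e-02  1.0491e+02] F [-0.3 -0.4 -0.4] gap 19.0
[[-1.66, 0.01, 0.01, -0.0, -0.0, -0.0, 10], [-1.66, 0.01, 0.01, -0.0, -0.0, -0.0, 10], [-1.66, 0.01, 0.01, -0.0, -0.0, -0.0, 10], [-1.66, 0.01, 0.01, -0.0, -0.0, -0.0, 10], [-1.66, 0.01, 0.01, -0.0, -0.0, -0.0, 10]]
```

servo_tool([
  [-1.7,0,0,0,0,0,10],
  [-1.7,0,0,0,0,0,10],
  [-1.7,0,0,0,0,0,10],
  [-1.5,0,0,0,0,0,10],
])

```text
t: 25.75
tcp_pos: [612.9, 222.6, 135.3]
tool_rot: [179.8, -0.1, 105.0]
force: [0.6, -0.0, -0.1]
finger_gap: 19.1
```

servo_tool([
  [-1.0,0,0,0,0,0,10],
  [-0.8,0,0,0,0,0,10],
  [-0.6,0,0,0,0,0,10],
  [0,0,0,0,0,0,10],
])

```text
t: 26.15
tcp_pos: [621.1, 193.1, 135.7]
tool_rot: [179.8, -0.0, 104.7]
force: [0.0, 1.1, -1.7]
finger_gap: 18.8
```

```bash
python3 -c "
from h import *
plan(s2w([0,14,133]),step=20,g=10)
crop('scene','s21',280,150,130,100,6)"
```

```text
t 26.15 tcp [621.1 193.1 135.7] shk [  0.7  12.5 135.7] rpy [ 1.7978e+02 -4.0000e-02  1.0468e+02] F [ 0.   1.1 -1.7] gap 18.8
[[0.15, -0.07, 0.27, 0.004, -0.001, -0.006, 10]]
```

View pics/s21.png

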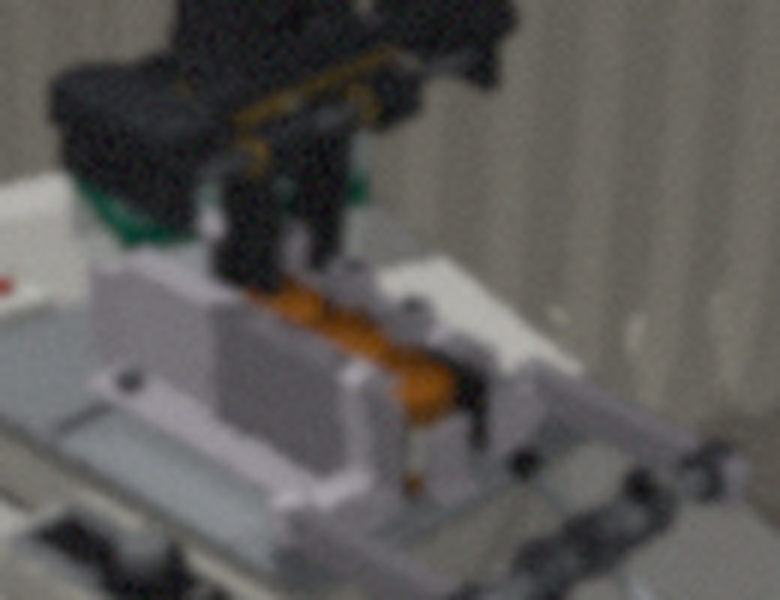

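servo_tool([
  [0.1,-0.1,0.2,0.004,0,-0.006,10],
  [0,0,0.15,0,0,0,10],
  [0,0,0,0,0,0,10],
])

```text
t: 26.5
tcp_pos: [619.5, 196.5, 132.6]
tool_rot: [180.0, -0.1, 105.3]
force: [-0.6, -0.6, 0.6]
finger_gap: 19.4
```

```bash
python3 -c "
from h import *
plan(s2w([0,14,133]),step=20,g=10)"
```

```text
t 26.5 tcp [619.5 196.5 132.6] shk [1.000e-01 1.630e+01 1.326e+02] rpy [ 1.7997e+02 -9.0000e-02  1.0528e+02] F [-0.6 -0.6  0.6] gap 19.4
[[-0.23, -0.01, -0.04, 0.001, -0.001, 0.005, 10]]
```

servo_tool([
  [-0.2,0,0.05,0,0,0,10],
  [0,0,0,0,0,0,30],
  [0,0,0,0,0,0,50],
  [0,0,0,0,0,0,50],
])

```text
t: 26.9
tcp_pos: [620.0, 195.1, 132.1]
tool_rot: [179.9, -0.1, 105.4]
force: [-0.6, -0.9, -0.1]
finger_gap: 40.3
```

servo_tool([
  [0,0,-3,0,0,0,50],
  [0,0,-4,0,0,0,50],
  [2,-3.8,0,0,0,0,50],
  [2,-3.8,0,0,0,0,50],
  [2,-3.8,0,0,0,0,50],
])

```text
t: 27.4
tcp_pos: [497.7, 220.7, 203.0]
tool_rot: [179.6, 0.0, 104.8]
force: [-0.6, 0.1, -0.4]
finger_gap: 43.9
```

```bash
python3 -c "
from h import *
plan([464,254,125],step=40,g=50)
im=eyes.snapshot('scene');print(blobs('scene',im));crop('scene','s22',190,150,220,160,3.5,im)"
```

```text
t 27.4 tcp [497.7 220.7 203. ] shk [-111.3   71.1  203. ] rpy [1.7956e+02 3.0000e-02 1.0484e+02] F [-0.6  0.1 -0.4] gap 43.9
[[1.36, -0.82, 2.59, 0.003, 0.0, -0.001, 50], [1.36, -0.81, 2.6, 0.003, 0.0, -0.001, 50], [1.36, -0.81, 2.6, 0.003, 0.0, -0.001, 50]]
[(array([340.2, 207. ]), array([321, 196,  34,  24, 207], dtype=int32)), (array([258.9, 228.2]), array([253, 223,  12,  11,  95], dtype=int32)), (array([246.1, 421.1]), array([239, 412,  16,  19, 236], dtype=int32))]
```

View pics/s22.png

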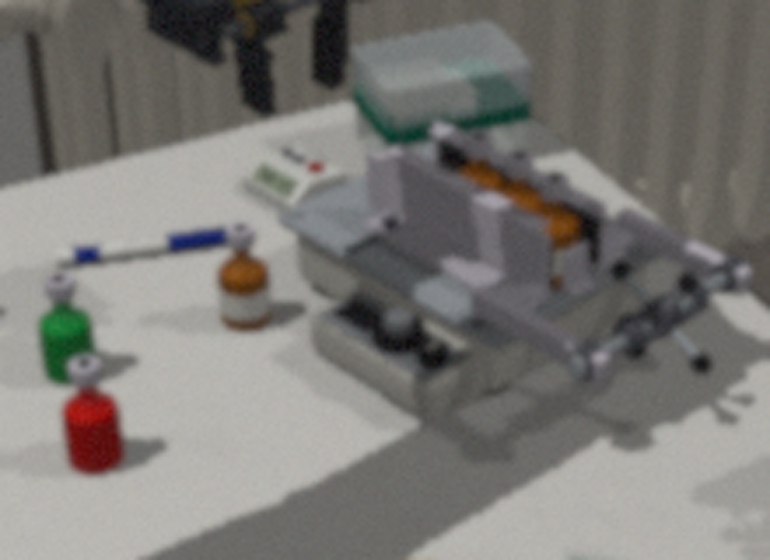

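Three bottles are in line under the lips, at crop (480-560, 175-225). The last bottle is still in its original place, at scene (258.9,228).

servo_tool([
  [1.4,-0.8,2.4,0.003,0,0,50],
  [1.4,-0.8,2.4,0.003,0,0,50],
  [1.2,-0.7,2.2,0,0,0,50],
  [0,0,0,0,0,0,50],
])

```text
t: 27.85
tcp_pos: [450.7, 256.6, 131.6]
tool_rot: [-179.4, -0.1, 105.5]
force: [0.2, 0.3, 0.0]
finger_gap: 44.0
```

```bash
python3 -c "
from h import *
plan([464,254,95],step=20,g=50)"
```

```text
t 27.85 tcp [450.7 256.6 131.6] shk [-147.4  118.   131.6] rpy [-1.7937e+02 -9.0000e-02  1.0549e+02] F [0.2 0.3 0. ] gap 44.0
[[-0.31, 0.63, 1.82, -0.006, -0.001, 0.004, 50], [-0.3, 0.62, 1.83, -0.006, -0.001, 0.004, 50]]
```

servo_tool([
  [-0.3,0.6,1.5,-0.006,0,0.004,50],
  [-0.3,0.5,1.5,-0.006,0,0.004,50],
  [0,0,0,0,0,0,50],
  [0,0,0,0,0,0,50],
])

```text
t: 28.25
tcp_pos: [466.7, 252.7, 103.1]
tool_rot: [179.7, -0.0, 105.0]
force: [-0.2, 0.3, -0.0]
finger_gap: 44.0
```

```bash
python3 -c "
from h import *
plan([464,254,73.5],step=20,g=50)"
```

```text
t 28.25 tcp [466.7 252.7 103.1] shk [-132.9  110.   103.1] rpy [ 1.7970e+02 -3.0000e-02  1.0495e+02] F [-0.2  0.3 -0. ] gap 44.0
[[0.1, -0.12, 1.48, 0.003, -0.0, -0.0, 50], [0.1, -0.12, 1.48, 0.003, -0.0, -0.0, 50]]
```

servo_tool([
  [0.15,-0.2,1.5,0.003,0,0,50],
  [0,0,1.3,0,0,0,50],
  [0,0,0,0,0,0,50],
])

```text
t: 28.55
tcp_pos: [465.9, 253.8, 75.2]
tool_rot: [179.7, -0.1, 104.9]
force: [-0.1, -0.7, -0.2]
finger_gap: 44.1
```

```bash
python3 -c "
from h import *
plan([464,254,73.5],step=20,g=50)
im=crop('scene','s23',210,170,120,90,6);print(blobs('scene',im))"
```

```text
t 28.55 tcp [465.9 253.8  75.2] shk [-133.4  111.3   75.2] rpy [ 1.7969e+02 -9.0000e-02  1.0490e+02] F [-0.1 -0.7 -0.2] gap 44.1
[[0.07, -0.18, 0.17, 0.005, -0.002, -0.002, 50]]
[(array([340.3, 207.1]), array([322, 196,  34,  24, 213], dtype=int32)), (array([258.6, 228.4]), array([253, 223,  12,  11, 100], dtype=int32)), (array([246. , 421.2]), array([238, 412,  17,  19, 238], dtype=int32))]
```

View pics/s23.png

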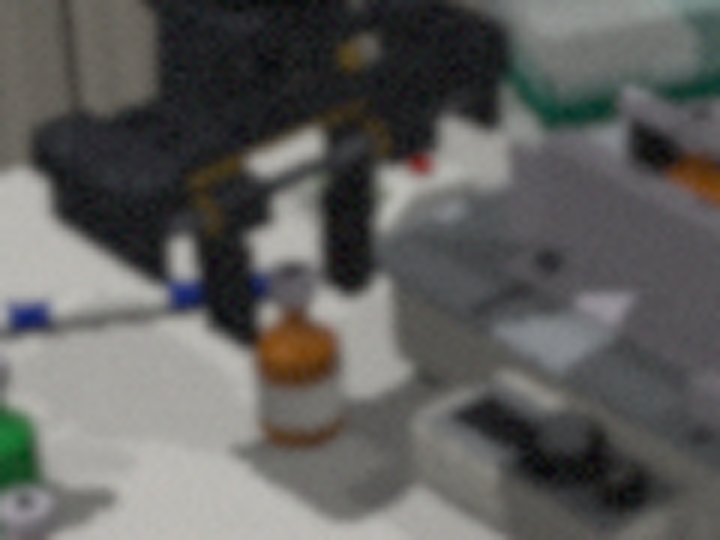

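servo_tool([
  [0,-0.1,0.1,0.005,0,0,10],
  [0,0,0,0,0,0,10],
  [0,0,0,0,0,0,10],
  [0,0,0,0,0,0,10],
  [0,0,0,0,0,0,10],
])

```text
t: 29.1
tcp_pos: [465.2, 254.0, 75.2]
tool_rot: [179.9, -0.1, 104.9]
force: [0.3, 0.2, -1.5]
finger_gap: 19.1
```

servo_tool([
  [0,0,-2,0,0,0,10],
  [0,0,-3.5,0,0,0,10],
  [0,0,-4,0,0,0,10],
  [0,0,-3,0,0,0,10],
  [0,0,0,0,0,0,10],
])

```text
t: 29.6
tcp_pos: [464.1, 253.3, 203.6]
tool_rot: [-179.9, -0.1, 104.9]
force: [1.4, 0.0, -0.9]
finger_gap: 19.1
```

```bash
python3 -c "
from h import *
plan(s2w([0,120,195]),step=42,g=10)"
```

```text
t 29.6 tcp [464.1 253.3 203.6] shk [-135.3  111.3  203.6] rpy [-1.7986e+02 -5.0000e-02  1.0494e+02] F [ 1.4  0.  -0.9] gap 19.1
[[0.22, 3.38, 0.21, -0.001, -0.0, -0.0, 10], [0.22, 3.38, 0.21, -0.001, -0.0, -0.0, 10], [0.22, 3.38, 0.21, -0.001, -0.0, -0.0, 10], [0.22, 3.38, 0.21, -0.001, -0.0, -0.0, 10]]
```

servo_tool([
  [0.4,3.4,0.2,0,0,0,10],
  [0.4,3.4,0.2,0,0,0,10],
  [0.4,3.3,0.2,0,0,0,10],
  [0.3,2.8,0.2,0,0,0,10],
  [0,0,0,0,0,0,10],
])

```text
t: 30.1
tcp_pos: [584.5, 300.3, 190.6]
tool_rot: [-179.4, 0.1, 105.0]
force: [-0.3, 0.5, -1.4]
finger_gap: 19.0
```

```bash
python3 -c "
from h import *
plan(s2w([0,119,140]),step=16,g=10)"
```

```text
t 30.1 tcp [584.5 300.3 190.6] shk [ -6.9 125.6 190.6] rpy [-1.7941e+02  9.0000e-02  1.0502e+02] F [-0.3  0.5 -1.4] gap 19.0
[[-0.16, 0.18, 1.26, -0.003, 0.0, 0.0, 10], [-0.16, 0.18, 1.26, -0.003, 0.0, 0.0, 10], [-0.16, 0.18, 1.26, -0.003, 0.0, 0.0, 10], [-0.16, 0.17, 1.27, -0.003, 0.0, 0.0, 10]]
```

servo_tool([
  [-0.1,0.25,1.25,-0.003,0,0,10],
  [-0.1,0.25,1.25,-0.003,0,0,10],
  [-0.1,0.25,1.25,-0.003,0,0,10],
  [-0.1,0.25,1.25,0,0,0,10],
  [0,0,0,0,0,0,10],
])

```text
t: 30.6
tcp_pos: [591.0, 296.6, 132.6]
tool_rot: [-179.5, 0.2, 105.1]
force: [0.6, 0.2, -0.8]
finger_gap: 19.4
```

```bash
python3 -c "
from h import *
plan(s2w([0,119,134]),step=16,g=10)"
```

```text
t 30.6 tcp [591.  296.6 132.6] shk [ -1.5 120.3 132.6] rpy [-179.47    0.21  105.06] F [ 0.6  0.2 -0.8] gap 19.4
[[-0.13, 0.15, -0.14, -0.009, 0.004, 0.001, 10]]
```

Now I'll slide the fourth bottle to about y = 49.

servo_tool([
  [0,0.1,-0.1,-0.009,0.004,0,10],
  [0,0,0,0,0,0,10],
  [-1.4,0,0,0,0,0,10],
  [-1.4,0,0,0,0,0,10],
])

```text
t: 31.0
tcp_pos: [598.0, 270.8, 133.8]
tool_rot: [-180.0, -0.1, 105.3]
force: [0.2, -0.4, -0.8]
finger_gap: 19.2
```

```bash
python3 -c "
from h import *
plan(s2w([0,50,134]),step=16,g=10)"
```

```text
t 31.0 tcp [598.  270.8 133.8] shk [ -1.5  93.5 133.8] rpy [-1.7998e+02 -1.3000e-01  1.0530e+02] F [ 0.2 -0.4 -0.8] gap 19.2
[[-1.45, 0.04, -0.01, -0.0, -0.001, 0.002, 10], [-1.45, 0.04, -0.01, -0.0, -0.001, 0.002, 10], [-1.45, 0.05, -0.01, -0.0, -0.001, 0.002, 10]]
```

servo_tool([
  [-1.2,0.1,0,0,0,0.004,10],
  [-1.2,0,0,0,0,0,10],
  [-0.9,0,0,0,0,0,10],
  [-0.6,0,0,0,0,0,10],
  [0,0,0,0,0,0,10],
])

```text
t: 31.5
tcp_pos: [612.0, 225.9, 135.2]
tool_rot: [179.9, -0.1, 104.7]
force: [-0.9, 1.7, -1.3]
finger_gap: 18.7
```

```bash
python3 -c "
from h import *
plan(s2w([0,49,133.5]),step=16,g=10)
crop('scene','s24',280,150,130,100,6)"
```

```text
t 31.5 tcp [612.  225.9 135.2] shk [  0.5  46.6 135.2] rpy [ 1.7989e+02 -1.2000e-01  1.0466e+02] F [-0.9  1.7 -1.3] gap 18.7
[[0.24, -0.05, 0.17, 0.002, -0.002, -0.006, 10]]
```

View pics/s24.png

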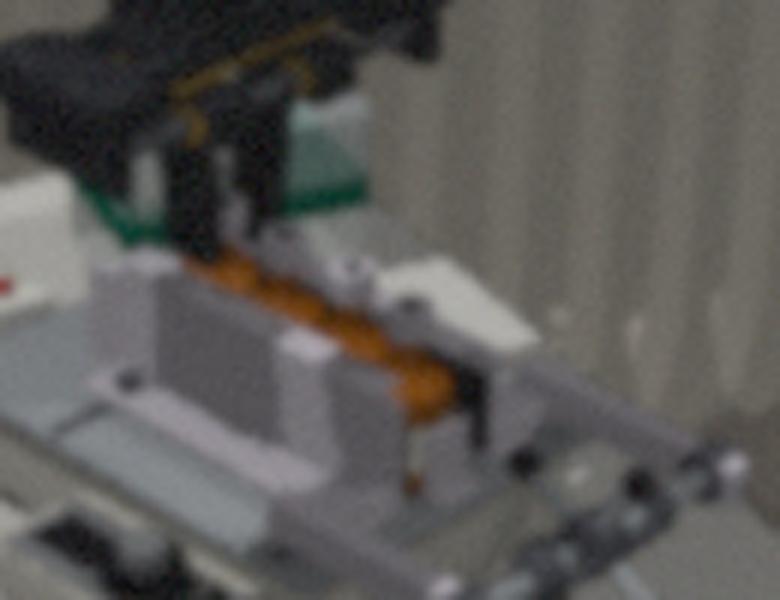

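servo_tool([
  [0,0,0.15,0.002,0,-0.006,10],
  [0,0,0.05,0,0,0,10],
  [0,0,0,0,0,0,30],
  [0,0,0,0,0,0,50],
  [0,0,0,0,0,0,50],
])

```text
t: 32.05
tcp_pos: [611.4, 227.6, 132.7]
tool_rot: [-180.0, -0.1, 105.3]
force: [-0.1, 0.0, 0.0]
finger_gap: 40.5
```

servo_tool([
  [0,0,-3,0,0,0,50],
  [0,0,-4,0,0,0,50],
  [2,-3.8,0,0,0,0,0],
  [0,-3.8,0,0,0,0,0],
  [0,-3.8,0,0,0,0,0],
])

```text
t: 32.55
tcp_pos: [499.4, 217.5, 205.3]
tool_rot: [179.5, -0.1, 105.1]
force: [0.6, -0.1, -0.1]
finger_gap: 22.4
```

servo_tool([
  [-1,-3.8,0,0,0,0,0],
  [-1,-3.8,0,0,0,0,0],
  [0,0,0,0,0,0,0],
])

```text
t: 32.85
tcp_pos: [422.5, 175.4, 205.3]
tool_rot: [179.8, -0.0, 105.3]
force: [0.3, 0.2, 0.0]
finger_gap: 0.5
```

```bash
python3 -c "
from h import *
plan(s2w([0,-100,220]),step=40)
crop('scene','s25',280,150,130,100,6)
im=crop('top','t25',220,130,150,112,5);print(blobs('top',im))"
```

```text
t 32.85 tcp [422.5 175.4 205.3] shk [-195.6   46.9  205.3] rpy [ 1.7983e+02 -2.0000e-02  1.0525e+02] F [0.3 0.2 0. ] gap 0.5
[[-2.11, 2.79, -0.2, 0.0, -0.0, 0.001, 0], [-2.11, 2.79, -0.2, 0.0, -0.0, 0.001, 0], [-2.11, 2.79, -0.21, 0.0, -0.0, 0.001, 0], [-2.1, 2.79, -0.21, 0.0, -0.0, 0.001, 0], [-2.1, 2.79, -0.21, 0.0, -0.0, 0.001, 0]]
[[-2.1, 2.79, -0.21, 0.0, -0.0, 0.001, 0], [-2.1, 2.79, -0.21, 0.0, -0.0, 0.001, 0]]
[(array([292.8, 184.7]), array([271, 175,  45,  19, 262], dtype=int32)), (array([263.3, 192.5]), array([256, 186,  14,  12,  77], dtype=int32)), (array([611.5, 407.2]), array([606, 402,  12,  11,  92], dtype=int32))]
```

View pics/s25.png

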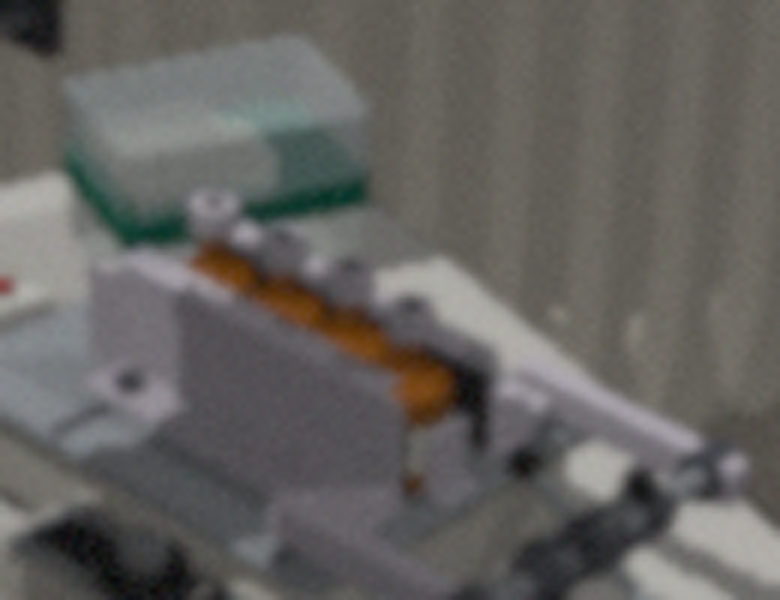

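View pics/t25.png

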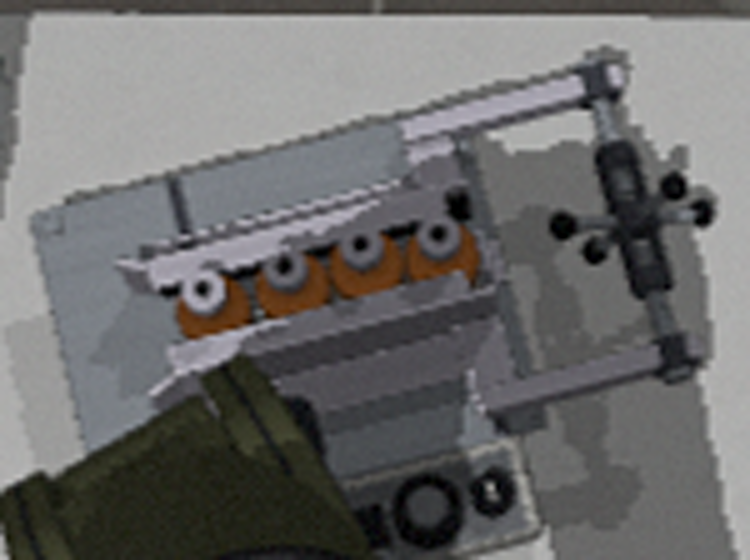

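```bash
python3 -c "
from h import *
f=lambda x,y:(220+x/5-.4,130+y/5-.4)
for p in [(203,290),(284,265),(361,244),(437,235)]: print(w2s(onz('top',*f(*p),134)).round(1))
for p in [(155,292),(472,225),(168,355)]: print(w2s(onz('top',*f(*p),110)).round(1))"
```

```text
[ -0.2  56.5 134. ]
[  2.1  18.  134. ]
[  3.  -18.4 134. ]
[ -1.5 -53.1 134. ]
[ 12.   80.1 110. ]
[  6.6 -70.8 110. ]
[-19.   80.9 110. ]
```

servo_tool([
  [-2.1,2.8,-0.2,0,0,0,0],
  [-2.1,2.8,-0.2,0,0,0,0],
  [-2.1,2.8,-0.2,0,0,0,0],
  [-2.1,2.8,-0.2,0,0,0,0],
  [-2.1,2.8,-0.2,0,0,0,0],
])

```text
t: 33.45
tcp_pos: [600.8, 119.9, 218.9]
tool_rot: [178.9, -0.4, 105.8]
force: [0.0, -0.1, 0.2]
finger_gap: 0.6
```

servo_tool([
  [-2.0,2.6,0,0,0,0,0],
  [-1.5,2.0,0,0,0,0,0],
  [0,0,0,0,0,0,0],
])

```text
t: 33.75
tcp_pos: [666.8, 94.7, 220.5]
tool_rot: [178.2, -0.2, 105.5]
force: [-0.6, -1.3, -0.0]
finger_gap: 0.3
```

```bash
python3 -c "
from h import *
plan(s2w([0,-98,140]),step=40)"
```

```text
t 33.75 tcp [666.8  94.7 220.5] shk [ 19.4 -94.3 220.5] rpy [178.21  -0.2  105.46] F [-0.6 -1.3 -0. ] gap 0.3
[[-0.13, -0.73, 2.66, 0.01, -0.001, 0.003, 0], [-0.12, -0.7, 2.67, 0.01, -0.001, 0.003, 0], [-0.12, -0.68, 2.67, 0.01, -0.001, 0.003, 0]]
```

servo_tool([
  [-0.2,-0.7,2.6,0.01,0,0.003,0],
  [-0.2,-0.7,2.6,0.01,0,0.003,0],
  [-0.1,-0.6,2.4,0.01,0,0,0],
  [0,0,0,0,0,0,0],
])

```text
t: 34.15
tcp_pos: [654.6, 87.7, 142.5]
tool_rot: [179.5, -0.3, 105.1]
force: [-0.6, -0.3, 0.2]
finger_gap: 0.5
```

```bash
python3 -c "
from h import *
plan(s2w([0,-98,104]),step=40)"
```

```text
t 34.15 tcp [654.6  87.7 142.5] shk [  5.8 -98.  142.5] rpy [179.53  -0.29 105.08] F [-0.6 -0.3  0.2] gap 0.5
[[-0.02, -0.61, 3.84, 0.008, -0.005, 0.001, 0]]
```

servo_tool([
  [0.2,-0.6,2.0,0.008,0,0,0],
  [0,0,1.9,0,0,0,0],
  [0,0,0,0,0,0,0],
])

```text
t: 34.45
tcp_pos: [651.4, 91.2, 105.4]
tool_rot: [179.6, -0.3, 105.2]
force: [-0.6, -0.6, 0.3]
finger_gap: 0.2
```

servo_tool([
  [-1.2,0,0,0,0,0,0],
  [-1.2,0,0,0,0,0,0],
  [-1.2,0,0,0,0,0,0],
  [-1.2,0,0,0,0,0,0],
])

```text
t: 34.85
tcp_pos: [655.5, 81.8, 111.9]
tool_rot: [179.7, -3.2, 106.4]
force: [-9.0, 14.8, 6.1]
finger_gap: 0.5
```

```bash
python3 -c "
from h import *
plan(s2w([0,-172,105]),step=15)"
```

```text
t 34.85 tcp [655.5  81.8 111.9] shk [   5.2 -103.9  111.9] rpy [179.74  -3.24 106.4 ] F [-9.  14.8  6.1] gap 0.5
[[-1.36, -0.14, 0.06, 0.001, -0.011, 0.005, 0], [-1.36, -0.13, 0.08, 0.001, -0.011, 0.005, 0], [-1.36, -0.12, 0.09, 0.001, -0.011, 0.005, 0], [-1.36, -0.12, 0.11, 0.001, -0.011, 0.005, 0], [-1.36, -0.11, 0.12, 0.001, -0.011, 0.005, 0]]
```

servo_tool([
  [0.8,-0.2,-1.0,0,-0.03,0.01,0],
  [0,-0.2,-3,0,-0.03,0.01,0],
  [0,0,-1,0,0,0,0],
  [0,0,0,0,0,0,0],
])

```text
t: 35.25
tcp_pos: [652.8, 89.0, 170.6]
tool_rot: [179.2, 0.0, 105.3]
force: [-0.1, -0.6, 0.4]
finger_gap: 0.1
```

```bash
python3 -c "
from h import *
plan(s2w([0,-149,150]),step=25)
im=crop('scene','s26',320,180,130,100,6)"
```

```text
t 35.25 tcp [652.8  89.  170.6] shk [  4.5 -96.2 170.6] rpy [1.7918e+02 4.0000e-02 1.0529e+02] F [-0.1 -0.6  0.4] gap 0.1
[[-1.76, -0.17, 0.68, 0.005, 0.0, 0.002, 0], [-1.76, -0.16, 0.69, 0.005, 0.0, 0.002, 0], [-1.76, -0.16, 0.69, 0.005, 0.0, 0.002, 0]]
```

View pics/s26.png

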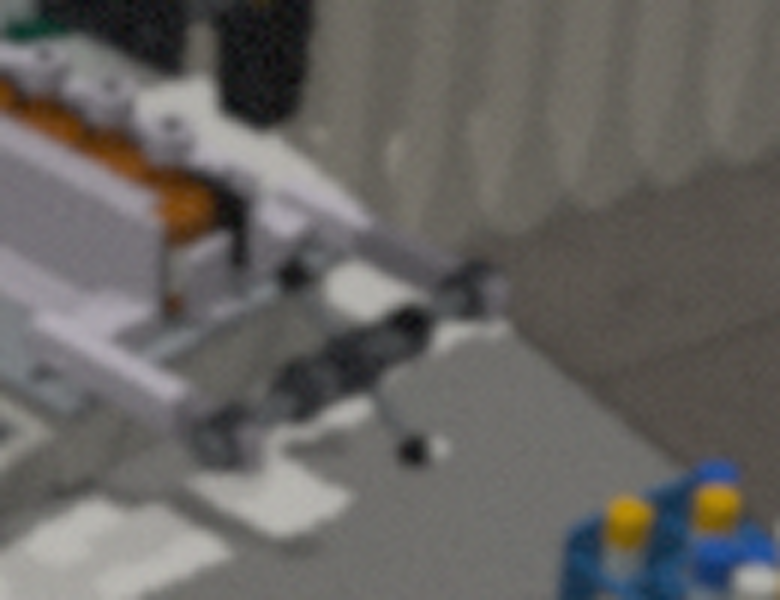

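```bash
cat >> h.py <<'E'
def ball(n,u,v):
    s=w2s(onplane(n,u,v,s2w([0,-150,70]),RS[:,0]))-[0,-150,70]; return s.round(1),np.degrees(np.arctan2(s[2],s[1])).round(0)
E
python3 -c "
from h import *
g=lambda x,y:(320+x/6-.4,180+y/6-.4)
for p in [(290,272),(410,318),(415,450)]: print(ball('scene',*g(*p)))
f=lambda x,y:(220+x/5-.4,130+y/5-.4)
for p in [(563,225),(595,250),(674,187),(702,213)]: print(ball('top',*f(*p)))"
```

```text
(array([ 0. , 30.8, 28. ]), np.float64(42.0))
(array([ -0. , -27.2,  35.5]), np.float64(127.0))
(array([  0. , -35.2, -19.7]), np.float64(-151.0))
(array([ 0. , 37. , 26.9]), np.float64(36.0))
(array([  0. ,  20.6, -27.3]), np.float64(-53.0))
(array([  0. , -16.5,  43.2]), np.float64(111.0))
(array([  0. , -33.1,  -9.5]), np.float64(-164.0))
```

servo_tool([
  [-1.7,-0.2,0.5,0.005,0,0,0],
  [-1.7,-0.2,0.5,0.005,0,0,0],
  [-1.5,-0.1,0.5,0,0,0,0],
  [0,0,0,0,0,0,0],
])

```text
t: 35.7
tcp_pos: [660.9, 30.3, 150.5]
tool_rot: [-179.9, 0.2, 105.0]
force: [-0.8, -0.2, -0.6]
finger_gap: 0.8
```

```bash
python3 -c "
from h import *
plan(s2w([0,-147,106]),step=20)"
```

```text
t 35.7 tcp [660.9  30.3 150.5] shk [  -2.9 -155.   150.5] rpy [-179.89    0.18  104.97] F [-0.8 -0.2 -0.6] gap 0.8
[[0.27, 0.1, 1.48, -0.001, 0.001, -0.0, 0], [0.27, 0.1, 1.48, -0.001, 0.001, -0.0, 0], [0.27, 0.1, 1.48, -0.001, 0.001, -0.0, 0]]
```

servo_tool([
  [0.7,0.1,0.7,0,0,0,0],
  [0,0.1,1.5,0,0,0,0],
  [0,0.1,1.8,0,0,0,0],
  [0,0,0,0,0,0,0],
])

```text
t: 36.1
tcp_pos: [660.6, 39.0, 105.3]
tool_rot: [-179.7, 0.0, 105.0]
force: [-1.1, -0.3, 0.3]
finger_gap: 0.2
```

servo_tool([
  [-1.0,0,0.1,0,0,0,0],
  [-1.0,0,0.1,0,0,0,0],
  [-1.0,0,0.1,0,0,0,0],
])

```text
t: 36.4
tcp_pos: [666.0, 24.8, 101.7]
tool_rot: [-179.7, -1.1, 105.6]
force: [-2.7, 7.7, 3.5]
finger_gap: 0.6
```

```bash
python3 -c "
from h import *
plan(s2w([0,-173,105]),step=20)"
```

```text
t 36.4 tcp [666.   24.8 101.7] shk [   0.6 -161.7  101.7] rpy [-179.67   -1.06  105.62] F [-2.7  7.7  3.5] gap 0.6
[[-1.13, -0.07, -0.35, -0.006, -0.018, 0.011, 0]]
```

servo_tool([
  [-1.2,0,-0.2,0,-0.01,0.008,0],
  [-1.0,0,-0.1,0,-0.01,0,0],
  [-0.8,0,0,0,0,0,0],
])

```text
t: 36.7
tcp_pos: [669.4, 15.0, 103.9]
tool_rot: [-179.5, -1.5, 105.8]
force: [-3.5, 11.5, -1.8]
finger_gap: 0.4
```

```bash
python3 -c "
from h import *
plan(s2w([0,-173,105]),step=20)
im=crop('scene','s27',320,180,130,100,6)"
```

```text
t 36.7 tcp [669.4  15.  103.9] shk [   1.3 -172.   103.9] rpy [-179.48   -1.5   105.83] F [-3.5 11.5 -1.8] gap 0.4
[[-0.1, -0.13, -0.11, -0.009, -0.026, 0.015, 0]]
```

View pics/s27.png

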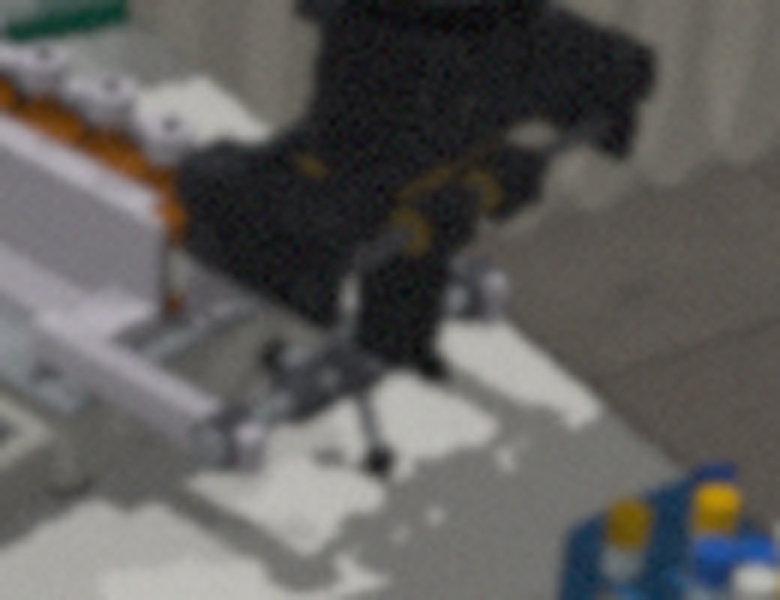

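servo_tool([
  [0.3,-0.1,-4.0,-0.009,-0.025,0.015,0],
  [3.3,0,-0.3,0,0,0,0],
  [3.3,0,0,0,0,0,0],
  [0,0,1.8,0,0,0,0],
  [0,0,1.8,0,0,0,0],
])

```text
t: 37.25
tcp_pos: [654.7, 84.1, 116.3]
tool_rot: [179.4, -0.2, 105.0]
force: [-0.3, -1.1, -0.4]
finger_gap: 0.9
```

```bash
python3 -c "
from h import *
plan(s2w([0,-173,105]),step=15)"
```

```text
t 37.25 tcp [654.7  84.1 116.3] shk [   5.  -101.4  116.3] rpy [179.38  -0.19 105.01] F [-0.3 -1.1 -0.4] gap 0.9
[[-1.43, -0.1, 0.22, 0.002, -0.001, 0.0, 0], [-1.43, -0.1, 0.22, 0.002, -0.001, 0.0, 0], [-1.43, -0.1, 0.22, 0.002, -0.001, 0.0, 0], [-1.43, -0.1, 0.22, 0.002, -0.001, 0.0, 0], [-1.43, -0.1, 0.23, 0.002, -0.001, 0.0, 0]]
```

servo_tool([
  [-0.6,-0.2,1.0,0.004,0,0,0],
  [-1.4,-0.2,0.1,0.004,0,0,0],
  [-1.4,-0.1,0,0,-0.003,0,0],
  [-1.4,0,0,0,-0.003,0,0],
  [-1.4,0,0,0,-0.003,0,0],
])

```text
t: 37.75
tcp_pos: [664.6, 32.4, 105.7]
tool_rot: [179.9, -0.7, 105.5]
force: [-3.8, 11.8, -0.3]
finger_gap: 0.4
```

```bash
python3 -c "
from h import *
plan(s2w([0,-173,105]),step=15)"
```

```text
t 37.75 tcp [664.6  32.4 105.7] shk [   1.2 -154.   105.7] rpy [179.86  -0.73 105.49] F [-3.8 11.8 -0.3] gap 0.4
[[-0.95, -0.07, 0.02, 0.001, -0.006, 0.004, 0], [-0.95, -0.06, 0.03, 0.001, -0.006, 0.004, 0]]
```

servo_tool([
  [-1.1,0,0,0,-0.006,0.004,0],
  [-1.1,0,0,0,-0.006,0.004,0],
  [-0.8,0,0,0,0,0,0],
])

```text
t: 38.05
tcp_pos: [669.4, 16.0, 105.9]
tool_rot: [179.9, -1.5, 105.2]
force: [-3.9, 19.0, -7.5]
finger_gap: 0.4
```

servo_tool([
  [0.3,0,-4.0,0,0.025,0.01,0],
  [3.2,0,-0.3,0,0,0,0],
  [3.2,0,0,0,0,0,0],
  [0,0,1.8,0,0,0,0],
  [0,0,1.8,0,0,0,0],
])

```text
t: 38.55
tcp_pos: [657.7, 72.0, 123.1]
tool_rot: [179.4, -2.8, 104.0]
force: [0.1, -0.7, -0.6]
finger_gap: 0.6
```

```bash
python3 -c "
from h import *
plan(s2w([0,-173,105]),step=15)
im=crop('scene','s28',320,180,130,100,6)"
```

```text
t 38.55 tcp [657.7  72.  123.1] shk [   4.7 -113.9  123.1] rpy [179.39  -2.79 104.02] F [ 0.1 -0.7 -0.6] gap 0.6
[[-1.2, -0.08, 0.3, 0.002, -0.01, -0.003, 0], [-1.2, -0.08, 0.32, 0.002, -0.01, -0.003, 0], [-1.19, -0.08, 0.33, 0.002, -0.01, -0.003, 0], [-1.19, -0.09, 0.34, 0.002, -0.01, -0.003, 0], [-1.19, -0.09, 0.35, 0.002, -0.01, -0.003, 0]]
```

View pics/s28.png

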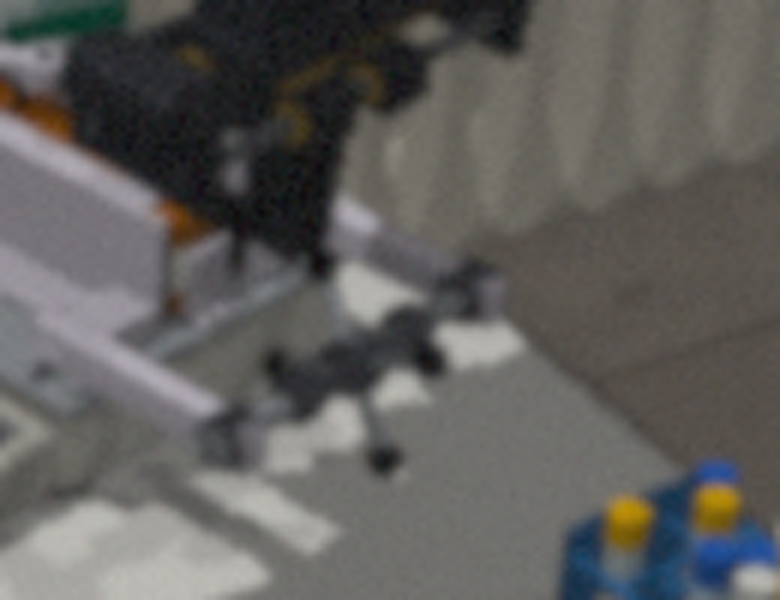

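servo_tool([
  [0.8,-0.2,0,0.004,-0.025,-0.01,0],
  [0.2,-0.2,1.0,0.004,-0.025,-0.008,0],
  [0,0,0.8,0,0,0,0],
  [0,0,0,0,0,0,0],
])

```text
t: 39.0
tcp_pos: [651.6, 73.6, 102.9]
tool_rot: [-180.0, 0.4, 104.7]
force: [-0.7, 0.2, -0.7]
finger_gap: 0.5
```

```bash
python3 -c "
from h import *
plan(s2w([0,-173,105]),step=15)"
```

```text
t 39.0 tcp [651.6  73.6 102.9] shk [  -0.7 -110.8  102.9] rpy [-179.97    0.4   104.68] F [-0.7  0.2 -0.7] gap 0.5
[[-1.24, 0.02, -0.03, -0.0, 0.001, -0.001, 0], [-1.24, 0.02, -0.03, -0.0, 0.001, -0.001, 0], [-1.24, 0.02, -0.04, -0.0, 0.001, -0.001, 0], [-1.24, 0.02, -0.04, -0.0, 0.001, -0.001, 0], [-1.24, 0.02, -0.04, -0.0, 0.001, -0.001, 0]]
```

servo_tool([
  [-1.4,0,-0.1,0,0,0,0],
  [-1.4,0,-0.1,0,0,0,0],
  [-1.4,0,0,0,-0.004,0.003,0],
  [-1.4,0,0,0,-0.004,0.003,0],
  [-1.2,0,0,0,-0.004,0.003,0],
])

```text
t: 39.5
tcp_pos: [667.1, 23.8, 106.7]
tool_rot: [179.9, -0.6, 104.7]
force: [-2.3, 6.2, 1.5]
finger_gap: 0.3
```

servo_tool([
  [-1.1,0,0,0,-0.006,0.004,0],
  [-0.9,0,0,0,-0.006,0.004,0],
])

```text
t: 39.7
tcp_pos: [669.4, 16.1, 105.5]
tool_rot: [-180.0, -1.1, 104.5]
force: [-3.0, 19.4, -7.9]
finger_gap: 0.5
```

```bash
python3 -c "
from h import *
plan(s2w([0,-173,105]),step=15)"
```

```text
t 39.7 tcp [669.4  16.1 105.5] shk [   1.6 -170.9  105.5] rpy [-179.99   -1.12  104.49] F [-3.  19.4 -7.9] gap 0.5
[[-0.21, -0.16, 0.05, -0.0, -0.02, -0.009, 0]]
```

servo_tool([
  [0.3,-0.1,-4.0,0,-0.02,-0.009,0],
  [3.3,0,-0.3,0,0,0,0],
  [3.3,-0.1,0,0,0,0,0],
  [0,-0.1,1.8,0,0,0,0],
  [0,-0.1,1.8,0,0,0,0],
])

```text
t: 40.2
tcp_pos: [652.2, 77.5, 116.6]
tool_rot: [179.5, -0.0, 104.7]
force: [0.8, -1.5, -1.1]
finger_gap: 0.1
```

```bash
python3 -c "
from h import *
plan(s2w([0,-110,105]),step=15)"
```

```text
t 40.2 tcp [652.2  77.5 116.6] shk [   0.9 -107.2  116.6] rpy [ 1.7951e+02 -1.0000e-02  1.0466e+02] F [ 0.8 -1.5 -1.1] gap 0.1
[[-0.28, -0.09, 1.16, 0.008, -0.0, -0.006, 0]]
```

servo_tool([
  [-0.3,-0.1,1.1,0.004,0,-0.005,0],
  [-1.4,0,0,0.004,0,0,0],
  [-1.4,0,0,0,-0.004,0.003,0],
  [-1.4,0,0,0,-0.004,0.003,0],
  [-1.4,0,0,0,-0.004,0.003,0],
])

```text
t: 40.7
tcp_pos: [664.9, 30.7, 105.3]
tool_rot: [-179.9, -0.7, 104.8]
force: [-4.7, 10.9, 1.3]
finger_gap: 0.5
```

servo_tool([
  [-1.2,0,0,0,-0.006,0.004,0],
  [-1.1,0,0,0,-0.006,0.004,0],
  [-0.8,0,0,0,0,0,0],
])

```text
t: 41.0
tcp_pos: [669.5, 15.3, 104.5]
tool_rot: [-179.8, -1.6, 104.7]
force: [-3.5, 16.5, -4.7]
finger_gap: -0.2
```

```bash
python3 -c "
from h import *
plan(s2w([0,-172,105]),step=15)
im=crop('scene','s29',300,170,130,100,6)"
```

```text
t 41.0 tcp [669.5  15.3 104.5] shk [   1.5 -171.7  104.5] rpy [-179.79   -1.62  104.66] F [-3.5 16.5 -4.7] gap -0.2
[[-0.03, -0.15, -0.05, -0.004, -0.028, -0.006, 0]]
```

View pics/s29.png

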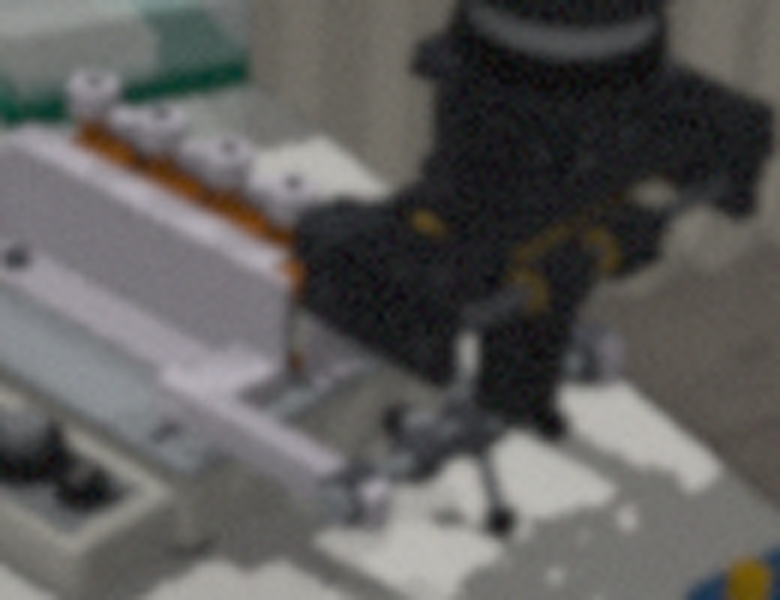

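servo_tool([
  [0.3,-0.1,-4.0,0,-0.028,-0.006,0],
  [3.3,0,-0.3,0,0,0,0],
  [3.3,-0.1,0,0,0,0,0],
  [0,-0.1,1.8,0,0,0,0],
  [0,-0.1,1.8,0,0,0,0],
])

```text
t: 41.55
tcp_pos: [653.6, 73.0, 116.7]
tool_rot: [179.7, 0.0, 104.5]
force: [0.7, -0.5, -0.3]
finger_gap: 0.6
```

```bash
python3 -c "
from h import *
plan(s2w([0,-110,105]),step=15)"
```

```text
t 41.55 tcp [653.6  73.  116.7] shk [   1.1 -111.9  116.7] rpy [1.7972e+02 4.0000e-02 1.0449e+02] F [ 0.7 -0.5 -0.3] gap 0.6
[[0.19, -0.12, 1.17, 0.005, 0.001, -0.009, 0]]
```

servo_tool([
  [0,-0.1,1.1,0.004,0,-0.008,0],
  [-1.3,0,0,0,0,0,0],
  [-1.3,0,0,0,-0.004,0.003,0],
  [-1.3,0,0,0,-0.004,0.003,0],
  [-1.3,0,0,0,-0.004,0.003,0],
])

```text
t: 42.05
tcp_pos: [664.9, 30.9, 105.8]
tool_rot: [-180.0, -0.5, 104.7]
force: [-3.0, 9.8, 0.5]
finger_gap: 0.6
```

```bash
python3 -c "
from h import *
plan(s2w([0,-172,105]),step=15)"
```

```text
t 42.05 tcp [664.9  30.9 105.8] shk [   1.1 -155.4  105.8] rpy [-179.95   -0.48  104.73] F [-3.   9.8  0.5] gap 0.6
[[-0.83, -0.05, 0.03, -0.0, -0.004, -0.002, 0], [-0.83, -0.05, 0.04, -0.0, -0.004, -0.002, 0]]
```

servo_tool([
  [-1.2,0,0,0,-0.006,0.003,0],
  [-1.1,0,0,0,-0.006,0.003,0],
  [-0.8,0,0,0,0,0,0],
])

```text
t: 42.35
tcp_pos: [669.3, 16.2, 105.6]
tool_rot: [-179.8, -1.5, 104.7]
force: [-4.0, 16.7, -3.4]
finger_gap: 0.2
```

```bash
python3 -c "
from h import *
plan(s2w([0,-172,105]),step=15)
im=crop('top','t30',220,130,150,112,5)
im=crop('scene','s30',300,170,130,100,6)"
```

```text
t 42.35 tcp [669.3  16.2 105.6] shk [   1.6 -170.8  105.6] rpy [-179.8    -1.49  104.72] F [-4.  16.7 -3.4] gap 0.2
[[-0.12, -0.15, 0.05, -0.003, -0.026, -0.005, 0]]
```

View pics/t30.png

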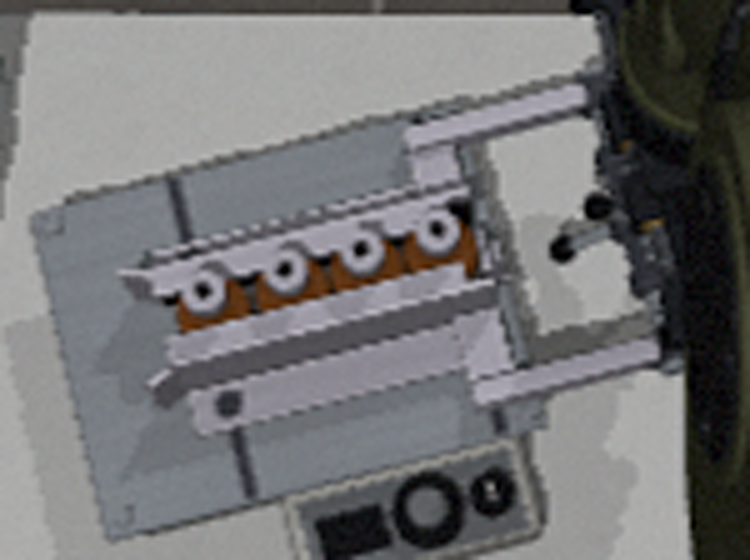

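View pics/s30.png

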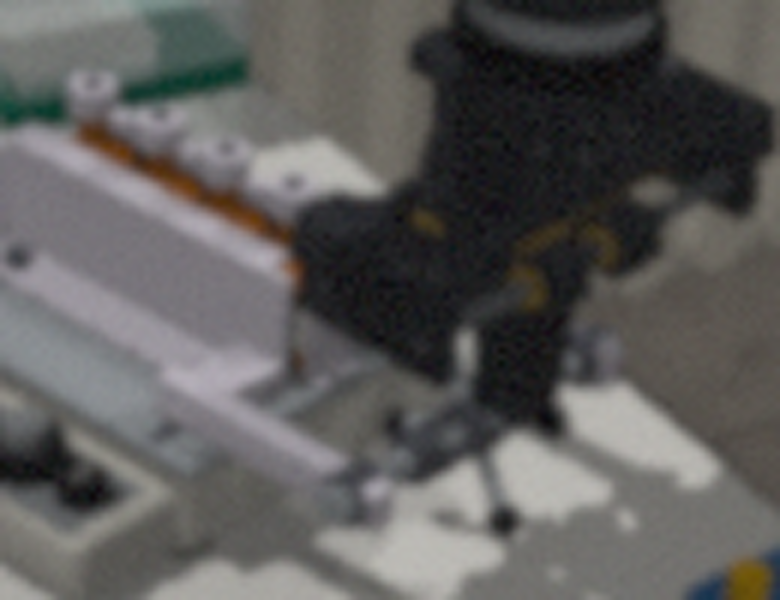

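Run:
```python
from h import *
f=lambda x,y:(220+x/5-.4,130+y/5-.4)
for p in [(598,208),(562,250)]: print(ball('top',*f(*p)))
b=cv2.imread('pics/t30.png').astype(int).sum(2)//3
im=cv2.imread('pics/t30.png')[:,:,::-1]
for c in (168,247,325,400):
    print(c,[tuple(int(x) for x in im[y,c]) for y in range(235,345,6)])
```

```text
(array([-0. , 20.1, 39.8]), np.float64(63.0))
(array([ -0. ,  37.4, -13.4]), np.float64(-20.0))
168 [(126, 129, 136), (124, 129, 133), (119, 121, 127), (160, 155, 168), (89, 87, 94), (137, 135, 142), (165, 161, 170), (155, 152, 162), (159, 156, 167), (174, 170, 182), (107, 104, 111), (0, 0, 0), (83, 87, 89), (112, 118, 124), (112, 118, 123), (110, 115, 120), (103, 108, 115), (137, 138, 143), (134, 133, 141)]
247 [(90, 90, 95), (108, 106, 114), (164, 160, 170), (156, 155, 165), (155, 151, 162), (162, 158, 168), (172, 169, 180), (53, 51, 55), (2, 4, 4), (58, 61, 60), (67, 49, 41), (76, 46, 26), (82, 47, 19), (88, 54, 29), (152, 144, 151), (157, 153, 166), (155, 153, 162), (158, 155, 165), (160, 155, 167)]
325 [(156, 154, 164), (156, 153, 164), (159, 156, 166), (136, 134, 145), (5, 9, 15), (18, 19, 21), (66, 51, 42), (74, 46, 22), (86, 50, 19), (85, 45, 10), (112, 86, 71), (149, 144, 152), (146, 144, 153), (155, 152, 164), (164, 160, 171), (156, 152, 162), (96, 92, 99), (80, 78, 84), (82, 82, 88)]
400 [(101, 101, 111), (9, 8, 5), (36, 31, 32), (64, 43, 30), (79, 45, 22), (78, 47, 21), (81, 43, 13), (131, 112, 105), (147, 146, 156), (144, 141, 153), (141, 139, 148), (167, 164, 173), (138, 132, 142), (81, 80, 84), (81, 81, 86), (81, 79, 84), (77, 77, 82), (112, 111, 116), (142, 140, 151)]
```

servo_tool([
  [0.3,-0.1,-4.0,0,-0.026,-0.005,0],
  [3.3,0,-0.3,0,0,0,0],
  [3.3,-0.1,0,0,0,0,0],
  [0,-0.1,1.8,0,0,0,0],
  [0,-0.1,1.8,0,0,0,0],
])

```text
t: 42.95
tcp_pos: [653.6, 74.3, 118.4]
tool_rot: [179.7, 0.1, 104.6]
force: [-0.5, -0.3, -0.6]
finger_gap: 0.4
```

```bash
python3 -c "
from h import *
plan(s2w([0,-110,105]),step=15)"
```

```text
t 42.95 tcp [653.6  74.3 118.4] shk [   1.4 -110.6  118.4] rpy [1.7967e+02 1.3000e-01 1.0456e+02] F [-0.5 -0.3 -0.6] gap 0.4
[[0.06, -0.15, 1.34, 0.006, 0.002, -0.008, 0]]
```

servo_tool([
  [0,-0.1,1.0,0.005,0,-0.008,0],
  [-0.8,0,0,0,0,0,0],
  [-0.8,0,0,0,0,0,0],
])

```text
t: 43.25
tcp_pos: [656.0, 62.2, 108.6]
tool_rot: [-179.9, -0.4, 105.2]
force: [-4.4, 11.8, 9.8]
finger_gap: 0.4
```

servo_tool([
  [-0.8,0,0,0,0,0,0],
  [-0.8,0,0,0,0,0,0],
])

```text
t: 43.45
tcp_pos: [658.3, 54.9, 111.3]
tool_rot: [-179.9, -1.3, 105.4]
force: [-5.7, 8.7, 5.7]
finger_gap: 0.4
```

```bash
python3 -c "
from h import *
plan(s2w([0,-130,108]),step=15)"
```

```text
t 43.45 tcp [658.3  54.9 111.3] shk [   0.9 -130.5  111.3] rpy [-179.87   -1.27  105.39] F [-5.7  8.7  5.7] gap 0.4
[[0.05, -0.09, 0.33, -0.002, -0.022, 0.007, 0]]
```

```bash
cat >> h.py <<'E'
def lipgap(im):
    c5=cv2.resize(im[130:242,220:370],None,fx=5,fy=5,interpolation=cv2.INTER_CUBIC).astype(int)
    out=[]
    for c in (247,325,400):
        col=c5[:,c-2:c+3].mean(1); sat=col[:,0]-col[:,2]; g=col.mean(1)
        y0=int(np.interp(c,[168,400],[297,238]))
        # far edge: bright->dark crossing near y0 ; near edge: dark/orange -> bright, blue channel crossing
        b=col[:,2]; hi=b[y0-20:y0-8].max(); 
        ys=range(y0-18,y0+20); far=[y+(b[y]-hi/2)/(b[y]-b[y+1]) for y in ys if b[y]>hi/2>=b[y+1]][0]
        ys=range(int(far)+25,int(far)+75); near=[y+(hi/2-b[y])/(b[y+1]-b[y]) for y in ys if b[y]<hi/2<=b[y+1]][0]
        f=lambda x,y:(220+x/5-.4,130+y/5-.4)
        A=w2s(onz('top',*f(c,far),110));B=w2s(onz('top',*f(c,near),110)); out.append((round(far,1),round(near,1),round(float((A-B)[0]),2)))
    return out
E
python3 -c "
from h import *
def L(n):
    i=cv2.imread(n)[:,:,::-1]; return i
im=crop('top','t31',220,130,150,112,5)
cv2.imwrite('pics/t31f.png',im[:,:,::-1]); print(lipgap(im))"
```

```text
[(np.float64(275.8), np.float64(315.5), 18.58), (np.float64(255.9), np.float64(294.7), 18.23), (np.float64(235.9), np.float64(275.4), 18.6)]
```

View pics/t31.png

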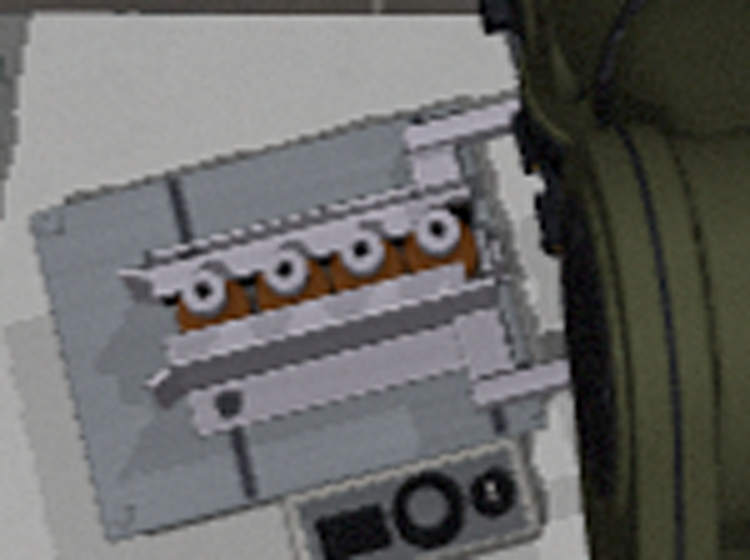

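servo_tool([
  [-0.6,0,0.2,0,0,0,0],
  [-0.6,0,0.1,0,0,0,0],
])

```text
t: 43.7
tcp_pos: [660.3, 50.0, 111.7]
tool_rot: [-179.9, -2.0, 105.5]
force: [-6.1, 8.3, 5.8]
finger_gap: 0.4
```

```bash
python3 -c "
from h import *
plan(s2w([0,-130,108]),step=15)
im=eyes.snapshot('top');print(lipgap(im)); o=cur()[3]; print(o['force'],o['wrist_torque'])
im=crop('scene','s32',300,170,130,100,6)"
```

```text
t 43.7 tcp [660.3  50.  111.7] shk [   1.6 -135.8  111.7] rpy [-179.9    -2.04  105.55] F [-6.1  8.3  5.8] gap 0.4
[[0.57, -0.15, 0.39, -0.002, -0.036, 0.01, 0]]
[(np.float64(275.8), np.float64(315.4), 18.57), (np.float64(255.8), np.float64(294.8), 18.34), (np.float64(235.9), np.float64(275.3), 18.56)]
[-5.21556983  9.17295918  7.45855472] [1.61082418 1.06401696 0.10260182]
```

View pics/s32.png

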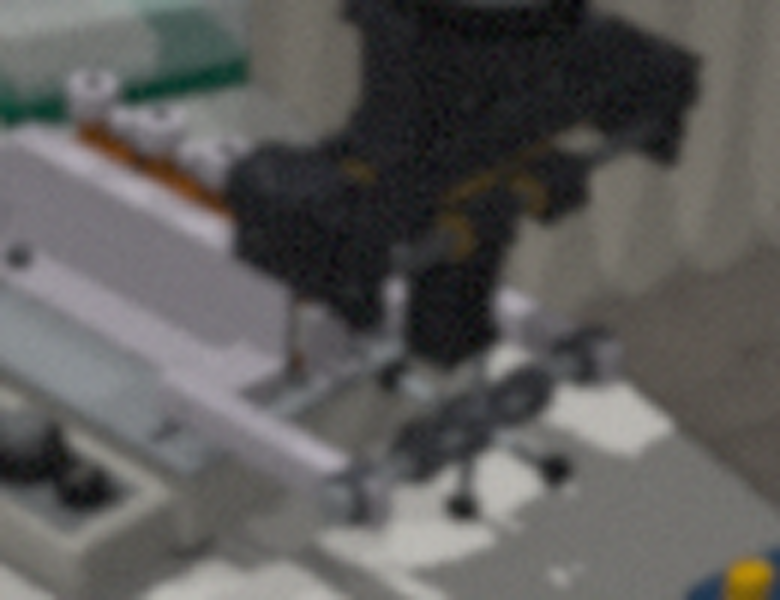

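```bash
python3 -c "
from h import *
g=lambda x,y:(300+x/6-.4,170+y/6-.4)
for p in [(392,377),(460,505),(555,468)]: print(ball('scene',*g(*p)))"
```

```text
(array([ 0. , 38.3,  4.1]), np.float64(6.0))
(array([ -0. ,   0.4, -36.2]), np.float64(-89.0))
(array([ -0. , -42.4,   3.2]), np.float64(176.0))
```

servo_tool([
  [0.8,-0.1,-0.5,0,-0.02,0.005,0],
  [0.3,0,-4,0,-0.015,0.005,0],
  [0,0,-4,0,0,0,0],
  [0,-3,-1,0,0,0,0],
  [0,-4,0,0,0,0,0],
])

```text
t: 44.3
tcp_pos: [594.9, 37.1, 214.1]
tool_rot: [179.5, 0.4, 104.6]
force: [-0.7, -1.5, 0.7]
finger_gap: 0.2
```

servo_tool([
  [0,-4,0,0,0,0,0],
  [0,-4,0,0,0,0,0],
  [0,-4,0,0,0,0,0],
  [0,0,0,0,0,0,0],
])

```text
t: 44.7
tcp_pos: [471.5, -2.1, 217.4]
tool_rot: [179.5, 0.8, 104.1]
force: [-0.0, -0.3, -0.3]
finger_gap: 0.5
```

```bash
python3 -c "
from h import *
plan(s2w([-100,-80,150]),step=40)
im=crop('top','t33',220,130,150,112,5);print(lipgap(im))
im=crop('scene','s33',280,150,130,100,6)"
```

```text
t 44.7 tcp [471.5  -2.1 217.4] shk [-194.3 -137.3  217.4] rpy [179.47   0.85 104.11] F [-0.  -0.3 -0.3] gap 0.5
[[1.49, 2.32, 1.68, 0.002, 0.004, -0.004, 0], [1.48, 2.33, 1.68, 0.002, 0.004, -0.004, 0], [1.46, 2.34, 1.68, 0.002, 0.004, -0.004, 0], [1.45, 2.35, 1.68, 0.002, 0.004, -0.004, 0]]
[(np.float64(275.8), np.float64(315.4), 18.59), (np.float64(255.7), np.float64(294.8), 18.38), (np.float64(235.8), np.float64(275.2), 18.51)]
```

View pics/t33.png

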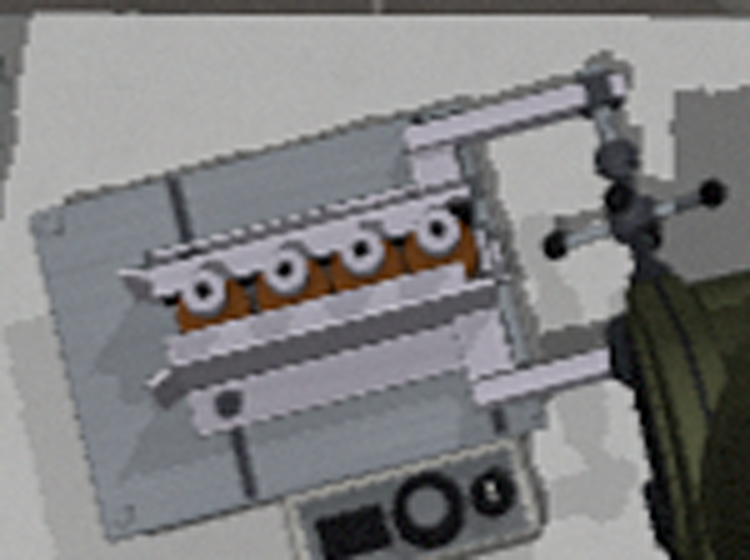

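View pics/s33.png

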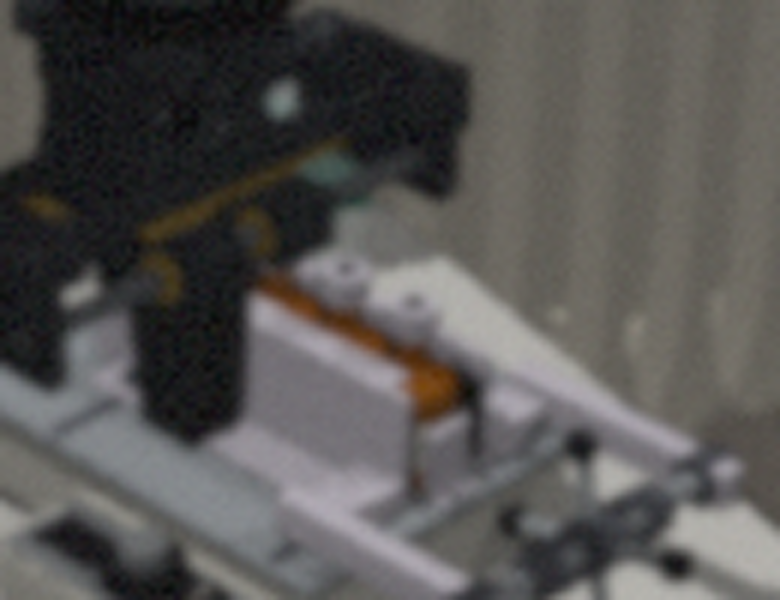

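```bash
python3 -c "
from h import *
f=lambda x,y:(220+x/5-.4,130+y/5-.4)
for p in [(553,245),(712,192),(620,197),(650,238)]: print(ball('top',*f(*p)))
g=lambda x,y:(280+x/6-.4,150+y/6-.4)
for p in [(580,443),(512,520),(675,565)]: print(ball('scene',*g(*p)))"
```

```text
(array([ 0. , 41.9, -1.4]), np.float64(-2.0))
(array([  0. , -36.3,  20.7]), np.float64(150.0))
(array([ 0. ,  9.7, 48.3]), np.float64(79.0))
(array([  0. ,  -7.7, -30.1]), np.float64(-104.0))
(array([-0. ,  7.2, 43.2]), np.float64(81.0))
(array([-0. , 37.5, -6.2]), np.float64(-9.0))
(array([ -0. , -41.4,  13. ]), np.float64(163.0))
```

servo_tool([
  [-1,-3,0,0,0,0,0],
  [-1,-3,0,0,0,0,0],
  [0,0,0,0,0,0,0],
  [0,0,0,0,0,0,0],
])

```text
t: 45.2
tcp_pos: [434.0, -35.2, 219.1]
tool_rot: [178.1, 1.1, 104.1]
force: [1.2, -0.7, 0.3]
finger_gap: 0.3
```

```bash
python3 -c "
from h import *
im=eyes.snapshot('top');print(lipgap(im));crop('top','t34',310,150,70,52,10,im)
im=crop('scene','s34',340,200,70,52,10)
"
```

```text
[(np.float64(275.8), np.float64(315.5), 18.61), (np.float64(255.9), np.float64(294.7), 18.2), (np.float64(235.8), np.float64(275.1), 18.49)]
```

View pics/t34.png

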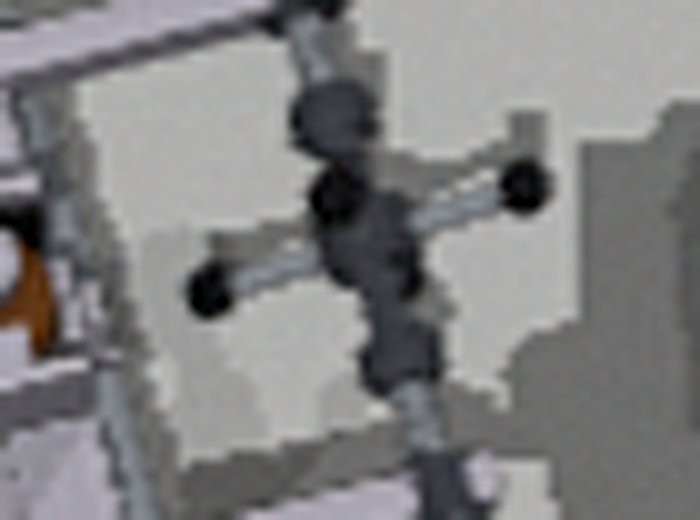

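View pics/s34.png

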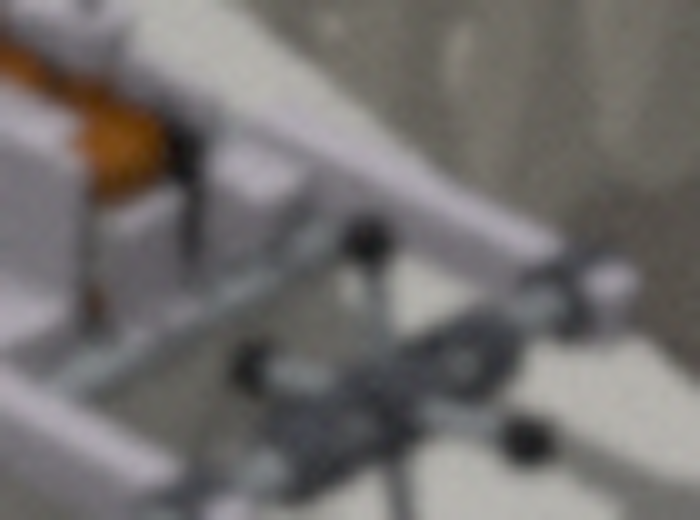

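```bash
python3 -c "
from h import *
f=lambda x,y:(310+x/10-.45,150+y/10-.45)
B=[ball('top',*f(*p)) for p in [(211,289),(525,184),(338,196)]]; print(B); c=(B[0][0]+B[1][0])/2; 
for b in B: d=b[0]-c; print(np.degrees(np.arctan2(d[2],d[1])))
g=lambda x,y:(340+x/10-.45,200+y/10-.45)
B=[ball('scene',*g(*p)) for p in [(255,363),(528,440),(367,238)]]; print(B); c=(B[0][0]+B[1][0])/2
for b in B: d=b[0]-c; print(np.degrees(np.arctan2(d[2],d[1])))"
```

```text
[(array([-0. , 40.8, -1. ]), np.float64(-1.0)), (array([  0. , -36.4,  21. ]), np.float64(150.0)), (array([ 0. , 10.3, 47.7]), np.float64(78.0))]
-15.906179083287267
164.09382091671273
77.87410955555048
[(array([-0. , 37.3, -4.9]), np.float64(-7.0)), (array([ -0. , -42. ,  13.9]), np.float64(162.0)), (array([-0. ,  7.3, 43.4]), np.float64(80.0))]
-13.337133236695164
166.66286676330483
76.0677729615469
```

```bash
python3 -c "
from h import *
im=cv2.imread('pics/scene0.png')[:,:,::-1]; crop('scene','b1',270,225,70,52,10,im)
im=cv2.imread('pics/top0.png')[:,:,::-1]; crop('top','b2',272,212,70,45,10,im)"
```

```text
(no output)
```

View pics/b1.png

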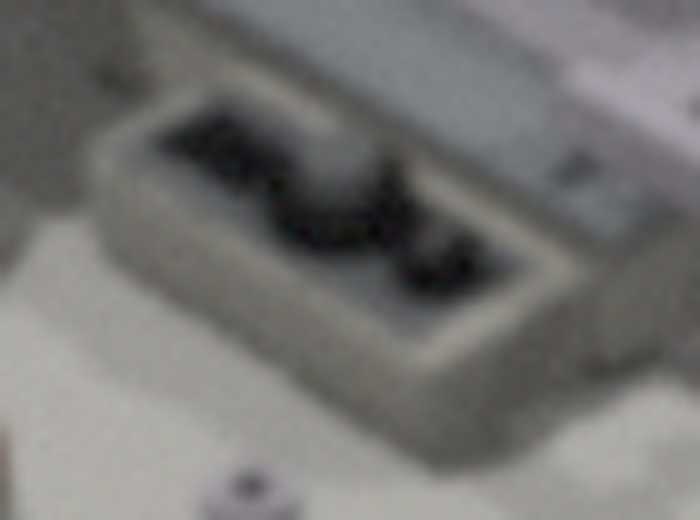

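View pics/b2.png

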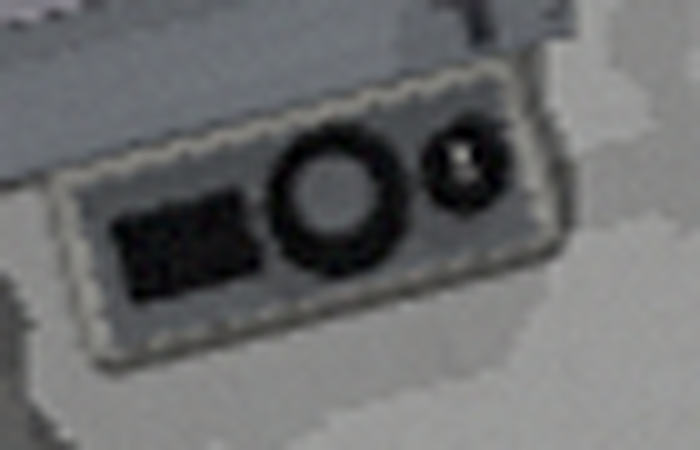

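```bash
python3 -c "
from h import *
p,e=tri((305.15,231.25),(303.0,241.0)); print(p,e,w2s(p))
plan([p[0],p[1],p[2]+60],step=40)"
```

```text
[524.41870426 135.01830666  54.35074505] 0.9293943242243677 [-107.6509492   -18.55171171   54.35074505]
t 45.3 tcp [433.7 -34.9 218.9] shk [-239.3 -159.2  218.9] rpy [178.12   1.04 104.17] F [ 1.5 -0.1 -0.5] gap 0.4
[[2.41, 2.1, 1.77, 0.005, 0.003, -0.002, 0], [2.4, 2.12, 1.76, 0.005, 0.003, -0.002, 0], [2.39, 2.13, 1.76, 0.005, 0.003, -0.002, 0], [2.38, 2.15, 1.76, 0.005, 0.003, -0.002, 0], [2.37, 2.16, 1.75, 0.005, 0.003, -0.002, 0]]
[[2.35, 2.18, 1.75, 0.005, 0.003, -0.002, 0]]
```

```bash
python3 -c "
from h import *
plan(s2w([-142.7,-18.6,115]),step=38,g=60)"
```

```text
t 45.3 tcp [433.7 -34.9 218.9] shk [-239.3 -159.2  218.9] rpy [178.12   1.04 104.17] F [ 1.5 -0.1 -0.5] gap 0.4
[[2.4, 1.52, 1.74, 0.005, 0.003, -0.002, 60], [2.39, 1.53, 1.74, 0.005, 0.003, -0.002, 60], [2.38, 1.55, 1.74, 0.005, 0.003, -0.002, 60], [2.37, 1.56, 1.74, 0.005, 0.003, -0.002, 60], [2.36, 1.58, 1.73, 0.005, 0.003, -0.002, 60]]
[[2.35, 1.59, 1.73, 0.005, 0.003, -0.002, 60]]
```

servo_tool([
  [2.4,1.5,1.4,0.005,0.003,-0.002,60],
  [2.4,1.5,1.4,0.005,0.003,-0.002,60],
  [2.4,1.5,1.4,0.005,0.003,-0.002,60],
  [2.4,1.5,1.4,0.005,0.003,-0.002,60],
  [2.2,1.5,1.4,0.005,0.003,-0.002,60],
])

```text
t: 45.8
tcp_pos: [488.8, 101.8, 148.4]
tool_rot: [179.0, 0.3, 104.5]
force: [0.3, 0.3, 0.8]
finger_gap: 38.5
```

servo_tool([
  [1.8,1.2,1.2,0.005,0,0,60],
  [0,0,0,0,0,0,60],
  [0,0,0,0,0,0,60],
])

```text
t: 46.1
tcp_pos: [500.0, 130.8, 133.8]
tool_rot: [179.1, 0.1, 105.0]
force: [-0.6, -0.2, 0.5]
finger_gap: 52.9
```

```bash
python3 -c "
from h import *
plan(s2w([-142.7,-18.6,95]),step=38,g=60)
im=crop('scene','s35',250,180,120,90,6)"
```

```text
t 46.1 tcp [500.  130.8 133.8] shk [-132.3  -16.3  133.8] rpy [1.7906e+02 1.3000e-01 1.0501e+02] F [-0.6 -0.2  0.5] gap 52.9
[[-0.11, -0.55, 1.93, 0.008, 0.001, 0.0, 60], [-0.11, -0.54, 1.93, 0.008, 0.001, 0.0, 60]]
```

View pics/s35.png

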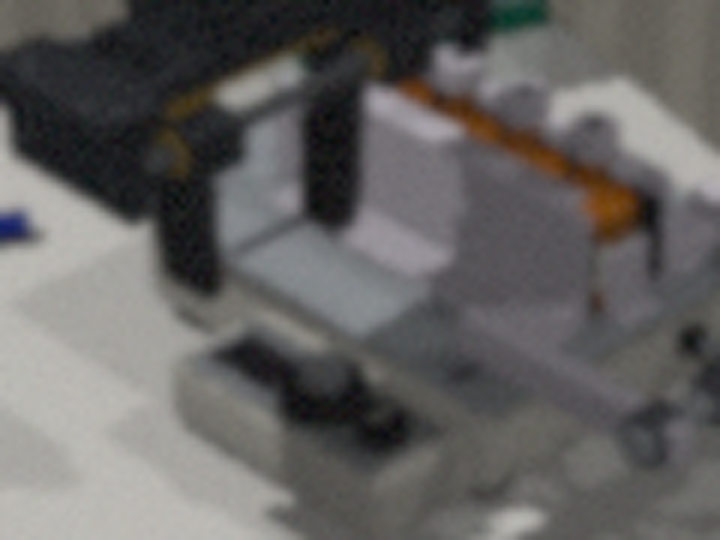

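servo_tool([
  [-0.2,-1.0,0.5,0.008,0,0,60],
  [0,0,1.3,0.008,0,0,60],
  [0,0,1.3,0,0,0,60],
  [0,0,1.0,0,0,0,60],
  [0,0,0,0,0,0,60],
])

```text
t: 46.65
tcp_pos: [490.0, 120.8, 91.3]
tool_rot: [-180.0, 0.2, 104.6]
force: [-0.5, -0.4, 1.0]
finger_gap: 53.1
```

```bash
python3 -c "
from h import *
plan(s2w([-142.7,-18.6,85]),step=38,g=60)
im=crop('scene','s36',250,180,120,90,6)
im=crop('top','t36',270,190,100,75,7)"
```

```text
t 46.65 tcp [490.  120.8  91.3] shk [-144.6  -23.4   91.3] rpy [-179.97    0.24  104.6 ] F [-0.5 -0.4  1. ] gap 53.1
[[0.48, 0.18, 0.63, -0.001, 0.004, -0.007, 60]]
```

View pics/s36.png

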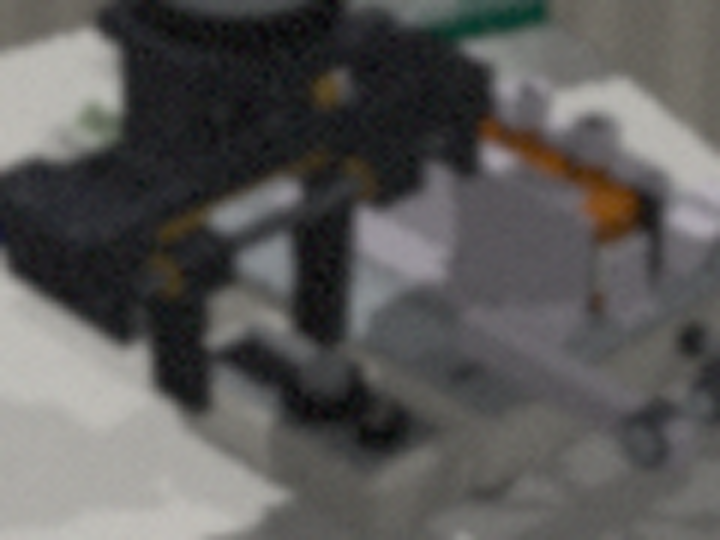

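servo_tool([
  [0.5,0.2,0.6,0,0.004,-0.007,60],
  [0,0,0.6,0,0,0,60],
  [0,0,0,0,0,0,60],
])

```text
t: 47.05
tcp_pos: [492.2, 127.2, 80.3]
tool_rot: [179.8, -0.0, 105.0]
force: [0.1, -0.2, -0.0]
finger_gap: 52.8
```

```bash
python3 -c "
from h import *
plan(s2w([-142.7,-18.6,72]),step=38,g=60)
im=crop('scene','s37',250,180,120,90,6)"
```

```text
t 47.05 tcp [492.2 127.2  80.3] shk [-140.8  -17.8   80.3] rpy [ 1.7980e+02 -4.0000e-02  1.0504e+02] F [ 0.1 -0.2 -0. ] gap 52.8
[[-0.08, -0.19, 0.83, 0.003, -0.001, 0.001, 60]]
```

View pics/s37.png

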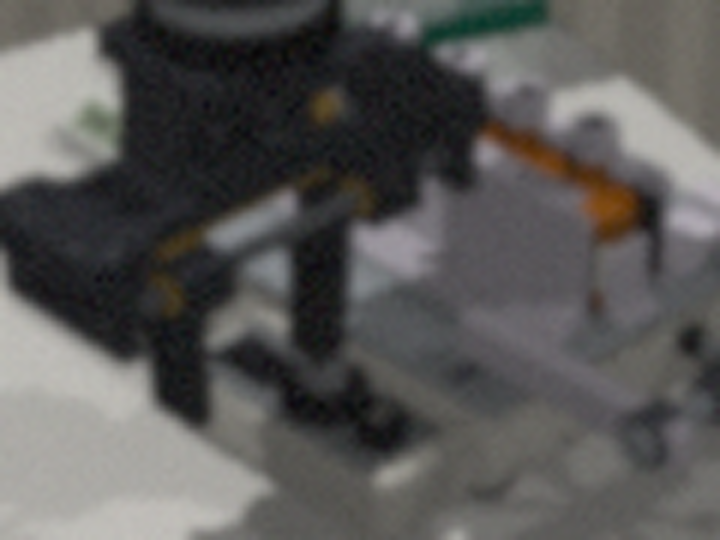

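servo_tool([
  [0,-0.1,0.5,0,0,0,60],
  [0,0,0.4,0,0,0,60],
])

```text
t: 47.3
tcp_pos: [491.8, 127.3, 71.7]
tool_rot: [179.7, -0.1, 105.1]
force: [-1.0, -0.3, 2.7]
finger_gap: 52.8
```

servo_tool([
  [0,0,0.3,0,0,0,60],
])

```text
t: 47.4
tcp_pos: [491.8, 127.3, 69.4]
tool_rot: [179.7, -0.0, 105.1]
force: [-7.4, -0.5, 41.6]
finger_gap: 52.9
```

servo_tool([
  [0,0,0.3,0,0,0,60],
])

```text
t: 47.5
tcp_pos: [491.8, 127.3, 69.0]
tool_rot: [179.6, -0.0, 105.1]
force: [-11.5, -2.2, 52.6]
finger_gap: 52.7
```

servo_tool([
  [0,0,-0.3,0,0,0,60],
  [0,0,0,0,0,0,60],
])

```text
t: 47.7
tcp_pos: [491.7, 127.2, 73.9]
tool_rot: [179.5, -0.0, 105.1]
force: [-0.9, 0.2, 1.1]
finger_gap: 53.0
```

```bash
python3 -c "
from h import *
plan(s2w([-142.7,-18.6,72]),step=38,g=60)
im=crop('scene','s38',270,215,80,60,10)"
```

```text
t 47.7 tcp [491.7 127.2  73.9] shk [-141.2  -17.6   73.9] rpy [ 1.7945e+02 -3.0000e-02  1.0507e+02] F [-0.9  0.2  1.1] gap 53.0
[[-0.1, -0.15, 0.19, 0.01, -0.0, 0.001, 60]]
```

View pics/s38.png

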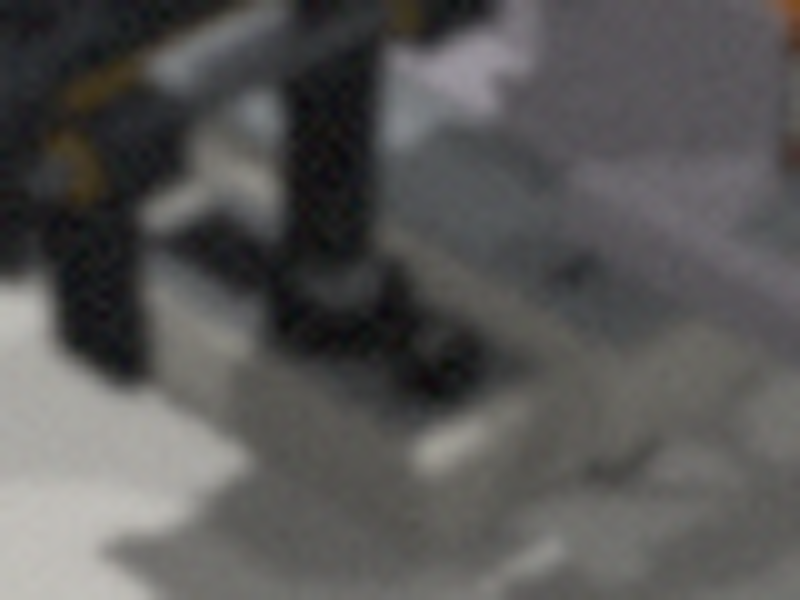

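servo_tool([
  [-0.1,-0.1,-0.3,0.008,0,0,60],
  [0,0,0,0,0,0,60],
  [0,0,0,0,0,0,60],
])

```text
t: 48.05
tcp_pos: [491.2, 126.0, 76.0]
tool_rot: [180.0, -0.0, 105.1]
force: [-0.4, 0.0, -0.3]
finger_gap: 52.8
```

servo_tool([
  [0,0,0.15,0,0,0,60],
  [0,0,0,0,0,0,60],
])

```text
t: 48.25
tcp_pos: [491.3, 126.0, 74.0]
tool_rot: [180.0, -0.0, 105.1]
force: [-0.2, -0.2, 2.3]
finger_gap: 52.6
```

servo_tool([
  [0,0,0.15,0,0,0,60],
  [0,0,0,0,0,0,60],
])

```text
t: 48.45
tcp_pos: [491.3, 126.0, 72.3]
tool_rot: [180.0, -0.0, 105.1]
force: [-1.1, -0.5, 3.4]
finger_gap: 52.7
```

servo_tool([
  [0,0,0.15,0,0,0,60],
  [0,0,0,0,0,0,60],
])

```text
t: 48.65
tcp_pos: [491.3, 126.0, 70.8]
tool_rot: [180.0, -0.0, 105.1]
force: [-0.2, -0.2, 3.5]
finger_gap: 52.8
```

servo_tool([
  [0,0,0.15,0,0,0,60],
  [0,0,0,0,0,0,60],
])

```text
t: 48.85
tcp_pos: [491.3, 126.0, 70.5]
tool_rot: [179.9, -0.0, 105.1]
force: [-1.8, -0.1, 4.3]
finger_gap: 52.4
```

servo_tool([
  [0,0,0.15,0,0,0,60],
  [0,0,0,0,0,0,60],
])

```text
t: 49.05
tcp_pos: [491.3, 126.0, 70.6]
tool_rot: [179.9, -0.0, 105.1]
force: [-0.6, -0.6, 4.5]
finger_gap: 53.0
```

servo_tool([
  [0,0,0.15,0,0,0,60],
  [0,0,0,0,0,0,60],
])

```text
t: 49.25
tcp_pos: [491.3, 126.0, 70.5]
tool_rot: [179.8, -0.0, 105.1]
force: [-0.7, -0.0, 4.2]
finger_gap: 53.0
```

servo_tool([
  [0,0,0.3,0,0,0,60],
  [0,0,0.3,0,0,0,60],
  [0,0,-2,0,0,0,60],
  [0,0,-4,0,0,0,60],
  [0,-2,-4,0,0,0,60],
])

```text
t: 49.75
tcp_pos: [471.2, 121.0, 169.1]
tool_rot: [179.8, 0.0, 105.1]
force: [0.7, -0.1, 0.5]
finger_gap: 52.8
```

servo_tool([
  [-3,-2,-2,0,0,0,60],
  [-3.5,-2,0,0,0,0,60],
  [-3.5,-1,0,0,0,0,60],
  [-3.5,0,0,0,0,0,60],
  [0,0,0,0,0,0,60],
])

```text
t: 50.25
tcp_pos: [457.5, -25.7, 193.7]
tool_rot: [179.4, 0.0, 105.4]
force: [0.6, 0.1, -0.5]
finger_gap: 52.7
```

```bash
python3 -c "
from h import *
plan(s2w([-142.7,-18.6,72]),step=380,g=60)
im=eyes.snapshot('top');print(lipgap(im));crop('top','t40',220,130,150,112,5,im);cv2.imwrite('pics/t40f.png',im[:,:,::-1])
im=eyes.snapshot('scene');crop('scene','s40',280,150,130,100,6,im);cv2.imwrite('pics/s40f.png',im[:,:,::-1])"
```

```text
t 50.25 tcp [457.5 -25.7 193.7] shk [-213.9 -156.5  193.7] rpy [1.7938e+02 1.0000e-02 1.0538e+02] F [ 0.6  0.1 -0.5] gap 52.7
[[13.74, 7.08, 12.25, 0.011, 0.0, 0.007, 60]]
[(np.float64(275.8), np.float64(315.4), 18.56), (np.float64(255.7), np.float64(294.7), 18.29), (np.float64(235.9), np.float64(275.2), 18.46)]
```

View pics/t40f.png

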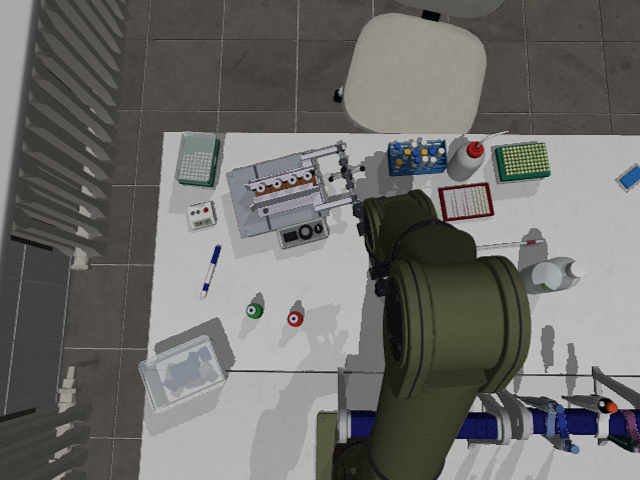

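View pics/s40.png

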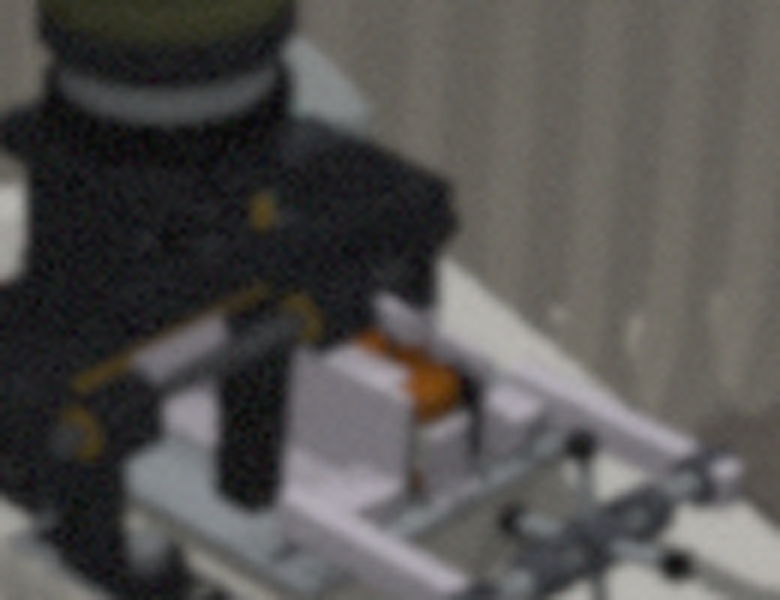

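View pics/t40.png

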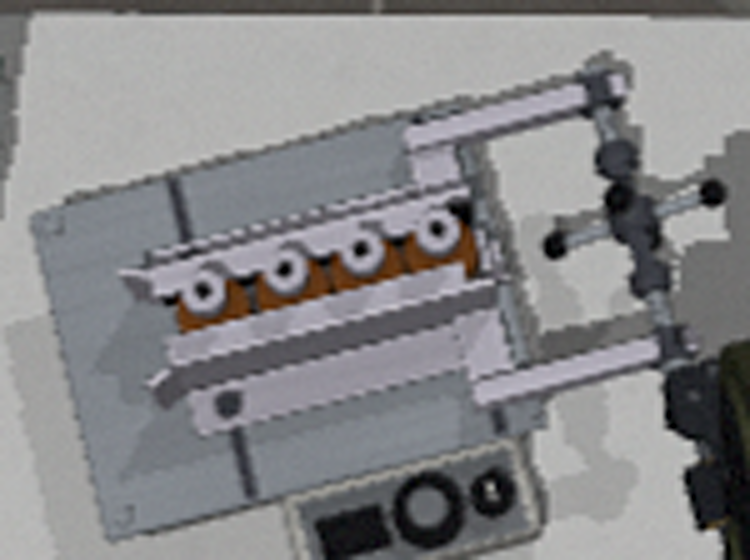

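```bash
python3 -c "
from plant import job
print(job.close_job())"
```

```text
the job is handed in; nothing more can be done
None
```

All four amber bottles are in the clamp, the clamp is tight on them, and the start button was pressed last. I handed the job in at about 50 s of the 208 s allowed.

1. **Opening:** three pushes on the tommy bars opened the bars to a gap of about 44 mm.
2. **Loading:** I slid the bottles in one by one from the open end, upright, until each met the end stop or the bottle before it. The first one tilted about 7° against the stop. I straightened it before letting go.
3. **Tightening:** I turned the turnbuckle until both bars closed on all four bottles.
4. **Start button:** I pressed the button twice. On the first press the wrist force reached about 53 N, because the finger ran onto the button's end stop. I pressed again slowly to check its travel: about 5 mm, with force rising to about 4 N.

What the last checks showed:
- **Bottles:** before tightening I measured them in one row between the bar ends, with the last bottle's edge at about y = 74 mm against the bars' end at 80 mm. After the button press they stood in a straight line under the lips.
- **Clamp:** the lip gap and tommy bars had not moved since I let go of the turnbuckle.
- **Other things:** the green and red look-alikes and the other things in view had not moved. The tape and trough were hidden by the arm in that last picture; I did not go near them.

Two points are less certain:
- **Turnbuckle margin:** it reached about 12.6 rad and crept back to about 12.3, just above the 12.2 that counts as firm. My reading is good to a few hundredths of a rad.
- **Clamp gap:** the pictures gave about 34.5 mm, where 12.3 rad should give about 35.3 mm. My lip-edge readings ran roughly 0.5 mm low all through the job.

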